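# Rinse the sample beakers upside down and drain them

## Task

Rinse the orange sample beakers: turn each one upside down, centred over a nozzle of its own on the rinse deck, and, with all of them in place there, pull the sprung pump lever all the way towards you to its stop, then ease it slowly back fully home, taking two or three seconds and never letting it fly back. Then stand every beaker, still upside down, wholly on the black drain mat. Leave the other things on the bench where they are.

Things in the scene. Friction and masses are not known exactly. Their poses are not given: they have to be found in the camera images.
- beaker0_c (a point): first square open-topped sample beaker of orange plastic, 50 x 50 mm outside and 66 mm tall, walls and floor 4 mm, 70 to 120 g, black band round the foot; stands mouth up at the start, in any yaw. The point is its centre, 33 mm above its foot; z runs from the foot to the mouth (so z points down when it is upside down), x and y square to its flat sides. Absent (None) in some starts.
- beaker1_c (a point): second square open-topped sample beaker of orange plastic, 50 x 50 mm outside and 66 mm tall, walls and floor 4 mm, 70 to 120 g, black band round the foot; stands mouth up at the start, in any yaw. The point is its centre, 33 mm above its foot; z runs from the foot to the mouth (so z points down when it is upside down), x and y square to its flat sides. Absent (None) in some starts.
- beaker2_c (a point): third square open-topped sample beaker of orange plastic, 50 x 50 mm outside and 66 mm tall, walls and floor 4 mm, 70 to 120 g, black band round the foot; stands mouth up at the start, in any yaw. The point is its centre, 33 mm above its foot; z runs from the foot to the mouth (so z points down when it is upside down), x and y square to its flat sides. Absent (None) in some starts.
- station: rinse station, fixed to the bench: a flat steel deck 130 mm (x) by 320 mm (y) by 30 mm high with three spray nozzles in a row along its y, and at its -y end a blue hand pump with a lever. Origin under the deck's centre at bench level, z up, x away from the robot.
- nozzle0 (a point): spray nozzle flush in the deck top (black disc 34 mm across with a brass centre), 100 mm to the -y side of the deck's centre; point at its centre on the deck surface, 30 mm above the bench. One beaker covers one nozzle.
- nozzle1 (a point): the same, middle nozzle at the deck's centre
- nozzle2 (a point): the same, 100 mm to the +y side of the deck's centre
- lever_hinge (a point): point on the hinge line of the pump lever, at the foot of the lever in line with the middle of its bar, 70 mm above the bench, running along the station's y
- lever_bar (a point): middle of the red cross bar (18 mm thick, 90 mm long, along the station's y) at the top of the pump lever, 180 mm from the hinge; with the lever home it is 239 mm above the bench and leans 0.35 rad away from the robot. It is carried with the lever; the bar can be pinched from above and turns in the grip.
- pump_lever (a joint): pump lever angle, rad: 0 home (leaning 0.35 rad away from the robot), grows as the bar is pulled over towards the robot (station -x) to its stop at 1.15. A return spring and damper pull it home: about 1 to 8 N at the bar. Let go far from home it flies back too fast (over 1.2 rad/s).
- mat_top (a point): middle of the top face of the black ribbed drain mat, 120 mm (x) by 300 mm (y), 4 mm thick, fixed on the bench between the robot and the station; x and y along its sides
- sample_bottle: bystander: closed amber bottle, 48 mm across, 120 mm tall; origin under its foot
- spray_can: bystander: red and yellow can, 60 mm across, 190 mm tall; origin under its foot
- grease_jar: bystander: green jar with a black cap, 64 mm across, 70 mm tall; origin under its foot
- gauge: bystander: round pressure gauge lying on its back, 72 mm across, 30 mm high, with a brass stem; origin under its foot
- spanner: bystander: steel spanner lying on the bench beyond the station
- funnel: bystander: red plastic funnel standing mouth down, 104 mm across, 120 mm tall; origin under its middle
Not all that is in view belongs to the job. What is shaped like the part that bears beaker0_c but purple or yellow is not meant.

How it is judged:
By the outcome, as a careful person would: the job done as asked, in the order asked, and still so for the second after the job is handed in, with the robot touching nothing.
Of beaker0, beaker1, beaker2 only 2 to 3 are there at a start; the rules pass over those that are not, and their reading is None.
At some moment in a run one of beaker0, beaker1, beaker2 may be knocked a few centimetres aside while the robot is not near it.
It also fails if it takes over 210 s, if anything falls off the work surface, if the arm or the gripper's body presses on something with over 40 N, if the wrist force passes 120 N, or if a joint passes its speed limit or range.

## Robot

A 6-joint arm with a two-finger parallel gripper is mounted at the origin on the work surface. World frame = base frame: x ahead of the robot, y to its left, z up, the work surface at z = 0. Lengths are in m, angles in rad, forces in N, time in s.
With the tool pointing down it reaches from about 0.375 to 0.825 m from the base axis. Payload 5.5 kg.
Tool frame: the origin (TCP) lies at the very end of the fingers, on their centre line; the grasp point (between the pads) lies 19 mm behind it; y points along the fingers, x is the direction in which the jaws open and shut, and the axes are right-handed (so a half turn about y gives the same grasp; the last joint's range is limited). The gripper opens to 85 mm and grips with 20 to 120 N. Pads are 22 mm wide; open, the fingers measure 114 mm over their backs; the gripper's body (76 mm by 85 mm) begins 54 mm behind the grasp point. The pads swing forward as they close: fully open they stand 13 mm farther back than shut.
Start: joints at [-1.339, 0.314, -0.047, 1.21, 0, 1.571], TCP at [0.138, -0.584, 0.231] pointing down, gripper open.
Joint ranges: [-2.67, 2.67], [-0.69, 1.73], [-1.03, 1.25], [-2.08, 2.16], [-1.42, 1.45], [-3.14, 3.14]. Speed limits (rad/s): [2.39, 2.39, 3.01, 3.14, 3.14, 3.14].

## Interface

Orientations are given as a unit quaternion [x, y, z, w].
In Python, from workcell import ctrl, eyes, workorder, finder gives the robot as it stands.
- The arm moves only by the tool move_arm, never from a script. Its argument "increments" is a list of rows, each an object of numbers: "x", "y", "z": the shift along the world's x, y, z normalised to -1 to 1, where 1 is 25 mm; "ax", "ay", "az": the turn, a rotation vector about the world's x, y, z normalised to -1 to 1, where 1 is 0.12 rad; "grip": the opening, from 0 (shut) to 1 (fully open). In form: [{"x": .., "y": .., "z": .., "ax": .., "ay": .., "az": .., "grip": ..}, ...]. A call has 1 to 12 rows; each row shifts and turns the commanded pose from where the row before left it; what a row does not reach is not made up. A row lasts 1/10 s, in which the tool goes at most 50 mm and 8.59 degrees, less where a joint would pass 70% of its speed; a pose out of reach is approached as far as the arm can. A call with a number of a shift or a turn outside -1 to 1 is refused whole. A call with a gripper value outside its range is refused whole. The fingers move at their own pace and stop on an object; "grip_force" is the grip in N (left out, the last holds). Time passes only in rows, so rows that do not move let the fingers close. It gives the time, the measured TCP pose, the force and the opening at its end, in the units of the state.
- ctrl.state(): the state, without advancing time (a new reading comes with each control period).
- eyes.snapshot(name): name is "side" or "top" or "wrist"; returns the picture (400x640x3 uint8, red, green, blue); there is no depth.
- eyes.camera_info(name): a dict with "camera_matrix" (3x3 intrinsics, pixels), "camera_from_world" (4x4, takes a point from world to camera coordinates). Camera axes: x right, y up, looking along -z (the intrinsics and any distortion apply to the point x, -y, -z); pixel columns grow to the right and rows downward; lengths in m; the calibration is good to about 2 mm. A picture is of the moment at which its call begins: read the wrist's pose just before it. camera_info takes no time and is no camera call; for the wrist camera it gives the pose at the moment of the call.
- workorder.job_done(): hands the job in, once; it reports no verdict.
Trained networks look in the newest picture that a camera, given by its name, has taken for a name from the list of things; names that differ only in an ending like _2 or _b are one class to them, and where a whole thing is asked for, a point or a joint stands for the part that bears it (a point fixed in the world has none). Each returns a list of dicts, best first, with "p" (0 to 1); they miss things now and then, are a little off and sometimes report something else, mostly with a low value. They report only what shows in the picture. A call takes as long as a camera call. They do not tell look-alikes from the thing itself.
- finder.look_for(query, camera): "location" ([column, row] in pixels, amid what is visible of it).
- finder.masks_of(query, camera): "region" (400x640 bool, what is visible of it) and "location" ([column, row] in pixels, amid what is visible of it).
- finder.tip_of(query, camera): "location" ([column, row] in pixels: a listed point, or the origin of a listed thing).
The state is a dict: "time": time; "qpos": joint angles; "dq": joint speeds; "tau": joint torques, N m; "position": TCP position; "tool_rot": TCP orientation; "force": force on the tool from outside, world axes, zero at the start; "wrist_torque": the same for the moment, N m; "opening": finger opening in m.
Only numpy, scipy, OpenCV 4.12 (cv2) and the standard library are available. Lean on these libraries where they do the work, as an engineer would, in place of code of your own. Each camera call takes 0.05 s, during which the arm holds its last target.

## Working session

There is one attempt and no reset: what is moved stays moved. The work goes in short steps, Python scripts to look and compute and a tool call to move; the robot and the scene stay as the last step left them, time stands still between calls to the robot, and variables do not carry over. Pictures are saved under pics/ and viewed, and the job is handed in when it is done.

Besides the shell and the picture viewer there is one more tool, called after "Request:" in YAML: its name, and indented under it one key for each argument. move_arm: Moves the arm, as the interface text tells. Its arguments: {"type":"object","properties":{"increments":{"type":"array"},"grip_force":{"type":"number"}},"required":["increments"]}

```bash
ls; mkdir -p pics
cat > h.py <<'E'
from workcell import ctrl, eyes, workorder, finder
import numpy as np, cv2
def save(n,f):
    im=eyes.snapshot(n); cv2.imwrite('pics/'+f,im[:,:,::-1]); return im
def ray(n,px,info=None):
    i=info or eyes.camera_info(n); K=np.array(i['camera_matrix']);T=np.array(i['camera_from_world'])
    d=np.linalg.inv(K)@[px[0],px[1],1]; d=np.array([d[0],-d[1],-d[2]])
    R=T[:3,:3]; return -R.T@T[:3,3], R.T@d
def atz(n,px,z,info=None):
    o,d=ray(n,px,info); return o+d*(z-o[2])/d[2]
def proj(n,p,info=None):
    i=info or eyes.camera_info(n); K=np.array(i['camera_matrix']);T=np.array(i['camera_from_world'])
    c=T[:3,:3]@np.array(p)+T[:3,3]; u=K@[c[0],-c[1],-c[2]]; return u[:2]/u[2]
E
python3 - <<'E'
from h import *
for n in ['side','top','wrist']:
    save(n,n+'0.png'); i=eyes.camera_info(n); print(n,i.keys(),np.round(i['camera_matrix'],1).tolist(),np.round(i['camera_from_world'],3).tolist())
print(ctrl.state())
E
```

```text
pics
side dict_keys(['camera_matrix', 'camera_from_world']) [[379.1, 0.0, 323.3], [0.0, 379.1, 199.3], [0.0, 0.0, 1.0]] [[-0.752, -0.659, 0.003, 0.466], [0.486, -0.552, 0.678, -0.382], [-0.445, 0.511, 0.735, -1.087], [0.0, 0.0, 0.0, 1.0]]
top dict_keys(['camera_matrix', 'camera_from_world']) [[494.3, 0.0, 317.7], [0.0, 494.3, 195.5], [0.0, 0.0, 1.0]] [[-0.002, -1.0, -0.005, 0.015], [0.984, -0.003, 0.176, -0.599], [-0.176, -0.005, 0.984, -1.43], [0.0, 0.0, 0.0, 1.0]]
wrist dict_keys(['camera_matrix', 'camera_from_world']) [[324.0, 0.0, 322.3], [0.0, 324.0, 197.4], [0.0, 0.0, 1.0]] [[0.231, -0.973, -0.001, -0.599], [0.938, 0.223, -0.267, 0.035], [0.26, 0.06, 0.964, -0.379], [0.0, 0.0, 0.0, 1.0]]
{'time': 0.15, 'qpos': array([-1.33897199e+00,  3.14060134e-01, -4.78200378e-02,  1.21020488e+00,
       -9.48779529e-06,  1.57081771e+00]), 'dq': array([ 0.00183751, -0.00173146,  0.00325134,  0.00035755,  0.00055735,
       -0.00139143]), 'tau': array([ 1.75670775e-03, -5.40046871e+01,  3.40059257e+01,  1.32369171e-02,
        7.29168534e-06, -5.52967080e-06]), 'position': array([ 0.13775001, -0.58353069,  0.23064757]), 'tool_rot': array([-0.55418631,  0.43918366, -0.43846493,  0.55474656]), 'force': array([-0.01533971,  0.57190458,  0.36339371]), 'wrist_torque': array([0.03864827, 0.06844492, 0.01696987]), 'opening': 0.08547659443470411}
```

Run:
```python
from h import *
for q,z in [('beaker0_c',.033),('nozzle0',.03),('nozzle1',.03),('nozzle2',.03),('lever_bar',.239),('mat_top',.004),('station',0),('lever_hinge',.07)]:
    r=finder.tip_of(q,'top')
    for d in r[:6]: print(q,round(d['p'],2),np.round(d['location'],1),np.round(atz('top',d['location'],z),3))
r=finder.masks_of('beaker0_c','top')
im=cv2.imread('pics/top0.png')
for d in r:
    m=d['region'].astype(bool); 
    ys,xs=np.where(m); (c,s,a)=cv2.minAreaRect(np.c_[xs,ys].astype(np.float32)); print('mask',round(d['p'],2),np.round(d['location'],1),m.sum(),c,s,a,im[m].mean(0).round())
cv2.imwrite('pics/topz.png',cv2.resize(im[60:330,120:520],None,fx=2,fy=2,interpolation=cv2.INTER_CUBIC))
```

```text
beaker0_c 0.89 [148.9 236.8] [0.478 0.52  0.033]
beaker0_c 0.86 [183.5 226.9] [0.508 0.418 0.033]
beaker0_c 0.66 [328.1 186.4] [ 0.631 -0.018  0.033]
beaker0_c 0.63 [164.1 193.3] [0.611 0.482 0.033]
beaker0_c 0.3 [434.1 166. ] [ 0.694 -0.344  0.033]
nozzle0 0.94 [294.5 191.1] [0.617 0.084 0.03 ]
nozzle0 0.82 [329.1 186.4] [ 0.631 -0.022  0.03 ]
nozzle0 0.77 [360.  183.6] [ 0.64  -0.116  0.03 ]
nozzle0 0.33 [406.7 148.7] [ 0.75  -0.263  0.03 ]
nozzle1 0.94 [294.5 191.1] [0.617 0.084 0.03 ]
nozzle1 0.82 [329.1 186.4] [ 0.631 -0.022  0.03 ]
nozzle1 0.77 [360.  183.6] [ 0.64  -0.116  0.03 ]
nozzle1 0.33 [406.7 148.7] [ 0.75  -0.263  0.03 ]
nozzle2 0.94 [294.5 191.1] [0.617 0.084 0.03 ]
nozzle2 0.82 [329.1 186.4] [ 0.631 -0.022  0.03 ]
nozzle2 0.77 [360.  183.6] [ 0.64  -0.116  0.03 ]
nozzle2 0.33 [406.7 148.7] [ 0.75  -0.263  0.03 ]
lever_bar 0.92 [432.2 166.3] [ 0.643 -0.29   0.239]
lever_bar 0.22 [474.9 195.8] [ 0.564 -0.398  0.239]
mat_top 0.58 [309.7 243.1] [0.46  0.038 0.004]
mat_top 0.39 [295.8 188.9] [0.629 0.082 0.004]
mat_top 0.27 [404.4 153.7] [ 0.74  -0.259  0.004]
station 0.58 [329.3 188.5] [ 0.63  -0.023  0.   ]
lever_hinge 0.7 [423.2 199.7] [ 0.582 -0.299  0.07 ]
mask 0.84 [182.8 226.9] 396 (182.4499969482422, 225.3500213623047) (19.922346115112305, 20.871028900146484) 71.56504821777344 [ 18.  81. 130.]
mask 0.79 [162.7 193. ] 420 (163.0, 193.5) (19.0, 22.0) 90.0 [96. 46. 85.]
mask 0.55 [150.1 238.6] 419 (148.5, 236.0) (18.0, 23.0) 90.0 [ 14. 118. 132.]
```

```bash
python3 - <<'E'
import cv2
im=cv2.imread('pics/wrist0.png'); cv2.imwrite('pics/w.png',im)
im=cv2.imread('pics/side0.png'); cv2.imwrite('pics/sz.png',cv2.resize(im[100:380,190:500],None,fx=2.1,fy=2.1,interpolation=cv2.INTER_CUBIC))
im=cv2.imread('pics/top0.png'); cv2.imwrite('pics/tz2.png',cv2.resize(im[330:,260:],None,fx=2,fy=2,interpolation=cv2.INTER_CUBIC))
E
cat > meas.py <<'E'
from h import *
from scipy.optimize import least_squares
from scipy.spatial.transform import Rotation as R
def beakers(im,n='top',ztop=.066,show=True):
    hsv=cv2.cvtColor(im,cv2.COLOR_RGB2HSV)
    m=((hsv[...,0]>=9)&(hsv[...,0]<=19)&(hsv[...,1]>200)&(hsv[...,2]>150)).astype(np.uint8)
    return m
E
python3 - <<'E'
from meas import *
i=eyes.camera_info('wrist');T=np.array(i['camera_from_world']);c=-T[:3,:3].T@T[:3,3]
s=ctrl.state(); r=R.from_quat(s['tool_rot']); print('cam in tool',r.inv().apply(c-s['position']),'axis',r.inv().apply(-T[2,:3]), 'tool axes',r.as_matrix().round(2).tolist())
im=cv2.imread('pics/top0.png')[:,:,::-1].copy()
for p in [(236,192),(228,196),(181,216),(232,238)]:
    print(im[p[1]-2:p[1]+8:2,p[0]].tolist())
hsv=cv2.cvtColor(im,cv2.COLOR_RGB2HSV)
sub=hsv[190:212,222:248]
for row in sub[::1]: print(' '.join('%d/%d/%d'%tuple(v) if v[1]>215 else '.' for v in row[::2]))
E
```

```text
cam in tool [-0.00029671 -0.14293046  0.06821333] axis [ 4.02571673e-04  9.63797820e-01 -2.66633830e-01] tool axes [[0.23, 0.0, 0.97], [-0.97, -0.0, 0.23], [0.0, -1.0, -0.0]]
[[135, 85, 44], [203, 120, 0], [130, 65, 0], [79, 78, 74], [81, 81, 79]]
[[182, 107, 0], [151, 79, 0], [124, 60, 0], [126, 63, 5], [124, 64, 2]]
[[150, 94, 49], [205, 135, 1], [130, 63, 1], [131, 64, 0], [74, 75, 71]]
[[228, 145, 0], [133, 71, 4], [130, 69, 4], [86, 82, 80], [93, 93, 87]]
. . . 17/255/199 19/255/216 22/255/240 17/242/183 . . . . . .
. . . 21/231/227 15/255/132 15/255/148 23/255/234 19/255/224 . . . . .
. . . 21/255/229 14/242/121 15/255/147 16/255/142 18/255/203 23/255/239 16/234/186 . . .
. . . 18/255/213 15/255/123 14/229/110 14/255/133 15/255/139 16/255/148 23/255/234 19/255/224 . .
. . . 18/255/182 15/255/123 . . 15/255/130 14/255/136 16/255/142 19/255/204 17/255/196 .
. . . 19/255/178 14/235/127 14/225/111 . . . 15/255/135 15/255/144 20/255/171 .
. . 18/255/209 16/255/151 15/255/123 . . . . . 16/255/190 17/255/164 14/226/114
. . 22/237/228 15/255/124 15/255/122 . . . . . . 16/255/137 15/255
[... 359 characters left out ...]
 . 16/255/156 14/255/123 .
. 22/255/230 14/247/123 15/255/123 . . . . . 21/227/225 15/255/126 15/247/126 .
. 17/255/194 20/255/225 15/255/140 . . . . . 21/255/228 15/247/123 14/216/119 .
. . 17/255/182 23/253/235 17/249/180 . . . . 18/255/198 15/255/123 15/255/106 .
. . 15/236/137 15/255/142 20/255/215 20/239/218 . . . 19/255/178 15/243/125 . .
. . . 15/255/136 15/255/141 17/255/174 22/220/235 17/255/184 . 17/255/163 14/255/121 . .
. . . . 14/227/117 15/255/137 16/235/125 20/255/213 21/248/215 15/255/135 14/235/125 . .
. . . . . . 15/255/133 15/255/140 16/255/164 15/255/115 15/253/123 . .
. . . . . . . 14/231/119 15/255/138 15/255/126 15/239/110 . .
. . . . . . . . . 16/255/135 15/238/91 . .
```

```bash
cat >> meas.py <<'E'
def rims(im,cam='top',z=.066,info=None,vmin=165,mina=25):
    info=info or eyes.camera_info(cam)
    hsv=cv2.cvtColor(im,cv2.COLOR_RGB2HSV)
    m=((hsv[...,0]>=13)&(hsv[...,0]<=24)&(hsv[...,1]>215)&(hsv[...,2]>vmin)).astype(np.uint8)
    mc=cv2.morphologyEx(m,cv2.MORPH_CLOSE,np.ones((5,5)))
    n,l,st,ce=cv2.connectedComponentsWithStats(mc)
    out=[]
    for k in range(1,n):
        ys,xs=np.where((l==k)&(m>0))
        if len(xs)<mina: continue
        P=np.array([atz(cam,(x,y),z,info)[:2] for x,y in zip(xs,ys)],np.float32)
        (c,s,a)=cv2.minAreaRect(P*1000)
        out.append((len(xs),np.round(ce[k],1).tolist(),np.round(c,1).tolist(),np.round(s,1).tolist(),round(a,1)))
    return out
E
python3 - <<'E'
from meas import *
im=cv2.imread('pics/top0.png')[:,:,::-1].copy()
for o in rims(im): print(o)
# nozzles: yellow centres
hsv=cv2.cvtColor(im,cv2.COLOR_RGB2HSV)
for x,y in [(297,187),(330,185),(363,183)]:
    g=im[y-10:y+11,x-10:x+11].astype(int); dark=(g.max(2)<110)|((g[...,0]-g[...,2])>60)
    ys,xs=np.where(dark); print(len(xs),xs.min()+x-10,xs.max()+x-10,ys.min()+y-10,ys.max()+y-10, 'c',xs.mean()+x-10,ys.mean()+y-10, atz('top',(xs.mean()+x-10,ys.mean()+y-10),.03).round(4))
# mat
g=im[215:270,250:370].astype(int); dm=((g.max(2)<75)|((g.max(2)-g.min(2))<25)).astype(np.uint8); dm=cv2.morphologyEx(dm,cv2.MORPH_OPEN,np.ones((5,5)))
ys,xs=np.where(dm); P=np.array([atz('top',(x+250,y+215),.004)[:2] for x,y in zip(xs,ys)],np.float32)*1000; print('mat',cv2.minAreaRect(P))
# deck
g=im[155:220,265:395].astype(int); dm=((g.min(2)>120)&((g.max(2)-g.min(2))<45)).astype(np.uint8); dm=cv2.morphologyEx(dm,cv2.MORPH_OPEN,np.ones((15,15))) if 0 else dm
n,l,st,ce=cv2.connectedComponentsWithStats(dm)
for k in range(1,n):
  if st[k,4]>500:
    ys,xs=np.where(l==k);P=np.array([atz('top',(x+265,y+155),.03)[:2] for x,y in zip(xs,ys)],np.float32)*1000; print('deck',st[k],cv2.minAreaRect(P))
E
```

```text
(104, [236.6, 100.4], [902.9, 264.7], [48.3, 45.5], 89.8)
(106, [279.3, 100.1], [902.4, 130.7], [46.3, 45.5], 89.8)
(97, [279.2, 120.1], [836.4, 132.4], [45.9, 48.0], 89.8)
(101, [236.4, 120.8], [835.3, 264.5], [47.1, 44.8], 89.8)
(98, [233.4, 198.5], [587.5, 262.6], [51.4, 50.0], 71.4)
(99, [179.7, 223.9], [512.6, 419.3], [50.2, 51.6], 20.3)
(94, [231.4, 245.6], [448.3, 267.3], [50.3, 51.6], 27.8)
78 293 302 182 192 c 297.2564102564103 187.06410256410257 [0.6294 0.0758 0.03  ]
76 325 334 180 190 c 329.82894736842104 184.9078947368421 [ 0.6359 -0.0238  0.03  ]
76 358 367 178 188 c 362.4605263157895 182.89473684210526 [ 0.6419 -0.1237  0.03  ]Traceback (most recent call last):
  File "<stdin>", line 11, in <module>
  File "h.py", line 10, in atz
    o,d=ray(n,px,info); return o+d*(z-o[2])/d[2]
        ~~~^^^^^^^^^^^
  File "h.py", line 6, in ray
    i=info or eyes.camera_info(n); K=np.array(i['camera_matrix']);T=np.array(i['camera_from_world'])
              ~~~~~~~~~~~~~~~~^^^
ValueError: time passes only in moves, steps and waits
```

Request:
move_arm:
  increments:
    - {"x":0.5,"y":1,"z":0.2,"az":0.1}
    - {"x":0.5,"y":1,"z":0.2,"az":0.1}
    - {"x":0.5,"y":1,"z":0.2,"az":0.1}
    - {"x":0.5,"y":1,"z":0.2,"az":0.1}
    - {"x":0.5,"y":1,"z":0.2,"az":0.1}
    - {"x":0.5,"y":1,"z":0.2,"az":0.1}
    - {"x":0.5,"y":1,"z":0.2,"az":0.1}
    - {"x":0.5,"y":1,"z":0.2,"az":0.1}
    - {"x":0.5,"y":1,"z":0.2,"az":0.1}
    - {"x":0.5,"y":1,"z":0.2,"az":0.1}
    - {"x":0.5,"y":1,"z":0.2,"az":0.1}
    - {"x":0.5,"y":1,"z":0.2,"az":0.1}

```text
invalid input
```

Request:
move_arm:
  increments:
    - {"x":0.5,"y":1,"z":0.2,"az":0.1}
    - {"x":0.5,"y":1,"z":0.2,"az":0.1}
    - {"x":0.5,"y":1,"z":0.2,"az":0.1}
    - {"x":0.5,"y":1,"z":0.2,"az":0.1}
    - {"x":0.5,"y":1,"z":0.2,"az":0.1}
    - {"x":0.5,"y":1,"z":0.2,"az":0.1}
    - {"x":0.5,"y":1,"z":0.2,"az":0.1}
    - {"x":0.5,"y":1,"z":0.2,"az":0.1}
    - {"x":0.5,"y":1,"z":0.2,"az":0.1}
    - {"x":0.5,"y":1,"z":0.2,"az":0.1}
    - {"x":0.5,"y":1,"z":0.2,"az":0.1}
    - {"x":0.5,"y":1,"z":0.2,"az":0.1}

```text
invalid input
```

```bash
cat >> h.py <<'E'
from scipy.spatial.transform import Rotation as Rt
def st():
    s=ctrl.state(); M=Rt.from_quat(s['tool_rot']).as_matrix()
    print('t',round(s['time'],2),'pos',s['position'].round(4),'q',s['qpos'].round(4),'f',s['force'].round(1),'op',round(s['opening'],4)); print('dir y',M[:,1].round(3),'x',M[:,0].round(3),'z',M[:,2].round(3))
    return s
E
python3 -c "
from h import *
st()"
```

```text
t 0.6 pos [ 0.1378 -0.5839  0.2313] q [-1.339   0.3134 -0.0471  1.2102 -0.      1.5708] f [-0.1  0.1  0.8] op 0.0856
dir y [ 0. -0. -1.] x [ 0.23  -0.973  0.   ] z [ 0.973  0.23  -0.   ]
```

Request:
move_arm:
  increments:
    - {"x":0.5,"y":1,"z":0.2,"ax":0,"ay":0,"az":0.1,"grip":1}
    - {"x":0.5,"y":1,"z":0.2,"ax":0,"ay":0,"az":0.1,"grip":1}
    - {"x":0.5,"y":1,"z":0.2,"ax":0,"ay":0,"az":0.1,"grip":1}
    - {"x":0.5,"y":1,"z":0.2,"ax":0,"ay":0,"az":0.1,"grip":1}
    - {"x":0.5,"y":1,"z":0.2,"ax":0,"ay":0,"az":0.1,"grip":1}
    - {"x":0.5,"y":1,"z":0.2,"ax":0,"ay":0,"az":0.1,"grip":1}
    - {"x":0.5,"y":1,"z":0.2,"ax":0,"ay":0,"az":0.1,"grip":1}
    - {"x":0.5,"y":1,"z":0.2,"ax":0,"ay":0,"az":0.1,"grip":1}
    - {"x":0.5,"y":1,"z":0.2,"ax":0,"ay":0,"az":0.1,"grip":1}
    - {"x":0.5,"y":1,"z":0.2,"ax":0,"ay":0,"az":0.1,"grip":1}
    - {"x":0.5,"y":1,"z":0.2,"ax":0,"ay":0,"az":0.1,"grip":1}
    - {"x":0.5,"y":1,"z":0.2,"ax":0,"ay":0,"az":0.1,"grip":1}

```text
time: 1.8
position: [0.2882, -0.2829, 0.2917]
tool_rot: [0.585, -0.398, 0.398, -0.585]
force: [0.7, -0.7, -0.0]
opening: 0.0851
```

Request:
move_arm:
  increments:
    - {"x":0.5,"y":1,"z":0.2,"ax":0,"ay":0,"az":0.1,"grip":1}
    - {"x":0.5,"y":1,"z":0.2,"ax":0,"ay":0,"az":0.1,"grip":1}
    - {"x":0.5,"y":1,"z":0.2,"ax":0,"ay":0,"az":0.1,"grip":1}
    - {"x":0.5,"y":1,"z":0.2,"ax":0,"ay":0,"az":0.1,"grip":1}
    - {"x":0.5,"y":1,"z":0.2,"ax":0,"ay":0,"az":0.1,"grip":1}
    - {"x":0.5,"y":1,"z":0.2,"ax":0,"ay":0,"az":0.1,"grip":1}
    - {"x":0.5,"y":1,"z":0.2,"ax":0,"ay":0,"az":0.1,"grip":1}
    - {"x":0.5,"y":1,"z":0.2,"ax":0,"ay":0,"az":0.1,"grip":1}
    - {"x":0.5,"y":1,"z":0.2,"ax":0,"ay":0,"az":0.1,"grip":1}
    - {"x":0.5,"y":1,"z":0.2,"ax":0,"ay":0,"az":0.1,"grip":1}
    - {"x":0.5,"y":1,"z":0.2,"ax":0,"ay":0,"az":0.1,"grip":1}
    - {"x":0.5,"y":1,"z":0.2,"ax":0,"ay":0,"az":0.1,"grip":1}

```text
time: 3.0
position: [0.4382, 0.0172, 0.3517]
tool_rot: [-0.612, 0.354, -0.355, 0.612]
force: [0.0, -0.0, 0.2]
opening: 0.0853
```

```bash
python3 -c "
from h import *
st(); save('top','top1.png')"
```

```text
t 3.0 pos [0.4382 0.0172 0.3517] q [ 3.9300e-02 -1.6900e-02 -1.6380e-01  1.4234e+00 -1.0000e-04  2.6604e+00] f [ 0.  -0.   0.2] op 0.0853
dir y [ 0.001 -0.    -1.   ] x [ 0.497 -0.868  0.   ] z [0.868 0.497 0.   ]
```

Request:
move_arm:
  increments:
    - {"x":0.1,"y":0.8,"z":-0.2,"ax":0.49,"ay":-0.86,"az":0,"grip":1}
    - {"x":0.1,"y":0.8,"z":-0.2,"ax":0.49,"ay":-0.86,"az":0,"grip":1}
    - {"x":0.1,"y":0.8,"z":-0.2,"ax":0.49,"ay":-0.86,"az":0,"grip":1}
    - {"x":0.1,"y":0.8,"z":-0.2,"ax":0.49,"ay":-0.86,"az":0,"grip":1}
    - {"x":0.1,"y":0.8,"z":-0.2,"ax":0.49,"ay":-0.86,"az":0,"grip":1}
    - {"x":0.1,"y":0.8,"z":-0.2,"ax":0.49,"ay":-0.86,"az":0,"grip":1}
    - {"x":0.1,"y":0.8,"z":-0.2,"ax":0.49,"ay":-0.86,"az":0,"grip":1}

```text
time: 3.75
position: [0.4553, 0.1564, 0.3172]
tool_rot: [-0.31, 0.179, -0.469, 0.807]
force: [0.9, 0.3, -1.0]
opening: 0.0854
```

```bash
python3 -c "
from h import *
st()"
```

```text
t 3.75 pos [0.4553 0.1564 0.3172] q [ 0.1433 -0.5909 -0.954   0.4055  0.2746  2.8826] f [ 0.9  0.3 -1. ] op 0.0854
dir y [ 0.646  0.367 -0.669] x [ 0.496 -0.869  0.002] z [0.58  0.333 0.743]
```

Request:
move_arm:
  increments:
    - {"x":0.1,"y":0.8,"z":-0.2,"ax":0.49,"ay":-0.86,"az":0,"grip":1}
    - {"x":0.1,"y":0.8,"z":-0.2,"ax":0.49,"ay":-0.86,"az":0,"grip":1}
    - {"x":0.1,"y":0.8,"z":-0.2,"ax":0.49,"ay":-0.86,"az":0,"grip":1}
    - {"x":0.1,"y":0.8,"z":-0.2,"ax":0.49,"ay":-0.86,"az":0,"grip":1}
    - {"x":0.1,"y":0.8,"z":-0.2,"ax":0.49,"ay":-0.86,"az":0,"grip":1}
    - {"x":0.1,"y":0.8,"z":-0.2,"ax":0.49,"ay":-0.86,"az":0,"grip":1}

```text
time: 4.35
position: [0.5521, 0.2936, 0.4614]
tool_rot: [-0.113, 0.064, -0.485, 0.865]
force: [0.6, 0.1, 0.7]
opening: 0.0852
```

```bash
python3 -c "
from h import *
st();save('side','side1.png');save('top','top2.png')"
```

```text
t 4.35 pos [0.5521 0.2936 0.4614] q [ 0.4267 -0.4706 -1.0245 -0.2918  0.1176  3.1117] f [0.6 0.1 0.7] op 0.0852
dir y [ 0.825  0.504 -0.257] x [ 0.521 -0.854 -0.002] z [0.22  0.133 0.966]
```

```bash
cat > kin.py <<'E'
import numpy as np
from scipy.optimize import least_squares
D=[([-1.339,.3134,-.0471,1.2102,0,1.5708],[.1378,-.5839,.2313]),
([.0393,-.0169,-.1638,1.4234,-.0001,2.6604],[.4382,.0172,.3517]),
([.1433,-.5909,-.954,.4055,.2746,2.8826],[.4553,.1564,.3172]),
([.4267,-.4706,-1.0245,-.2918,.1176,3.1117],[.5521,.2936,.4614])]
def fk(q,k):
    a,h,L1,L2,e,d4,d6=k
    p=q[1]-q[2];P=p+q[3]
    r=a+L1*np.sin(q[1])+L2*np.cos(p)+e*np.sin(p)+(d4+d6*np.cos(q[4]))*np.cos(P)
    z=h+L1*np.cos(q[1])-L2*np.sin(p)+e*np.cos(p)-(d4+d6*np.cos(q[4]))*np.sin(P)
    l=d6*np.sin(q[4])
    c,s=np.cos(q[0]),np.sin(q[0])
    return np.array([c*r-s*l,s*r+c*l,z])
if __name__=='__main__':
    from scipy.spatial.transform import Rotation as R
    f=lambda k:np.r_[np.concatenate([fk(q,k)-p for q,p in D])*1000,(k-np.array([0.05,.3,.4,.4,0,.1,.25]))*.3]
    s=least_squares(f,[0.05,.3,.4,.4,0,.1,.25]); print(s.x.round(4),s.fun.round(2))
E
python3 kin.py
```

```text
[-3.000e-04  2.837e-01  5.214e-01  4.410e-01  7.580e-02  1.329e-01
  3.310e-01] [ 0.02 -0.01  0.01 -0.02 -0.    0.    0.03 -0.02 -0.01 -0.04  0.05  0.01
 -0.02 -0.    0.04  0.01  0.02  0.01  0.02]
```

```bash
cat > kin.py <<'E'
import numpy as np
from scipy.optimize import least_squares
from scipy.spatial.transform import Rotation as R
K=[-3e-4,.2837,.5214,.4410,.0758,.1329,.3310]
LO=np.array([-2.67,-.69,-1.03,-2.08,-1.42,-3.14]);HI=np.array([2.67,1.73,1.25,2.16,1.45,3.14])
def fk(q,k=K):
    a,h,L1,L2,e,d4,d6=k
    p=q[1]-q[2];P=p+q[3]
    c,s=np.cos(q[0]),np.sin(q[0]); r=np.array([c,s,0]); l=np.array([-s,c,0]); z=np.array([0,0,1.])
    f=np.cos(P)*r-np.sin(P)*z; n=np.sin(P)*r+np.cos(P)*z
    f2=np.cos(q[4])*f+np.sin(q[4])*l; l2=-np.sin(q[4])*f+np.cos(q[4])*l
    pos=a*r+h*z+L1*(np.sin(q[1])*r+np.cos(q[1])*z)+L2*(np.cos(p)*r-np.sin(p)*z)+e*(np.sin(p)*r+np.cos(p)*z)+d4*f+d6*f2
    w=np.pi-q[5]; tz=n*np.cos(w)+l2*np.sin(w); ty=f2; tx=np.cross(ty,tz)
    return pos,np.c_[tx,ty,tz]
def ik(pos,M,q0):
    g=lambda q:(lambda a:np.r_[(a[0]-pos)*10,(a[1]-M).ravel()])(fk(q))
    s=least_squares(g,np.clip(q0,LO+1e-3,HI-1e-3),bounds=(LO,HI))
    return s.x,np.abs(s.fun).max()
def tool(heading,pitch,zup=1,):
    # heading rad, pitch down rad; jaw x horizontal; zup sign of z's vertical part
    t=np.array([np.cos(pitch)*np.cos(heading),np.cos(pitch)*np.sin(heading),-np.sin(pitch)])
    x=np.array([np.sin(heading),-np.cos(heading),0])*zup
    z=np.cross(x,t); return np.c_[x,t,z]
E
python3 - <<'E'
from kin import *
# verify orientation
q=[.1433,-.5909,-.954,.4055,.2746,2.8826];print(fk(q)[0].round(4),fk(q)[1].T.round(3).tolist())
print(fk([-1.339,.3134,-.0471,1.2102,0,1.5708])[1].T.round(2).tolist())
d=np.radians
def best(pos,hd,zup,pitch=45):
    M=tool(d(hd),d(pitch),zup); b=None
    for q5 in(-.8,.8,0):
      for q6 in(-2.5,-1.5,0,1.5,2.5):
        q,e=ik(pos,M,[np.arctan2(pos[1],pos[0])-q5*.5,.5,0,1.2,q5,q6])
        if b is None or e<b[1]-1e-4: b=(q,e)
    return b
C=dict(A=(.5875,.2626,71.4),B=(.5126,.4193,20.3),C=(.4483,.2673,27.8))
for n,(x,y,h) in C.items():
  for k in(-90,0,90,180):
    hd=h+k;t=tool(d(hd),d(45))[:,1];p=np.array([x,y,.033])+.012*t
    for zz in(1,-1):
      b=best(p,hd,zz); 
      if b[1]<.02: print(n,round(hd,1),zz,b[0].round(2),round(b[1],4))
for n,p in dict(n0=(.6419,-.1237),n1=(.6359,-.0238),n2=(.6294,.0758),L=(.45,.2),L2=(.5,.2)).items():
  for hd in (-110,-90,-75,-60,60,75,90,110):
    t=tool(d(hd),d(45))[:,1];pp=np.array([*p,.063 if n[0]=='n' else .025])+.012*t
    for zz in(1,-1):
      b=best(pp,hd,zz); 
      if b[1]<.02: print(n,hd,zz,b[0].round(2))
E
```

```text
[0.4553 0.1564 0.3171] [[0.496, -0.869, 0.002], [0.646, 0.367, -0.669], [0.58, 0.333, 0.743]]
[[0.23, -0.97, 0.0], [0.0, -0.0, -1.0], [0.97, 0.23, 0.0]]
A -18.6 1 [ 0.73  0.42 -0.78 -0.08 -0.66 -2.25] 0.0
A -18.6 -1 [ 0.73  0.42 -0.78 -0.08 -0.66  0.89] 0.0
A 71.4 1 [ 0.09  0.44 -0.72  0.03  0.7   2.13] 0.0
A 71.4 -1 [ 0.09  0.44 -0.72  0.03  0.7  -1.01] 0.0
A 161.4 1 [0.23 1.17 0.72 1.82 0.38 0.42] 0.0
A 161.4 -1 [ 0.23  1.17  0.72  1.82  0.38 -2.73] 0.0
A 251.4 1 [ 0.63  1.14  0.65  1.76 -0.42 -0.47] 0.0
A 251.4 -1 [ 0.63  1.14  0.65  1.76 -0.42  2.67] 0.0
B -69.7 1 [ 0.97  0.98  0.34  1.46 -0.62 -0.79] 0.0
B -69.7 -1 [ 0.97  0.98  0.34  1.46 -0.62  2.35] 0.0
B 20.3 1 [ 0.85  0.37 -0.96 -0.49 -0.34 -2.78] 0.0
B 20.3 -1 [ 0.85  0.37 -0.96 -0.49 -0.34  0.36] 0.0
B 110.3 1 [ 0.34  0.63 -0.31  0.64  0.79  1.55] 0.0
B 110.3 -1 [ 0.34  0.63 -0.31  0.64  0.79 -1.59] 0.0
B 200.3 1 [0.6  1.42 1.25 2.15 0.18 0.18] 0.0141
B 200.3 -1 [ 0.6   1.42  1.25  2.15  0.18 -2.96] 0.0141
C -62.2 1 [ 0.94  0.65 -0.3   1.02 -0.69 -0.97] 0.0
C -62.2 -1 [ 0.94  0.65 -0.3   1.02 -0.69  2.17] 0.0
C 117.8 1 [ 
[... 3164 characters left out ...]
 -1 [ 0.62  0.93  0.19  1.52 -0.41  2.69]
L2 -90 1 [ 0.71  0.82 -0.03  1.3  -0.57 -0.69]
L2 -90 -1 [ 0.71  0.82 -0.03  1.3  -0.57  2.45]
L2 -75 1 [ 0.76  0.71 -0.22  1.09 -0.67 -0.92]
L2 -75 -1 [ 0.76  0.71 -0.22  1.09 -0.67  2.22]
L2 -60 1 [ 0.8   0.6  -0.42  0.81 -0.75 -1.19]
L2 -60 -1 [ 0.8   0.6  -0.42  0.81 -0.75  1.95]
L2 60 1 [ 0.01  0.3  -1.03 -0.22  0.66  2.26]
L2 60 -1 [ 0.01  0.3  -1.03 -0.22  0.66 -0.88]
L2 75 1 [-0.04  0.38 -0.85  0.13  0.76  1.88]
L2 75 -1 [-0.04  0.38 -0.85  0.13  0.76 -1.26]
L2 90 1 [-0.05  0.49 -0.62  0.51  0.78  1.5 ]
L2 90 -1 [-0.05  0.49 -0.62  0.51  0.78 -1.64]
L2 110 1 [-0.02  0.65 -0.33  0.94  0.72  1.07]
L2 110 -1 [-0.02  0.65 -0.33  0.94  0.72 -2.07]
```

```bash
cat > plan.py <<'E'
from meas import *
from kin import *
d=np.radians
# virtual state carried along in a plan
class V:
    def __init__(s):
        a=ctrl.state(); s.p=a['position'].copy(); s.M=R.from_quat(a['tool_rot']).as_matrix(); s.q=a['qpos'].copy()
    def go(s,pos=None,M=None,n=None,rv=None,label=''):
        pos=s.p if pos is None else np.array(pos,float)
        if rv is None: rv=np.zeros(3) if M is None else R.from_matrix(M@s.M.T).as_rotvec()
        dp=(pos-s.p)/.025; da=rv/.12
        m=max(np.abs(dp).max(),np.abs(da).max()); n=n or int(np.ceil(m-1e-6)) or 1
        dp=np.round(dp/n,3);da=np.round(da/n,3)
        bad=''
        for i in range(n):
            s.p=s.p+dp*.025; s.M=R.from_rotvec(da*.12).as_matrix()@s.M
            q,e=ik(s.p,s.M,s.q); 
            if e>.003: bad+=f' row{i} err{e:.3f}'
            if (np.abs(q-s.q)/.1>.68*np.array([2.39,2.39,3.01,3.14,3.14,3.14])).any(): bad+=f' row{i} fast'
            s.q=q
        print(label,'n=%d'%n,'d',dp.tolist(),'a',da.tolist(),'-> p',s.p.round(4),'q',s.q.round(2),bad)
    def roll(s,ang,n=27,label='roll'):
        s.go(rv=s.M[:,1]*ang,n=n,label=label)
E
python3 - <<'E'
from plan import *
im=cv2.imread('pics/top2.png')[:,:,::-1].copy(); info=eyes.camera_info('top')
for o in rims(im,info=info): print(o)
v=V(); print(v.p,v.q)
h=d(117.8);M=tool(h,d(45),1);t=M[:,1];c=np.array([.4483,.2673,.033]);g=c+.012*t
v.go(g+[0,0,.13],M,label='above')
v.go(g,label='down')
E
```

```text
(103, [236.5, 100.4], [902.9, 264.7], [48.3, 45.5], 89.8)
(110, [279.4, 100.0], [902.4, 130.6], [46.4, 45.5], 89.8)
(101, [278.9, 120.2], [836.2, 132.7], [48.1, 45.9], 0.5)
(109, [236.0, 120.6], [835.3, 264.5], [47.1, 44.8], 89.8)
(47, [239.4, 196.8], [593.6, 246.3], [62.7, 31.5], 22.3)
[0.55247641 0.29540504 0.46124786] [ 0.42824728 -0.46711151 -1.02288815 -0.29308499  0.11904113  3.11100138]
above n=13 d [-0.333, -0.063, -0.944] a [-0.357, 0.097, 0.941] -> p [0.4443 0.2749 0.1544] q [ 0.12  0.45 -0.29  1.18  0.72  1.08]  row6 fast row7 fast
down n=6 d [0.001, -0.001, -0.866] a [0.0, 0.0, 0.0] -> p [0.4444 0.2748 0.0245] q [ 0.12  0.61 -0.38  0.92  0.72  1.08]
```

Run:
```python
from plan import *
v=V()
h=d(117.8);M=tool(h,d(45),1);t=M[:,1];c=np.array([.4483,.2673,.033]);g=c+.012*t
v.go(g+[0,0,.13],M,n=22,label='above')
```

```text
above n=22 d [-0.197, -0.037, -0.558] a [-0.211, 0.057, 0.556] -> p [0.4441 0.2751 0.1543] q [ 0.12  0.45 -0.29  1.17  0.72  1.08]
```

Request:
move_arm:
  increments:
    - {"x":-0.2,"y":-0.04,"z":-0.56,"ax":-0.21,"ay":0.057,"az":0.556,"grip":1}
    - {"x":-0.2,"y":-0.04,"z":-0.56,"ax":-0.21,"ay":0.057,"az":0.556,"grip":1}
    - {"x":-0.2,"y":-0.04,"z":-0.56,"ax":-0.21,"ay":0.057,"az":0.556,"grip":1}
    - {"x":-0.2,"y":-0.04,"z":-0.56,"ax":-0.21,"ay":0.057,"az":0.556,"grip":1}
    - {"x":-0.2,"y":-0.04,"z":-0.56,"ax":-0.21,"ay":0.057,"az":0.556,"grip":1}
    - {"x":-0.2,"y":-0.04,"z":-0.56,"ax":-0.21,"ay":0.057,"az":0.556,"grip":1}
    - {"x":-0.2,"y":-0.04,"z":-0.56,"ax":-0.21,"ay":0.057,"az":0.556,"grip":1}
    - {"x":-0.2,"y":-0.04,"z":-0.56,"ax":-0.21,"ay":0.057,"az":0.556,"grip":1}
    - {"x":-0.2,"y":-0.04,"z":-0.56,"ax":-0.21,"ay":0.057,"az":0.556,"grip":1}
    - {"x":-0.2,"y":-0.04,"z":-0.56,"ax":-0.21,"ay":0.057,"az":0.556,"grip":1}
    - {"x":-0.2,"y":-0.04,"z":-0.56,"ax":-0.21,"ay":0.057,"az":0.556,"grip":1}

```text
time: 5.55
position: [0.4973, 0.2816, 0.3066]
tool_rot: [-0.266, -0.014, -0.142, 0.953]
force: [0.1, 1.3, -0.6]
opening: 0.0857
```

Request:
move_arm:
  increments:
    - {"x":-0.2,"y":-0.04,"z":-0.56,"ax":-0.21,"ay":0.057,"az":0.556,"grip":1}
    - {"x":-0.2,"y":-0.04,"z":-0.56,"ax":-0.21,"ay":0.057,"az":0.556,"grip":1}
    - {"x":-0.2,"y":-0.04,"z":-0.56,"ax":-0.21,"ay":0.057,"az":0.556,"grip":1}
    - {"x":-0.2,"y":-0.04,"z":-0.56,"ax":-0.21,"ay":0.057,"az":0.556,"grip":1}
    - {"x":-0.2,"y":-0.04,"z":-0.56,"ax":-0.21,"ay":0.057,"az":0.556,"grip":1}
    - {"x":-0.2,"y":-0.04,"z":-0.56,"ax":-0.21,"ay":0.057,"az":0.556,"grip":1}
    - {"x":-0.2,"y":-0.04,"z":-0.56,"ax":-0.21,"ay":0.057,"az":0.556,"grip":1}
    - {"x":-0.2,"y":-0.04,"z":-0.56,"ax":-0.21,"ay":0.057,"az":0.556,"grip":1}
    - {"x":-0.2,"y":-0.04,"z":-0.56,"ax":-0.21,"ay":0.057,"az":0.556,"grip":1}
    - {"x":-0.2,"y":-0.04,"z":-0.56,"ax":-0.21,"ay":0.057,"az":0.556,"grip":1}
    - {"x":-0.2,"y":-0.04,"z":-0.56,"ax":-0.21,"ay":0.057,"az":0.556,"grip":1}

```text
time: 6.65
position: [0.4426, 0.2707, 0.153]
tool_rot: [-0.374, -0.092, 0.222, 0.896]
force: [0.7, -0.7, -0.6]
opening: 0.0852
```

Run:
```python
from plan import *
st(); w=eyes.camera_info('wrist'); im=save('wrist','w3.png'); im=save('top','top3.png')
info=eyes.camera_info('top')
for o in rims(im,info=info)[4:]: print(o)
v=V()
h=d(117.8);M=tool(h,d(45),1);t=M[:,1];c=np.array([.4483,.2673,.033]);g=c+.012*t
v.go(g,M,label='down')
v.go(v.p+[0,0,.1],label='up')
v.roll(-np.pi)
v.go([g[0],g[1],.025-.012*.7071+.004],label='lay')
```

```text
t 6.65 pos [0.4426 0.2707 0.153 ] q [ 0.1176  0.4418 -0.2986  1.1721  0.715   1.0755] f [ 0.7 -0.7 -0.6] op 0.0852
dir y [-0.328  0.621 -0.711] x [ 0.885  0.466 -0.001] z [-0.331  0.63   0.703]
(87, [232.8, 197.2], [587.6, 262.6], [51.4, 50.1], 71.4)
(100, [180.0, 223.9], [512.7, 419.2], [50.2, 51.4], 20.3)
(63, [227.4, 247.6], [446.8, 269.8], [48.9, 46.2], 26.6)
down n=6 d [0.013, 0.022, -0.851] a [0.008, -0.001, 0.002] -> p [0.4443 0.2748 0.0245] q [ 0.12  0.61 -0.38  0.92  0.72  1.08] 
up n=4 d [0.0, 0.0, 1.0] a [0.0, 0.0, 0.0] -> p [0.4443 0.2748 0.1245] q [ 0.12  0.48 -0.32  1.11  0.72  1.08] 
roll n=27 d [0.0, 0.0, 0.0] a [0.32, -0.607, 0.686] -> p [0.4443 0.2748 0.1245] q [ 0.12  0.48 -0.32  1.12  0.72 -2.07] 
lay n=5 d [-0.0, 0.0, -0.832] a [0.0, 0.0, 0.0] -> p [0.4443 0.2748 0.0205] q [ 0.12  0.61 -0.39  0.91  0.72 -2.07]
```

Request:
move_arm:
  increments:
    - {"x":0.013,"y":0.022,"z":-0.85,"ax":0,"ay":0,"az":0,"grip":1}
    - {"x":0.013,"y":0.022,"z":-0.85,"ax":0,"ay":0,"az":0,"grip":1}
    - {"x":0.013,"y":0.022,"z":-0.85,"ax":0,"ay":0,"az":0,"grip":1}
    - {"x":0.013,"y":0.022,"z":-0.85,"ax":0,"ay":0,"az":0,"grip":1}
    - {"x":0.013,"y":0.022,"z":-0.85,"ax":0,"ay":0,"az":0,"grip":1}
    - {"x":0.013,"y":0.022,"z":-0.85,"ax":0,"ay":0,"az":0,"grip":1}
    - {"x":0,"y":0,"z":0,"ax":0,"ay":0,"az":0,"grip":1}

```text
time: 7.45
position: [0.4434, 0.2741, 0.0245]
tool_rot: [-0.374, -0.09, 0.22, 0.896]
force: [-0.4, 0.1, 0.6]
opening: 0.0855
```

Request:
move_arm:
  increments:
    - {"x":0,"y":0,"z":0,"ax":0,"ay":0,"az":0,"grip":0}
    - {"x":0,"y":0,"z":0,"ax":0,"ay":0,"az":0,"grip":0}
    - {"x":0,"y":0,"z":0,"ax":0,"ay":0,"az":0,"grip":0}
    - {"x":0,"y":0,"z":0,"ax":0,"ay":0,"az":0,"grip":0}
    - {"x":0,"y":0,"z":0,"ax":0,"ay":0,"az":0,"grip":0}
    - {"x":0,"y":0,"z":0,"ax":0,"ay":0,"az":0,"grip":0}
    - {"x":0,"y":0,"z":0,"ax":0,"ay":0,"az":0,"grip":0}
  grip_force: 40

```text
time: 8.15
position: [0.4459, 0.2749, 0.0271]
tool_rot: [-0.374, -0.093, 0.22, 0.896]
force: [0.0, -4.3, 6.3]
opening: 0.0495
```

Run:
```python
from plan import *
st()
```

```text
t 8.15 pos [0.4459 0.2749 0.0271] q [ 0.1232  0.6    -0.3867  0.9163  0.7193  1.0852] f [ 0.  -4.3  6.3] op 0.0495
dir y [-0.324  0.624 -0.711] x [0.886 0.464 0.002] z [-0.331  0.629  0.703]
```

Request:
move_arm:
  increments:
    - {"x":0,"y":0,"z":0.6,"ax":0,"ay":0,"az":0,"grip":0}
    - {"x":0,"y":0,"z":1,"ax":0,"ay":0,"az":0,"grip":0}
    - {"x":0,"y":0,"z":1,"ax":0,"ay":0,"az":0,"grip":0}
    - {"x":0,"y":0,"z":1,"ax":0,"ay":0,"az":0,"grip":0}
    - {"x":0,"y":0,"z":0.4,"ax":0.314,"ay":-0.605,"az":0.689,"grip":0}
    - {"x":0,"y":0,"z":0,"ax":0.314,"ay":-0.605,"az":0.689,"grip":0}
    - {"x":0,"y":0,"z":0,"ax":0.314,"ay":-0.605,"az":0.689,"grip":0}
    - {"x":0,"y":0,"z":0,"ax":0.314,"ay":-0.605,"az":0.689,"grip":0}
    - {"x":0,"y":0,"z":0,"ax":0.314,"ay":-0.605,"az":0.689,"grip":0}
    - {"x":0,"y":0,"z":0,"ax":0.314,"ay":-0.605,"az":0.689,"grip":0}

```text
time: 9.15
position: [0.4451, 0.2748, 0.1268]
tool_rot: [-0.276, -0.396, 0.336, 0.809]
force: [-0.3, -0.7, -0.4]
opening: 0.0496
```

Request:
move_arm:
  increments:
    - {"x":0,"y":0,"z":0,"ax":0.314,"ay":-0.605,"az":0.689,"grip":0}
    - {"x":0,"y":0,"z":0,"ax":0.314,"ay":-0.605,"az":0.689,"grip":0}
    - {"x":0,"y":0,"z":0,"ax":0.314,"ay":-0.605,"az":0.689,"grip":0}
    - {"x":0,"y":0,"z":0,"ax":0.314,"ay":-0.605,"az":0.689,"grip":0}
    - {"x":0,"y":0,"z":0,"ax":0.314,"ay":-0.605,"az":0.689,"grip":0}
    - {"x":0,"y":0,"z":0,"ax":0.314,"ay":-0.605,"az":0.689,"grip":0}
    - {"x":0,"y":0,"z":0,"ax":0.314,"ay":-0.605,"az":0.689,"grip":0}
    - {"x":0,"y":0,"z":0,"ax":0.314,"ay":-0.605,"az":0.689,"grip":0}
    - {"x":0,"y":0,"z":0,"ax":0.314,"ay":-0.605,"az":0.689,"grip":0}
    - {"x":0,"y":0,"z":0,"ax":0.314,"ay":-0.605,"az":0.689,"grip":0}

```text
time: 10.15
position: [0.445, 0.2748, 0.1267]
tool_rot: [0.048, 0.776, -0.431, -0.458]
force: [0.3, -0.4, -1.5]
opening: 0.05
```

Request:
move_arm:
  increments:
    - {"x":0,"y":0,"z":0,"ax":0.314,"ay":-0.605,"az":0.689,"grip":0}
    - {"x":0,"y":0,"z":0,"ax":0.314,"ay":-0.605,"az":0.689,"grip":0}
    - {"x":0,"y":0,"z":0,"ax":0.314,"ay":-0.605,"az":0.689,"grip":0}
    - {"x":0,"y":0,"z":0,"ax":0.314,"ay":-0.605,"az":0.689,"grip":0}
    - {"x":0,"y":0,"z":0,"ax":0.314,"ay":-0.605,"az":0.689,"grip":0}
    - {"x":0,"y":0,"z":0,"ax":0.314,"ay":-0.605,"az":0.689,"grip":0}
    - {"x":0,"y":0,"z":0,"ax":0.314,"ay":-0.605,"az":0.689,"grip":0}
    - {"x":0,"y":0,"z":0,"ax":0.314,"ay":-0.605,"az":0.689,"grip":0}
    - {"x":0,"y":0,"z":0,"ax":0.314,"ay":-0.605,"az":0.689,"grip":0}
    - {"x":0,"y":0,"z":0,"ax":0.314,"ay":-0.605,"az":0.689,"grip":0}
    - {"x":0,"y":0,"z":0,"ax":0.314,"ay":-0.605,"az":0.689,"grip":0}

```text
time: 11.25
position: [0.445, 0.2748, 0.1267]
tool_rot: [-0.219, 0.897, -0.373, 0.095]
force: [-0.0, -1.0, -0.7]
opening: 0.0494
```

Run:
```python
from plan import *
st(); save('side','side4.png'); save('wrist','w4.png')
v=V()
h=d(117.8);M=tool(h,d(45),-1)
v.go([v.p[0],v.p[1],.025-.012*.7071+.006],M,label='lay')
im=cv2.imread('pics/side4.png'); cv2.imwrite('pics/s4.png',cv2.resize(im[180:380,180:380],None,fx=3,fy=3,interpolation=cv2.INTER_CUBIC))
```

```text
t 11.25 pos [0.445  0.2748 0.1267] q [ 0.1224  0.4682 -0.3259  1.1055  0.721  -2.0581] f [-0.  -1.  -0.7] op 0.0494
dir y [-0.321  0.626 -0.711] x [-0.886 -0.463 -0.007] z [ 0.334 -0.628 -0.703]
lay n=5 d [0.0, 0.0, -0.833] a [0.005, 0.01, 0.011] -> p [0.4451 0.2749 0.0225] q [ 0.12  0.61 -0.38  0.92  0.72 -2.06]
```

Request:
move_arm:
  increments:
    - {"x":0,"y":0,"z":-0.83,"ax":0,"ay":0.01,"az":0.01,"grip":0}
    - {"x":0,"y":0,"z":-0.83,"ax":0,"ay":0.01,"az":0.01,"grip":0}
    - {"x":0,"y":0,"z":-0.83,"ax":0,"ay":0.01,"az":0.01,"grip":0}
    - {"x":0,"y":0,"z":-0.83,"ax":0,"ay":0.01,"az":0.01,"grip":0}
    - {"x":0,"y":0,"z":-0.8,"ax":0,"ay":0.01,"az":0.01,"grip":0}
    - {"x":0,"y":0,"z":0,"ax":0,"ay":0,"az":0,"grip":0}

```text
time: 11.95
position: [0.4435, 0.2745, 0.0211]
tool_rot: [-0.222, 0.896, -0.373, 0.088]
force: [-0.2, 0.7, -0.8]
opening: 0.0495
```

Run:
```python
from plan import *
st(); im=save('side','side5.png'); cv2.imwrite('pics/s5.png',cv2.resize(im[230:330,230:360,::-1],None,fx=5,fy=5,interpolation=cv2.INTER_CUBIC))
```

```text
t 11.95 pos [0.4435 0.2745 0.0211] q [ 0.1229  0.6129 -0.3858  0.9159  0.7194 -2.058 ] f [-0.2  0.7 -0.8] op 0.0495
dir y [-0.332  0.623 -0.708] x [-0.886 -0.464  0.007] z [ 0.324 -0.63  -0.706]
```

Request:
move_arm:
  increments:
    - {"x":0,"y":0,"z":-0.06,"ax":0,"ay":0,"az":0,"grip":0}
    - {"x":0,"y":0,"z":-0.06,"ax":0,"ay":0,"az":0,"grip":0}

```text
time: 12.2
position: [0.4459, 0.275, 0.0208]
tool_rot: [-0.221, 0.896, -0.373, 0.092]
force: [0.8, 0.1, -1.0]
opening: 0.0493
```

Request:
move_arm:
  increments:
    - {"x":0,"y":0,"z":-0.06,"ax":0,"ay":0,"az":0,"grip":0}
    - {"x":0,"y":0,"z":0,"ax":0,"ay":0,"az":0,"grip":0}

```text
time: 12.4
position: [0.4453, 0.2748, 0.0185]
tool_rot: [-0.222, 0.896, -0.373, 0.091]
force: [0.5, 0.5, -1.6]
opening: 0.0497
```

Request:
move_arm:
  increments:
    - {"x":0,"y":0,"z":-0.06,"ax":0,"ay":0,"az":0,"grip":0}
    - {"x":0,"y":0,"z":0,"ax":0,"ay":0,"az":0,"grip":0}

```text
time: 12.6
position: [0.4453, 0.2751, 0.0177]
tool_rot: [-0.221, 0.897, -0.372, 0.091]
force: [0.5, -2.8, 5.2]
opening: 0.0494
```

Request:
move_arm:
  increments:
    - {"x":0,"y":0,"z":-0.06,"ax":0,"ay":0,"az":0,"grip":0}
    - {"x":0,"y":0,"z":0,"ax":0,"ay":0,"az":0,"grip":0}

```text
time: 12.8
position: [0.4454, 0.2753, 0.0175]
tool_rot: [-0.221, 0.897, -0.371, 0.091]
force: [-1.2, -6.5, 15.9]
opening: 0.0496
```

Request:
move_arm:
  increments:
    - {"x":0,"y":0,"z":-0.06,"ax":0,"ay":0,"az":0,"grip":0}
    - {"x":0,"y":0,"z":0,"ax":0,"ay":0,"az":0,"grip":0}

```text
time: 13.0
position: [0.4455, 0.2754, 0.0175]
tool_rot: [-0.22, 0.898, -0.371, 0.091]
force: [-3.4, -11.4, 26.7]
opening: 0.0495
```

Request:
move_arm:
  increments:
    - {"x":0,"y":0,"z":0.06,"ax":0,"ay":0,"az":0,"grip":0}
    - {"x":0,"y":0,"z":0,"ax":0,"ay":0,"az":0,"grip":1}
    - {"x":0,"y":0,"z":0,"ax":0,"ay":0,"az":0,"grip":1}
    - {"x":0,"y":0,"z":0,"ax":0,"ay":0,"az":0,"grip":1}
    - {"x":0,"y":0,"z":0,"ax":0,"ay":0,"az":0,"grip":1}
    - {"x":0,"y":0,"z":0,"ax":0,"ay":0,"az":0,"grip":1}

```text
time: 13.6
position: [0.4448, 0.2748, 0.0149]
tool_rot: [-0.222, 0.896, -0.373, 0.091]
force: [-0.2, -0.0, 0.9]
opening: 0.0853
```

Run:
```python
from plan import *
st(); 
v=V()
v.go(v.p+[.047,-.09,.13],n=6,label='retreat')
M=tool(d(-62.2),d(45),1)
v.go([.4534,.2602,.16],M,n=18,label='turn')
```

```text
t 13.6 pos [0.4448 0.2748 0.0149] q [ 0.1229  0.6219 -0.3877  0.902   0.72   -2.0605] f [-0.2 -0.   0.9] op 0.0853
dir y [-0.33   0.624 -0.709] x [-0.885 -0.466  0.003] z [ 0.328 -0.628 -0.706]
retreat n=6 d [0.313, -0.6, 0.867] a [0.0, 0.0, 0.0] -> p [0.4918 0.1848 0.1449] q [-0.04  0.56 -0.15  1.33  0.66 -2.25] 
turn n=18 d [-0.085, 0.168, 0.033] a [-0.642, -0.339, 0.001] -> p [0.4535 0.2604 0.1598] q [ 0.94  0.5  -0.21  1.28 -0.69 -0.97]
```

Request:
move_arm:
  increments:
    - {"x":0.31,"y":-0.6,"z":0.87,"ax":0,"ay":0,"az":0,"grip":1}
    - {"x":0.31,"y":-0.6,"z":0.87,"ax":0,"ay":0,"az":0,"grip":1}
    - {"x":0.31,"y":-0.6,"z":0.87,"ax":0,"ay":0,"az":0,"grip":1}
    - {"x":0.31,"y":-0.6,"z":0.87,"ax":0,"ay":0,"az":0,"grip":1}
    - {"x":0.31,"y":-0.6,"z":0.87,"ax":0,"ay":0,"az":0,"grip":1}
    - {"x":0.31,"y":-0.6,"z":0.87,"ax":0,"ay":0,"az":0,"grip":1}
    - {"x":-0.085,"y":0.168,"z":0.033,"ax":-0.642,"ay":-0.339,"az":0,"grip":1}
    - {"x":-0.085,"y":0.168,"z":0.033,"ax":-0.642,"ay":-0.339,"az":0,"grip":1}
    - {"x":-0.085,"y":0.168,"z":0.033,"ax":-0.642,"ay":-0.339,"az":0,"grip":1}
    - {"x":-0.085,"y":0.168,"z":0.033,"ax":-0.642,"ay":-0.339,"az":0,"grip":1}
    - {"x":-0.085,"y":0.168,"z":0.033,"ax":-0.642,"ay":-0.339,"az":0,"grip":1}
    - {"x":-0.085,"y":0.168,"z":0.033,"ax":-0.642,"ay":-0.339,"az":0,"grip":1}

```text
time: 14.8
position: [0.4788, 0.2101, 0.151]
tool_rot: [-0.189, 0.769, -0.593, 0.146]
force: [-0.1, 0.3, -0.9]
opening: 0.0853
```

Request:
move_arm:
  increments:
    - {"x":-0.085,"y":0.168,"z":0.033,"ax":-0.642,"ay":-0.339,"az":0,"grip":1}
    - {"x":-0.085,"y":0.168,"z":0.033,"ax":-0.642,"ay":-0.339,"az":0,"grip":1}
    - {"x":-0.085,"y":0.168,"z":0.033,"ax":-0.642,"ay":-0.339,"az":0,"grip":1}
    - {"x":-0.085,"y":0.168,"z":0.033,"ax":-0.642,"ay":-0.339,"az":0,"grip":1}
    - {"x":-0.085,"y":0.168,"z":0.033,"ax":-0.642,"ay":-0.339,"az":0,"grip":1}
    - {"x":-0.085,"y":0.168,"z":0.033,"ax":-0.642,"ay":-0.339,"az":0,"grip":1}
    - {"x":-0.085,"y":0.168,"z":0.033,"ax":-0.642,"ay":-0.339,"az":0,"grip":1}
    - {"x":-0.085,"y":0.168,"z":0.033,"ax":-0.642,"ay":-0.339,"az":0,"grip":1}
    - {"x":-0.085,"y":0.168,"z":0.033,"ax":-0.642,"ay":-0.339,"az":0,"grip":1}
    - {"x":-0.085,"y":0.168,"z":0.033,"ax":-0.642,"ay":-0.339,"az":0,"grip":1}
    - {"x":-0.085,"y":0.168,"z":0.033,"ax":-0.642,"ay":-0.339,"az":0,"grip":1}
    - {"x":-0.085,"y":0.168,"z":0.033,"ax":-0.642,"ay":-0.339,"az":0,"grip":1}

```text
time: 16.0
position: [0.4531, 0.261, 0.1607]
tool_rot: [0.09, -0.371, 0.897, -0.222]
force: [-0.4, -0.0, -0.9]
opening: 0.085
```

Run:
```python
from plan import *
st(); w=eyes.camera_info('wrist'); im=save('wrist','w6.png'); im=save('top','top6.png')
np.save('w6.npy',w)
hc=np.array([.4494,.2677]);hd=d(117.8);u=np.array([np.cos(hd),np.sin(hd)]);s=np.array([-u[1],u[0]])
# expected corners of top face z=.05: foot end at +33 u
for a,b in[(33,25),(33,-25),(-33,25),(-33,-25)]:
    P=[*(hc+u*a/1000+s*b/1000),.05]; print(a,b,proj('wrist',P,w).round(1))
```

```text
t 16.0 pos [0.4531 0.261  0.1607] q [ 0.9381  0.4962 -0.2049  1.2828 -0.6916 -0.9652] f [-0.4 -0.  -0.9] op 0.085
dir y [ 0.332 -0.626 -0.705] x [-0.885 -0.466 -0.003] z [ 0.327 -0.625  0.709]
33 25 [359.  361.1]
33 -25 [289.2 361.1]
-33 25 [354.5 270.7]
-33 -25 [293.2 270.7]
```

Request:
move_arm:
  increments:
    - {"x":0,"y":0.01,"z":-0.95,"ax":0,"ay":0,"az":0,"grip":1}
    - {"x":0,"y":0.01,"z":-0.95,"ax":0,"ay":0,"az":0,"grip":1}
    - {"x":0,"y":0.01,"z":-0.95,"ax":0,"ay":0,"az":0,"grip":1}
    - {"x":0,"y":0.01,"z":-0.95,"ax":0,"ay":0,"az":0,"grip":1}
    - {"x":0,"y":0,"z":-0.95,"ax":0,"ay":0,"az":0,"grip":1}
    - {"x":0,"y":0,"z":-0.9,"ax":0,"ay":0,"az":0,"grip":1}
    - {"x":0,"y":0,"z":0,"ax":0,"ay":0,"az":0,"grip":0}
    - {"x":0,"y":0,"z":0,"ax":0,"ay":0,"az":0,"grip":0}
    - {"x":0,"y":0,"z":0,"ax":0,"ay":0,"az":0,"grip":0}
    - {"x":0,"y":0,"z":0,"ax":0,"ay":0,"az":0,"grip":0}
    - {"x":0,"y":0,"z":0,"ax":0,"ay":0,"az":0,"grip":0}
    - {"x":0,"y":0,"z":0,"ax":0,"ay":0,"az":0,"grip":0}

```text
time: 17.3
position: [0.454, 0.2621, 0.0205]
tool_rot: [0.09, -0.372, 0.897, -0.222]
force: [-1.2, 1.1, 6.9]
opening: 0.0497
```

Run:
```python
from plan import *
st(); v=V(); t=v.M[:,1].copy()
n0=np.array([.6419,-.1237])
p0=v.p.copy()
v.go(v.p+[0,0,.125],n=5,label='up')
tg=np.array([*(n0+.012*t[:2]),.2])
v.go(tg-(tg-v.p)*0,rv=t*np.pi,n=30,label='roll+carry')
v.go([tg[0],tg[1],.063-.0085+.012],tool(d(-62.2),d(45),-1),label='down')
```

```text
t 17.3 pos [0.454  0.2621 0.0205] q [ 0.9372  0.6615 -0.3015  1.0171 -0.6902 -0.9675] f [-1.2  1.1  6.9] op 0.0497
dir y [ 0.331 -0.624 -0.707] x [-0.885 -0.466 -0.004] z [ 0.327 -0.627  0.707]
up n=5 d [0.0, 0.0, 1.0] a [0.0, 0.0, 0.0] -> p [0.454  0.2621 0.1455] q [ 0.94  0.51 -0.22  1.25 -0.69 -0.97] 
roll+carry n=30 d [0.256, -0.524, 0.073] a [0.289, -0.545, -0.617] -> p [ 0.646  -0.1309  0.2003] q [ 0.14  0.23 -0.49  0.53 -0.73  1.1 ] 
down n=6 d [-0.001, -0.002, -0.892] a [-0.001, 0.004, 0.001] -> p [ 0.6458 -0.1312  0.0665] q [ 0.14  0.4  -0.62  0.22 -0.73  1.1 ]
```

Request:
move_arm:
  increments:
    - {"x":0,"y":0,"z":1,"ax":0,"ay":0,"az":0,"grip":0}
    - {"x":0,"y":0,"z":1,"ax":0,"ay":0,"az":0,"grip":0}
    - {"x":0,"y":0,"z":1,"ax":0,"ay":0,"az":0,"grip":0}
    - {"x":0,"y":0,"z":1,"ax":0,"ay":0,"az":0,"grip":0}
    - {"x":0,"y":0,"z":1,"ax":0,"ay":0,"az":0,"grip":0}
    - {"x":0.256,"y":-0.524,"z":0.073,"ax":0.289,"ay":-0.545,"az":-0.617,"grip":0}
    - {"x":0.256,"y":-0.524,"z":0.073,"ax":0.289,"ay":-0.545,"az":-0.617,"grip":0}
    - {"x":0.256,"y":-0.524,"z":0.073,"ax":0.289,"ay":-0.545,"az":-0.617,"grip":0}
    - {"x":0.256,"y":-0.524,"z":0.073,"ax":0.289,"ay":-0.545,"az":-0.617,"grip":0}
    - {"x":0.256,"y":-0.524,"z":0.073,"ax":0.289,"ay":-0.545,"az":-0.617,"grip":0}
    - {"x":0.256,"y":-0.524,"z":0.073,"ax":0.289,"ay":-0.545,"az":-0.617,"grip":0}

```text
time: 18.4
position: [0.4917, 0.1823, 0.1552]
tool_rot: [-0.192, -0.423, 0.88, -0.095]
force: [-0.0, -0.9, -0.8]
opening: 0.0493
```

Request:
move_arm:
  increments:
    - {"x":0.256,"y":-0.524,"z":0.073,"ax":0.289,"ay":-0.545,"az":-0.617,"grip":0}
    - {"x":0.256,"y":-0.524,"z":0.073,"ax":0.289,"ay":-0.545,"az":-0.617,"grip":0}
    - {"x":0.256,"y":-0.524,"z":0.073,"ax":0.289,"ay":-0.545,"az":-0.617,"grip":0}
    - {"x":0.256,"y":-0.524,"z":0.073,"ax":0.289,"ay":-0.545,"az":-0.617,"grip":0}
    - {"x":0.256,"y":-0.524,"z":0.073,"ax":0.289,"ay":-0.545,"az":-0.617,"grip":0}
    - {"x":0.256,"y":-0.524,"z":0.073,"ax":0.289,"ay":-0.545,"az":-0.617,"grip":0}
    - {"x":0.256,"y":-0.524,"z":0.073,"ax":0.289,"ay":-0.545,"az":-0.617,"grip":0}
    - {"x":0.256,"y":-0.524,"z":0.073,"ax":0.289,"ay":-0.545,"az":-0.617,"grip":0}
    - {"x":0.256,"y":-0.524,"z":0.073,"ax":0.289,"ay":-0.545,"az":-0.617,"grip":0}
    - {"x":0.256,"y":-0.524,"z":0.073,"ax":0.289,"ay":-0.545,"az":-0.617,"grip":0}
    - {"x":0.256,"y":-0.524,"z":0.073,"ax":0.289,"ay":-0.545,"az":-0.617,"grip":0}
    - {"x":0.256,"y":-0.524,"z":0.073,"ax":0.289,"ay":-0.545,"az":-0.617,"grip":0}

```text
time: 19.6
position: [0.5684, 0.0251, 0.1771]
tool_rot: [0.673, 0.399, -0.599, -0.172]
force: [-0.2, 0.0, -0.7]
opening: 0.0497
```

Request:
move_arm:
  increments:
    - {"x":0.256,"y":-0.524,"z":0.073,"ax":0.289,"ay":-0.545,"az":-0.617,"grip":0}
    - {"x":0.256,"y":-0.524,"z":0.073,"ax":0.289,"ay":-0.545,"az":-0.617,"grip":0}
    - {"x":0.256,"y":-0.524,"z":0.073,"ax":0.289,"ay":-0.545,"az":-0.617,"grip":0}
    - {"x":0.256,"y":-0.524,"z":0.073,"ax":0.289,"ay":-0.545,"az":-0.617,"grip":0}
    - {"x":0.256,"y":-0.524,"z":0.073,"ax":0.289,"ay":-0.545,"az":-0.617,"grip":0}
    - {"x":0.256,"y":-0.524,"z":0.073,"ax":0.289,"ay":-0.545,"az":-0.617,"grip":0}
    - {"x":0.256,"y":-0.524,"z":0.073,"ax":0.289,"ay":-0.545,"az":-0.617,"grip":0}
    - {"x":0.256,"y":-0.524,"z":0.073,"ax":0.289,"ay":-0.545,"az":-0.617,"grip":0}
    - {"x":0.256,"y":-0.524,"z":0.073,"ax":0.289,"ay":-0.545,"az":-0.617,"grip":0}
    - {"x":0.256,"y":-0.524,"z":0.073,"ax":0.289,"ay":-0.545,"az":-0.617,"grip":0}
    - {"x":0.256,"y":-0.524,"z":0.073,"ax":0.289,"ay":-0.545,"az":-0.617,"grip":0}
    - {"x":0.256,"y":-0.524,"z":0.073,"ax":0.289,"ay":-0.545,"az":-0.617,"grip":0}

```text
time: 20.8
position: [0.645, -0.132, 0.1989]
tool_rot: [0.897, 0.222, -0.089, -0.372]
force: [-0.1, 0.5, -0.6]
opening: 0.0495
```

Run:
```python
from plan import *
st(); w=eyes.camera_info('wrist'); save('wrist','w7.png'); save('top','top7.png')
v=V(); t=tool(d(-62.2),d(45),-1)[:,1]; n0=np.array([.6419,-.1237])
v.go([*(n0+.012*t[:2]),.0665],tool(d(-62.2),d(45),-1),label='down')
# expected inverted beaker geometry in tool frame
s=ctrl.state();c=s['position']-.012*t; hd=d(-62.2);u=np.array([np.cos(hd),np.sin(hd),0]);l=np.array([-u[1],u[0],0])
for a in(25,-25):
  for b in(25,-25):
    for z in(-33,33): print(a,b,z,proj('wrist',c+(u*a+l*b+np.array([0,0,z]))/1000,w).round(0))
```

```text
t 20.8 pos [ 0.645  -0.132   0.1989] q [ 0.138   0.2231 -0.4967  0.5195 -0.7254  1.1009] f [-0.1  0.5 -0.6] op 0.0495
dir y [ 0.333 -0.624 -0.707] x [0.885 0.465 0.006] z [-0.325  0.628 -0.707]
down n=6 d [0.003, 0.011, -0.886] a [-0.003, 0.006, 0.002] -> p [ 0.6458 -0.1312  0.0665] q [ 0.14  0.4  -0.62  0.22 -0.73  1.1 ] 
25 25 -33 [365. 223.]
25 25 33 [375. 352.]
25 -25 -33 [276. 223.]
25 -25 33 [267. 353.]
-25 25 -33 [378. 173.]
-25 25 33 [396. 340.]
-25 -25 -33 [262. 174.]
-25 -25 33 [244. 342.]
```

Request:
move_arm:
  increments:
    - {"x":0,"y":0.01,"z":-0.9,"ax":0,"ay":0,"az":0,"grip":0}
    - {"x":0,"y":0.01,"z":-0.9,"ax":0,"ay":0,"az":0,"grip":0}
    - {"x":0,"y":0.01,"z":-0.9,"ax":0,"ay":0,"az":0,"grip":0}
    - {"x":0,"y":0.01,"z":-0.9,"ax":0,"ay":0,"az":0,"grip":0}
    - {"x":0,"y":0.01,"z":-0.9,"ax":0,"ay":0,"az":0,"grip":0}
    - {"x":0,"y":0.01,"z":-0.9,"ax":0,"ay":0,"az":0,"grip":0}
    - {"x":0,"y":0,"z":0,"ax":0,"ay":0,"az":0,"grip":0}

```text
time: 21.6
position: [0.6422, -0.1297, 0.0603]
tool_rot: [0.896, 0.223, -0.095, -0.372]
force: [-0.0, -0.7, -1.8]
opening: 0.0494
```

Run:
```python
from plan import *
s=st(); im=save('top','top8.png'); info=eyes.camera_info('top')
hsv=cv2.cvtColor(im,cv2.COLOR_RGB2HSV)
for o in rims(im,info=info,z=.066)[4:]: print(o)
print('at z .103',[o for o in rims(im,info=info,z=.103) if o[2][1]<0])
im=save('side','side8.png'); cv2.imwrite('pics/s8.png',cv2.resize(im[130:250,260:420,::-1],None,fx=4,fy=4,interpolation=cv2.INTER_CUBIC))
cv2.imwrite('pics/t8.png',cv2.resize(cv2.imread('pics/top8.png')[140:220,260:460],None,fx=4,fy=4,interpolation=cv2.INTER_CUBIC))
```

```text
t 21.6 pos [ 0.6422 -0.1297  0.0603] q [ 0.1428  0.409  -0.6283  0.2115 -0.7263  1.1003] f [-0.  -0.7 -1.8] op 0.0494
dir y [ 0.329 -0.624 -0.709] x [ 0.883  0.469 -0.004] z [-0.335  0.625 -0.705]
(274, [364.9, 179.0], [646.3, -128.1], [48.7, 50.4], 26.8)
(99, [224.0, 193.4], [603.8, 290.8], [51.5, 50.2], 73.3)
(99, [179.8, 223.8], [512.7, 419.3], [50.2, 51.5], 20.3)
at z .103 [(274, [364.9, 179.0], [638.4, -124.7], [47.5, 49.1], 26.8)]
```

Request:
move_arm:
  increments:
    - {"x":0.07,"y":0.02,"z":-0.1,"ax":0,"ay":0,"az":0,"grip":0}
    - {"x":0.07,"y":0.02,"z":-0.1,"ax":0,"ay":0,"az":0,"grip":0}
    - {"x":0,"y":0,"z":0,"ax":0,"ay":0,"az":0,"grip":0}

```text
time: 22.0
position: [0.6496, -0.1289, 0.0597]
tool_rot: [0.897, 0.224, -0.09, -0.372]
force: [0.2, -0.7, -0.8]
opening: 0.0497
```

Request:
move_arm:
  increments:
    - {"x":0,"y":0,"z":-0.07,"ax":0,"ay":0,"az":0,"grip":0}
    - {"x":0,"y":0,"z":0,"ax":0,"ay":0,"az":0,"grip":0}

```text
time: 22.2
position: [0.6487, -0.1292, 0.0572]
tool_rot: [0.897, 0.223, -0.091, -0.372]
force: [0.2, -0.2, -1.4]
opening: 0.0499
```

Request:
move_arm:
  increments:
    - {"x":0,"y":0,"z":-0.05,"ax":0,"ay":0,"az":0,"grip":0}
    - {"x":0,"y":0,"z":0,"ax":0,"ay":0,"az":0,"grip":0}

```text
time: 22.4
position: [0.6486, -0.1292, 0.0558]
tool_rot: [0.897, 0.223, -0.091, -0.372]
force: [-0.1, 0.1, -1.6]
opening: 0.0496
```

Request:
move_arm:
  increments:
    - {"x":0,"y":0,"z":-0.08,"ax":0,"ay":0,"az":0,"grip":0}
    - {"x":0,"y":0,"z":0,"ax":0,"ay":0,"az":0,"grip":0}

```text
time: 22.6
position: [0.6485, -0.1291, 0.0536]
tool_rot: [0.897, 0.223, -0.091, -0.372]
force: [-0.1, 0.5, -0.9]
opening: 0.0496
```

Request:
move_arm:
  increments:
    - {"x":0,"y":0,"z":-0.05,"ax":0,"ay":0,"az":0,"grip":0}
    - {"x":0,"y":0,"z":0,"ax":0,"ay":0,"az":0,"grip":0}

```text
time: 22.8
position: [0.649, -0.1293, 0.0531]
tool_rot: [0.897, 0.223, -0.09, -0.371]
force: [-0.6, -0.6, 1.6]
opening: 0.0495
```

Request:
move_arm:
  increments:
    - {"x":0,"y":0,"z":-0.05,"ax":0,"ay":0,"az":0,"grip":0}
    - {"x":0,"y":0,"z":0,"ax":0,"ay":0,"az":0,"grip":0}

```text
time: 23.0
position: [0.6494, -0.1296, 0.0531]
tool_rot: [0.897, 0.223, -0.09, -0.37]
force: [-3.9, 0.5, 9.1]
opening: 0.0497
```

Request:
move_arm:
  increments:
    - {"x":0,"y":0,"z":0.06,"ax":0,"ay":0,"az":0,"grip":0}
    - {"x":0,"y":0,"z":0,"ax":0,"ay":0,"az":0,"grip":1}
    - {"x":0,"y":0,"z":0,"ax":0,"ay":0,"az":0,"grip":1}
    - {"x":0,"y":0,"z":0,"ax":0,"ay":0,"az":0,"grip":1}
    - {"x":0,"y":0,"z":0,"ax":0,"ay":0,"az":0,"grip":1}
    - {"x":0,"y":0,"z":0,"ax":0,"ay":0,"az":0,"grip":1}
    - {"x":-0.2,"y":0.4,"z":0.8,"ax":0,"ay":0,"az":0,"grip":1}
    - {"x":-0.2,"y":0.4,"z":0.8,"ax":0,"ay":0,"az":0,"grip":1}
    - {"x":-0.2,"y":0.4,"z":0.8,"ax":0,"ay":0,"az":0,"grip":1}
    - {"x":-0.2,"y":0.4,"z":0.8,"ax":0,"ay":0,"az":0,"grip":1}
    - {"x":-0.2,"y":0.4,"z":0.8,"ax":0,"ay":0,"az":0,"grip":1}

```text
time: 24.1
position: [0.6234, -0.0788, 0.1537]
tool_rot: [0.897, 0.223, -0.091, -0.372]
force: [1.3, -0.8, 1.2]
opening: 0.0852
```

Run:
```python
from plan import *
s=st(); im=save('top','top9.png'); info=eyes.camera_info('top')
for o in rims(im,info=info,z=.066)[4:]: print(o)
print('at z .096',[o for o in rims(im,info=info,z=.096) if o[2][1]<0])
v=V()
M=tool(d(73.3),d(45),1);c=np.array([.6038,.2908,.033]);g=c+.012*M[:,1]
v.go(g+[0,0,.14],M,n=30,label='aboveA')
M2=tool(d(73.3),d(90),1)
v=V(); v.go([.58,.12,.25],tool(d(-20),d(80),1),n=18,label='via'); v.go(g+[0,0,.14],M,n=18,label='aboveA')
```

```text
t 24.1 pos [ 0.6234 -0.0788  0.1537] q [ 0.2439  0.2722 -0.5438  0.5159 -0.756   1.2345] f [ 1.3 -0.8  1.2] op 0.0852
dir y [ 0.333 -0.624 -0.707] x [0.884 0.467 0.003] z [-0.328  0.626 -0.707]
(270, [364.5, 177.4], [651.2, -126.6], [49.4, 49.6], 28.4)
(99, [224.0, 193.4], [603.8, 290.8], [51.5, 50.2], 73.3)
(102, [179.8, 223.9], [512.6, 419.1], [49.5, 52.2], 18.7)
at z .096 [(270, [364.5, 177.4], [644.7, -123.9], [48.3, 48.6], 28.4)]
aboveA n=30 d [-0.025, 0.502, 0.01] a [0.444, 0.045, -0.167] -> p [0.6061 0.299  0.1648] q [ 0.14  0.26 -0.55  0.37  0.7   2.15] 
via n=18 d [-0.1, 0.439, 0.206] a [0.427, -0.367, -1.006] -> p [0.5799 0.12   0.25  ] q [ 0.07  0.17 -0.21  1.06  0.19  3.14]  row13 err0.069 row14 err0.161 row15 err0.256 row16 err0.351 row17 err0.442
aboveA n=18 d [0.059, 0.398, -0.19] a [0.142, -0.282, 0.728] -> p [0.6064 0.2991 0.1645] q [ 0.14  0.26 -0.55  0.37  0.7   2.15]  row0 err0.389 row1 err0.331 row2 err0.270 row3 err0.207 row4 err0.142 row5 err0.077 row6 err0.011
```

Request:
move_arm:
  increments:
    - {"x":-0.025,"y":0.502,"z":0.01,"ax":0.444,"ay":0.045,"az":-0.167,"grip":1}
    - {"x":-0.025,"y":0.502,"z":0.01,"ax":0.444,"ay":0.045,"az":-0.167,"grip":1}
    - {"x":-0.025,"y":0.502,"z":0.01,"ax":0.444,"ay":0.045,"az":-0.167,"grip":1}
    - {"x":-0.025,"y":0.502,"z":0.01,"ax":0.444,"ay":0.045,"az":-0.167,"grip":1}
    - {"x":-0.025,"y":0.502,"z":0.01,"ax":0.444,"ay":0.045,"az":-0.167,"grip":1}
    - {"x":-0.025,"y":0.502,"z":0.01,"ax":0.444,"ay":0.045,"az":-0.167,"grip":1}
    - {"x":-0.025,"y":0.502,"z":0.01,"ax":0.444,"ay":0.045,"az":-0.167,"grip":1}
    - {"x":-0.025,"y":0.502,"z":0.01,"ax":0.444,"ay":0.045,"az":-0.167,"grip":1}
    - {"x":-0.025,"y":0.502,"z":0.01,"ax":0.444,"ay":0.045,"az":-0.167,"grip":1}
    - {"x":-0.025,"y":0.502,"z":0.01,"ax":0.444,"ay":0.045,"az":-0.167,"grip":1}

```text
time: 25.15
position: [0.6176, 0.0467, 0.1552]
tool_rot: [0.782, 0.139, -0.015, -0.608]
force: [-0.5, -0.1, -0.2]
opening: 0.0855
```

Request:
move_arm:
  increments:
    - {"x":-0.025,"y":0.502,"z":0.01,"ax":0.444,"ay":0.045,"az":-0.167,"grip":1}
    - {"x":-0.025,"y":0.502,"z":0.01,"ax":0.444,"ay":0.045,"az":-0.167,"grip":1}
    - {"x":-0.025,"y":0.502,"z":0.01,"ax":0.444,"ay":0.045,"az":-0.167,"grip":1}
    - {"x":-0.025,"y":0.502,"z":0.01,"ax":0.444,"ay":0.045,"az":-0.167,"grip":1}
    - {"x":-0.025,"y":0.502,"z":0.01,"ax":0.444,"ay":0.045,"az":-0.167,"grip":1}
    - {"x":-0.025,"y":0.502,"z":0.01,"ax":0.444,"ay":0.045,"az":-0.167,"grip":1}
    - {"x":-0.025,"y":0.502,"z":0.01,"ax":0.444,"ay":0.045,"az":-0.167,"grip":1}
    - {"x":-0.025,"y":0.502,"z":0.01,"ax":0.444,"ay":0.045,"az":-0.167,"grip":1}
    - {"x":-0.025,"y":0.502,"z":0.01,"ax":0.444,"ay":0.045,"az":-0.167,"grip":1}
    - {"x":-0.025,"y":0.502,"z":0.01,"ax":0.444,"ay":0.045,"az":-0.167,"grip":1}

```text
time: 26.15
position: [0.6114, 0.1721, 0.1576]
tool_rot: [-0.604, -0.044, -0.061, 0.794]
force: [0.3, -0.3, 0.9]
opening: 0.0855
```

Request:
move_arm:
  increments:
    - {"x":-0.025,"y":0.502,"z":0.01,"ax":0.444,"ay":0.045,"az":-0.167,"grip":1}
    - {"x":-0.025,"y":0.502,"z":0.01,"ax":0.444,"ay":0.045,"az":-0.167,"grip":1}
    - {"x":-0.025,"y":0.502,"z":0.01,"ax":0.444,"ay":0.045,"az":-0.167,"grip":1}
    - {"x":-0.025,"y":0.502,"z":0.01,"ax":0.444,"ay":0.045,"az":-0.167,"grip":1}
    - {"x":-0.025,"y":0.502,"z":0.01,"ax":0.444,"ay":0.045,"az":-0.167,"grip":1}
    - {"x":-0.025,"y":0.502,"z":0.01,"ax":0.444,"ay":0.045,"az":-0.167,"grip":1}
    - {"x":-0.025,"y":0.502,"z":0.01,"ax":0.444,"ay":0.045,"az":-0.167,"grip":1}
    - {"x":-0.025,"y":0.502,"z":0.01,"ax":0.444,"ay":0.045,"az":-0.167,"grip":1}
    - {"x":-0.025,"y":0.502,"z":0.01,"ax":0.444,"ay":0.045,"az":-0.167,"grip":1}
    - {"x":-0.025,"y":0.502,"z":0.01,"ax":0.444,"ay":0.045,"az":-0.167,"grip":1}
    - {"x":0,"y":0,"z":0,"ax":0,"ay":0,"az":0,"grip":1}

```text
time: 27.25
position: [0.6036, 0.2972, 0.1585]
tool_rot: [-0.378, 0.055, -0.132, 0.915]
force: [0.4, -0.2, -0.1]
opening: 0.0854
```

Run:
```python
from plan import *
s=st(); w=eyes.camera_info('wrist'); save('wrist','w10.png')
M=tool(d(73.3),d(45),1);c=np.array([.6038,.2908,.033]);g=c+.012*M[:,1]
for a in(25,-25):
  for b in(25,-25):
    u=np.array([np.cos(d(73.3)),np.sin(d(73.3)),0]);l=np.array([-u[1],u[0],0]);print(a,b,proj('wrist',c+(u*a+l*b+np.array([0,0,33]))/1000,w).round(0))
v=V(); v.go(g,M,label='down')
v.go(v.p+[0,0,.122],n=5,label='up'); t=v.M[:,1].copy(); L=np.array([.56,.26,0])
v.go([*(L+.012*M[:,1])[:2],.145],rv=-t*np.pi,n=28,label='roll')
Mx=tool(d(73.3),d(45),-1)
v.go([*v.p[:2],.022],Mx,n=6,label='lay')
v.go(v.p-np.array([.03,.09,-.13]),n=6,label='retreat')
M=tool(d(253.3),d(45),1)
v.go([*(L+.012*M[:,1])[:2],.16],M,n=18,label='turn')
```

```text
t 27.25 pos [0.6036 0.2972 0.1585] q [ 0.1335  0.2654 -0.5583  0.3588  0.7039  2.1366] f [ 0.4 -0.2 -0.1] op 0.0854
dir y [ 0.2    0.68  -0.706] x [ 0.959 -0.283 -0.002] z [0.201 0.676 0.709]
25 25 [292. 273.]
25 -25 [358. 273.]
-25 25 [288. 345.]
-25 -25 [361. 345.]
down n=6 d [0.014, 0.013, -0.897] a [-0.002, -0.0, -0.006] -> p [0.6062 0.2989 0.0245] q [ 0.14  0.47 -0.66  0.05  0.7   2.15] 
up n=5 d [0.0, 0.0, 0.976] a [0.0, 0.0, 0.0] -> p [0.6062 0.2989 0.1465] q [ 0.14  0.28 -0.57  0.33  0.7   2.15] 
roll n=28 d [-0.063, -0.044, -0.002] a [-0.19, -0.633, 0.661] -> p [0.5621 0.2681 0.1451] q [ 0.09  0.21 -0.66  0.34  0.72 -1.06] 
lay n=6 d [0.0, 0.0, -0.821] a [-0.0, -0.001, 0.001] -> p [0.5621 0.2681 0.022 ] q [ 0.09  0.42 -0.76  0.03  0.72 -1.06] 
retreat n=6 d [-0.2, -0.6, 0.867] a [0.0, 0.0, 0.0] -> p [0.5321 0.1781 0.152 ] q [-0.1   0.18 -0.67  0.53  0.77 -1.3 ] 
turn n=18 d [0.057, 0.164, 0.018] a [-0.697, 0.209, -0.0] -> p [0.5578 0.2519 0.1601] q [ 0.65  0.97  0.61  1.9  -0.43 -0.47]
```

Request:
move_arm:
  increments:
    - {"x":0.014,"y":0.013,"z":-0.9,"ax":0,"ay":0,"az":0,"grip":1}
    - {"x":0.014,"y":0.013,"z":-0.9,"ax":0,"ay":0,"az":0,"grip":1}
    - {"x":0.014,"y":0.013,"z":-0.9,"ax":0,"ay":0,"az":0,"grip":1}
    - {"x":0.014,"y":0.013,"z":-0.9,"ax":0,"ay":0,"az":0,"grip":1}
    - {"x":0.014,"y":0.013,"z":-0.9,"ax":0,"ay":0,"az":0,"grip":1}
    - {"x":0.014,"y":0.013,"z":-0.8,"ax":0,"ay":0,"az":0,"grip":1}
    - {"x":0,"y":0,"z":0,"ax":0,"ay":0,"az":0,"grip":0}
    - {"x":0,"y":0,"z":0,"ax":0,"ay":0,"az":0,"grip":0}
    - {"x":0,"y":0,"z":0,"ax":0,"ay":0,"az":0,"grip":0}
    - {"x":0,"y":0,"z":0,"ax":0,"ay":0,"az":0,"grip":0}
    - {"x":0,"y":0,"z":0,"ax":0,"ay":0,"az":0,"grip":0}
    - {"x":0,"y":0,"z":0,"ax":0,"ay":0,"az":0,"grip":0}

```text
time: 28.5
position: [0.608, 0.2994, 0.0292]
tool_rot: [-0.377, 0.053, -0.133, 0.915]
force: [-0.9, -2.8, 4.0]
opening: 0.0496
```

Request:
move_arm:
  increments:
    - {"x":0,"y":0,"z":0.9,"ax":0,"ay":0,"az":0,"grip":0}
    - {"x":0,"y":0,"z":0.9,"ax":0,"ay":0,"az":0,"grip":0}
    - {"x":0,"y":0,"z":1,"ax":0,"ay":0,"az":0,"grip":0}
    - {"x":0,"y":0,"z":1,"ax":0,"ay":0,"az":0,"grip":0}
    - {"x":0,"y":0,"z":1,"ax":0,"ay":0,"az":0,"grip":0}
    - {"x":-0.063,"y":-0.044,"z":0,"ax":-0.19,"ay":-0.633,"az":0.661,"grip":0}
    - {"x":-0.063,"y":-0.044,"z":0,"ax":-0.19,"ay":-0.633,"az":0.661,"grip":0}
    - {"x":-0.063,"y":-0.044,"z":0,"ax":-0.19,"ay":-0.633,"az":0.661,"grip":0}
    - {"x":-0.063,"y":-0.044,"z":0,"ax":-0.19,"ay":-0.633,"az":0.661,"grip":0}
    - {"x":-0.063,"y":-0.044,"z":0,"ax":-0.19,"ay":-0.633,"az":0.661,"grip":0}
    - {"x":-0.063,"y":-0.044,"z":0,"ax":-0.19,"ay":-0.633,"az":0.661,"grip":0}
    - {"x":-0.063,"y":-0.044,"z":0,"ax":-0.19,"ay":-0.633,"az":0.661,"grip":0}

```text
time: 29.7
position: [0.5956, 0.2915, 0.1478]
tool_rot: [-0.4, -0.301, 0.024, 0.865]
force: [-0.5, 0.4, -1.7]
opening: 0.0497
```

Request:
move_arm:
  increments:
    - {"x":-0.063,"y":-0.044,"z":0,"ax":-0.19,"ay":-0.633,"az":0.661,"grip":0}
    - {"x":-0.063,"y":-0.044,"z":0,"ax":-0.19,"ay":-0.633,"az":0.661,"grip":0}
    - {"x":-0.063,"y":-0.044,"z":0,"ax":-0.19,"ay":-0.633,"az":0.661,"grip":0}
    - {"x":-0.063,"y":-0.044,"z":0,"ax":-0.19,"ay":-0.633,"az":0.661,"grip":0}
    - {"x":-0.063,"y":-0.044,"z":0,"ax":-0.19,"ay":-0.633,"az":0.661,"grip":0}
    - {"x":-0.063,"y":-0.044,"z":0,"ax":-0.19,"ay":-0.633,"az":0.661,"grip":0}
    - {"x":-0.063,"y":-0.044,"z":0,"ax":-0.19,"ay":-0.633,"az":0.661,"grip":0}
    - {"x":-0.063,"y":-0.044,"z":0,"ax":-0.19,"ay":-0.633,"az":0.661,"grip":0}
    - {"x":-0.063,"y":-0.044,"z":0,"ax":-0.19,"ay":-0.633,"az":0.661,"grip":0}
    - {"x":-0.063,"y":-0.044,"z":0,"ax":-0.19,"ay":-0.633,"az":0.661,"grip":0}
    - {"x":-0.063,"y":-0.044,"z":0,"ax":-0.19,"ay":-0.633,"az":0.661,"grip":0}

```text
time: 30.8
position: [0.5783, 0.2794, 0.1478]
tool_rot: [0.314, 0.745, -0.253, -0.531]
force: [0.8, 0.6, -0.8]
opening: 0.0496
```

Request:
move_arm:
  increments:
    - {"x":-0.063,"y":-0.044,"z":0,"ax":-0.19,"ay":-0.633,"az":0.661,"grip":0}
    - {"x":-0.063,"y":-0.044,"z":0,"ax":-0.19,"ay":-0.633,"az":0.661,"grip":0}
    - {"x":-0.063,"y":-0.044,"z":0,"ax":-0.19,"ay":-0.633,"az":0.661,"grip":0}
    - {"x":-0.063,"y":-0.044,"z":0,"ax":-0.19,"ay":-0.633,"az":0.661,"grip":0}
    - {"x":-0.063,"y":-0.044,"z":0,"ax":-0.19,"ay":-0.633,"az":0.661,"grip":0}
    - {"x":-0.063,"y":-0.044,"z":0,"ax":-0.19,"ay":-0.633,"az":0.661,"grip":0}
    - {"x":-0.063,"y":-0.044,"z":0,"ax":-0.19,"ay":-0.633,"az":0.661,"grip":0}
    - {"x":-0.063,"y":-0.044,"z":0,"ax":-0.19,"ay":-0.633,"az":0.661,"grip":0}
    - {"x":-0.063,"y":-0.044,"z":0,"ax":-0.19,"ay":-0.633,"az":0.661,"grip":0}
    - {"x":-0.063,"y":-0.044,"z":0,"ax":-0.19,"ay":-0.633,"az":0.661,"grip":0}
    - {"x":0,"y":0,"z":0,"ax":0,"ay":0,"az":0,"grip":0}

```text
time: 31.9
position: [0.5625, 0.2684, 0.1478]
tool_rot: [0.135, 0.913, -0.381, -0.054]
force: [-0.1, 0.3, -1.2]
opening: 0.0496
```

Run:
```python
from plan import *
s=st(); save('wrist','w11.png')
v=V(); v.go([*v.p[:2],.022],tool(d(73.3),d(45),-1),n=6,label='lay')
```

```text
t 31.9 pos [0.5625 0.2684 0.1478] q [ 0.0915  0.2066 -0.66    0.3464  0.7107 -1.0549] f [-0.1  0.3 -1.2] op 0.0496
dir y [ 0.205  0.674 -0.71 ] x [-0.958  0.288 -0.003] z [-0.202 -0.681 -0.704]
lay n=6 d [0.0, 0.0, -0.839] a [0.006, 0.001, 0.003] -> p [0.5627 0.2685 0.022 ] q [ 0.09  0.42 -0.76  0.04  0.72 -1.06]
```

Request:
move_arm:
  increments:
    - {"x":0,"y":0,"z":-0.83,"ax":0,"ay":0,"az":0,"grip":0}
    - {"x":0,"y":0,"z":-0.83,"ax":0,"ay":0,"az":0,"grip":0}
    - {"x":0,"y":0,"z":-0.83,"ax":0,"ay":0,"az":0,"grip":0}
    - {"x":0,"y":0,"z":-0.83,"ax":0,"ay":0,"az":0,"grip":0}
    - {"x":0,"y":0,"z":-0.83,"ax":0,"ay":0,"az":0,"grip":0}
    - {"x":0,"y":0,"z":-0.83,"ax":0,"ay":0,"az":0,"grip":0}
    - {"x":0,"y":0,"z":0,"ax":0,"ay":0,"az":0,"grip":0}
    - {"x":0,"y":0,"z":0,"ax":0,"ay":0,"az":0,"grip":0}

```text
time: 32.75
position: [0.5628, 0.2687, 0.0234]
tool_rot: [0.135, 0.913, -0.38, -0.055]
force: [0.6, 0.6, -0.9]
opening: 0.0495
```

Request:
move_arm:
  increments:
    - {"x":0,"y":0,"z":-0.06,"ax":0,"ay":0,"az":0,"grip":0}
    - {"x":0,"y":0,"z":0,"ax":0,"ay":0,"az":0,"grip":0}

```text
time: 32.95
position: [0.5639, 0.2687, 0.0232]
tool_rot: [0.135, 0.913, -0.38, -0.054]
force: [0.4, -0.2, -0.4]
opening: 0.0494
```

Request:
move_arm:
  increments:
    - {"x":0,"y":0,"z":-0.06,"ax":0,"ay":0,"az":0,"grip":0}
    - {"x":0,"y":0,"z":0,"ax":0,"ay":0,"az":0,"grip":0}

```text
time: 33.15
position: [0.5633, 0.2686, 0.021]
tool_rot: [0.135, 0.913, -0.38, -0.054]
force: [-0.0, -0.1, -0.6]
opening: 0.0495
```

Request:
move_arm:
  increments:
    - {"x":0,"y":0,"z":-0.06,"ax":0,"ay":0,"az":0,"grip":0}
    - {"x":0,"y":0,"z":0,"ax":0,"ay":0,"az":0,"grip":0}

```text
time: 33.35
position: [0.5629, 0.2685, 0.0189]
tool_rot: [0.135, 0.913, -0.38, -0.054]
force: [-0.2, -0.7, -0.9]
opening: 0.05
```

Request:
move_arm:
  increments:
    - {"x":0,"y":0,"z":-0.06,"ax":0,"ay":0,"az":0,"grip":0}
    - {"x":0,"y":0,"z":0,"ax":0,"ay":0,"az":0,"grip":0}

```text
time: 33.55
position: [0.5629, 0.2685, 0.0172]
tool_rot: [0.135, 0.913, -0.38, -0.054]
force: [-0.2, 0.6, -0.5]
opening: 0.0495
```

Request:
move_arm:
  increments:
    - {"x":0,"y":0,"z":0,"ax":0,"ay":0,"az":0,"grip":1}
    - {"x":0,"y":0,"z":0,"ax":0,"ay":0,"az":0,"grip":1}
    - {"x":0,"y":0,"z":0,"ax":0,"ay":0,"az":0,"grip":1}
    - {"x":0,"y":0,"z":0,"ax":0,"ay":0,"az":0,"grip":1}
    - {"x":0,"y":0,"z":0,"ax":0,"ay":0,"az":0,"grip":1}
    - {"x":-0.2,"y":-0.6,"z":0.86,"ax":0,"ay":0,"az":0,"grip":1}
    - {"x":-0.2,"y":-0.6,"z":0.86,"ax":0,"ay":0,"az":0,"grip":1}
    - {"x":-0.2,"y":-0.6,"z":0.86,"ax":0,"ay":0,"az":0,"grip":1}
    - {"x":-0.2,"y":-0.6,"z":0.86,"ax":0,"ay":0,"az":0,"grip":1}
    - {"x":-0.2,"y":-0.6,"z":0.86,"ax":0,"ay":0,"az":0,"grip":1}
    - {"x":-0.2,"y":-0.6,"z":0.86,"ax":0,"ay":0,"az":0,"grip":1}

```text
time: 34.65
position: [0.5327, 0.178, 0.1475]
tool_rot: [0.135, 0.913, -0.38, -0.054]
force: [0.3, 0.4, 0.4]
opening: 0.0851
```

Request:
move_arm:
  increments:
    - {"x":0.057,"y":0.164,"z":0.03,"ax":-0.697,"ay":0.209,"az":0,"grip":1}
    - {"x":0.057,"y":0.164,"z":0.03,"ax":-0.697,"ay":0.209,"az":0,"grip":1}
    - {"x":0.057,"y":0.164,"z":0.03,"ax":-0.697,"ay":0.209,"az":0,"grip":1}
    - {"x":0.057,"y":0.164,"z":0.03,"ax":-0.697,"ay":0.209,"az":0,"grip":1}
    - {"x":0.057,"y":0.164,"z":0.03,"ax":-0.697,"ay":0.209,"az":0,"grip":1}
    - {"x":0.057,"y":0.164,"z":0.03,"ax":-0.697,"ay":0.209,"az":0,"grip":1}
    - {"x":0.057,"y":0.164,"z":0.03,"ax":-0.697,"ay":0.209,"az":0,"grip":1}
    - {"x":0.057,"y":0.164,"z":0.03,"ax":-0.697,"ay":0.209,"az":0,"grip":1}
    - {"x":0.057,"y":0.164,"z":0.03,"ax":-0.697,"ay":0.209,"az":0,"grip":1}

```text
time: 35.55
position: [0.546, 0.2158, 0.1538]
tool_rot: [-0.103, -0.697, 0.702, 0.101]
force: [0.8, 0.1, 0.1]
opening: 0.0851
```

Request:
move_arm:
  increments:
    - {"x":0.057,"y":0.164,"z":0.03,"ax":-0.697,"ay":0.209,"az":0,"grip":1}
    - {"x":0.057,"y":0.164,"z":0.03,"ax":-0.697,"ay":0.209,"az":0,"grip":1}
    - {"x":0.057,"y":0.164,"z":0.03,"ax":-0.697,"ay":0.209,"az":0,"grip":1}
    - {"x":0.057,"y":0.164,"z":0.03,"ax":-0.697,"ay":0.209,"az":0,"grip":1}
    - {"x":0.057,"y":0.164,"z":0.03,"ax":-0.697,"ay":0.209,"az":0,"grip":1}
    - {"x":0.057,"y":0.164,"z":0.03,"ax":-0.697,"ay":0.209,"az":0,"grip":1}
    - {"x":0.057,"y":0.164,"z":0.03,"ax":-0.697,"ay":0.209,"az":0,"grip":1}
    - {"x":0.057,"y":0.164,"z":0.03,"ax":-0.697,"ay":0.209,"az":0,"grip":1}
    - {"x":0.057,"y":0.164,"z":0.03,"ax":-0.697,"ay":0.209,"az":0,"grip":1}
    - {"x":0,"y":0,"z":0,"ax":0,"ay":0,"az":0,"grip":1}

```text
time: 36.55
position: [0.5571, 0.2535, 0.1538]
tool_rot: [-0.051, -0.374, 0.917, 0.133]
force: [0.3, 0.3, -0.9]
opening: 0.0852
```

Run:
```python
from plan import *
s=st(); w=eyes.camera_info('wrist'); save('wrist','w12.png')
M0=tool(d(73.3),d(45),-1); hc=np.array([.5629,.2685])-.012*M0[:2,1]; print('hc',hc)
u=M0[:2,1]/np.linalg.norm(M0[:2,1]);l=np.array([-u[1],u[0]])
for a,b in[(33,25),(33,-25),(-33,25),(-33,-25)]: print(a,b,proj('wrist',[*(hc+(u*a+l*b)/1000),.05],w).round(1))
M=tool(d(253.3),d(45),1);v=V(); g=hc+.012*M[:2,1]+.0015*u
v.go([*g,.018],M,n=6,label='down')
v.go(v.p+[0,0,.125],n=5,label='up'); t=v.M[:,1].copy()
n1=np.array([.6359,-.0238])
v.go([*(n1+.012*t[:2]),.17],rv=t*np.pi,n=30,label='roll')
v.go([*v.p[:2],.06],n=5,label='low')
```

```text
t 36.55 pos [0.5571 0.2535 0.1538] q [ 0.6551  0.9843  0.6223  1.9026 -0.4314 -0.474 ] f [ 0.3  0.3 -0.9] op 0.0852
dir y [-0.206 -0.685 -0.698] x [-0.959  0.282  0.006] z [-0.193 -0.671  0.716]
hc [0.56046167 0.26037261]
33 25 [356.  361.6]
33 -25 [284.1 361. ]
-33 25 [352.2 269. ]
-33 -25 [289.5 268.5]
down n=6 d [0.003, 0.004, -0.919] a [0.009, -0.007, -0.007] -> p [0.5584 0.2537 0.0179] q [ 0.65  1.08  0.51  1.68 -0.43 -0.47] 
up n=5 d [0.0, 0.0, 1.0] a [0.0, 0.0, 0.0] -> p [0.5584 0.2537 0.1429] q [ 0.65  0.98  0.6   1.87 -0.43 -0.47] 
roll n=30 d [0.1, -0.381, 0.036] a [-0.178, -0.591, -0.617] -> p [ 0.6334 -0.032   0.1699] q [ 0.27  0.77  0.29  1.58 -0.64  2.3 ] 
low n=5 d [0.0, 0.0, -0.88] a [0.0, 0.0, 0.0] -> p [ 0.6334 -0.032   0.0599] q [ 0.27  0.86  0.2   1.4  -0.64  2.3 ]
```

Request:
move_arm:
  increments:
    - {"x":0.01,"y":0.03,"z":-0.92,"ax":0.01,"ay":-0.01,"az":-0.01,"grip":1}
    - {"x":0.01,"y":0.03,"z":-0.92,"ax":0.01,"ay":-0.01,"az":-0.01,"grip":1}
    - {"x":0.01,"y":0.03,"z":-0.92,"ax":0.01,"ay":-0.01,"az":-0.01,"grip":1}
    - {"x":0.01,"y":0.03,"z":-0.92,"ax":0.01,"ay":-0.01,"az":-0.01,"grip":1}
    - {"x":0.01,"y":0.03,"z":-0.92,"ax":0.01,"ay":-0.01,"az":-0.01,"grip":1}
    - {"x":0.01,"y":0.03,"z":-0.85,"ax":0,"ay":0,"az":0,"grip":1}
    - {"x":0,"y":0,"z":0,"ax":0,"ay":0,"az":0,"grip":0}
    - {"x":0,"y":0,"z":0,"ax":0,"ay":0,"az":0,"grip":0}
    - {"x":0,"y":0,"z":0,"ax":0,"ay":0,"az":0,"grip":0}
    - {"x":0,"y":0,"z":0,"ax":0,"ay":0,"az":0,"grip":0}
    - {"x":0,"y":0,"z":0,"ax":0,"ay":0,"az":0,"grip":0}
    - {"x":0,"y":0,"z":0,"ax":0,"ay":0,"az":0,"grip":0}

```text
time: 37.8
position: [0.5609, 0.2573, 0.0254]
tool_rot: [-0.059, -0.38, 0.913, 0.134]
force: [0.9, 1.8, 6.6]
opening: 0.0497
```

Request:
move_arm:
  increments:
    - {"x":0,"y":0,"z":0.9,"ax":0,"ay":0,"az":0,"grip":0}
    - {"x":0,"y":0,"z":0.9,"ax":0,"ay":0,"az":0,"grip":0}
    - {"x":0,"y":0,"z":1,"ax":0,"ay":0,"az":0,"grip":0}
    - {"x":0,"y":0,"z":1,"ax":0,"ay":0,"az":0,"grip":0}
    - {"x":0,"y":0,"z":1,"ax":0,"ay":0,"az":0,"grip":0}
    - {"x":0.1,"y":-0.38,"z":0.04,"ax":-0.178,"ay":-0.591,"az":-0.617,"grip":0}
    - {"x":0.1,"y":-0.38,"z":0.04,"ax":-0.178,"ay":-0.591,"az":-0.617,"grip":0}
    - {"x":0.1,"y":-0.38,"z":0.04,"ax":-0.178,"ay":-0.591,"az":-0.617,"grip":0}
    - {"x":0.1,"y":-0.38,"z":0.04,"ax":-0.178,"ay":-0.591,"az":-0.617,"grip":0}
    - {"x":0.1,"y":-0.38,"z":0.04,"ax":-0.178,"ay":-0.591,"az":-0.617,"grip":0}
    - {"x":0.1,"y":-0.38,"z":0.04,"ax":-0.178,"ay":-0.591,"az":-0.617,"grip":0}

```text
time: 38.9
position: [0.5753, 0.1997, 0.1498]
tool_rot: [-0.34, -0.319, 0.85, 0.245]
force: [0.7, -0.0, -1.3]
opening: 0.0493
```

Request:
move_arm:
  increments:
    - {"x":0.1,"y":-0.38,"z":0.04,"ax":-0.178,"ay":-0.591,"az":-0.617,"grip":0}
    - {"x":0.1,"y":-0.38,"z":0.04,"ax":-0.178,"ay":-0.591,"az":-0.617,"grip":0}
    - {"x":0.1,"y":-0.38,"z":0.04,"ax":-0.178,"ay":-0.591,"az":-0.617,"grip":0}
    - {"x":0.1,"y":-0.38,"z":0.04,"ax":-0.178,"ay":-0.591,"az":-0.617,"grip":0}
    - {"x":0.1,"y":-0.38,"z":0.04,"ax":-0.178,"ay":-0.591,"az":-0.617,"grip":0}
    - {"x":0.1,"y":-0.38,"z":0.04,"ax":-0.178,"ay":-0.591,"az":-0.617,"grip":0}
    - {"x":0.1,"y":-0.38,"z":0.04,"ax":-0.178,"ay":-0.591,"az":-0.617,"grip":0}
    - {"x":0.1,"y":-0.38,"z":0.04,"ax":-0.178,"ay":-0.591,"az":-0.617,"grip":0}
    - {"x":0.1,"y":-0.38,"z":0.04,"ax":-0.178,"ay":-0.591,"az":-0.617,"grip":0}
    - {"x":0.1,"y":-0.38,"z":0.04,"ax":-0.178,"ay":-0.591,"az":-0.617,"grip":0}
    - {"x":0.1,"y":-0.38,"z":0.04,"ax":-0.178,"ay":-0.591,"az":-0.617,"grip":0}
    - {"x":0.1,"y":-0.38,"z":0.04,"ax":-0.178,"ay":-0.591,"az":-0.617,"grip":0}

```text
time: 40.1
position: [0.6053, 0.0856, 0.1618]
tool_rot: [0.775, 0.112, -0.489, -0.384]
force: [1.3, -0.4, -1.1]
opening: 0.0493
```

Request:
move_arm:
  increments:
    - {"x":0.1,"y":-0.38,"z":0.04,"ax":-0.178,"ay":-0.591,"az":-0.617,"grip":0}
    - {"x":0.1,"y":-0.38,"z":0.04,"ax":-0.178,"ay":-0.591,"az":-0.617,"grip":0}
    - {"x":0.1,"y":-0.38,"z":0.04,"ax":-0.178,"ay":-0.591,"az":-0.617,"grip":0}
    - {"x":0.1,"y":-0.38,"z":0.04,"ax":-0.178,"ay":-0.591,"az":-0.617,"grip":0}
    - {"x":0.1,"y":-0.38,"z":0.04,"ax":-0.178,"ay":-0.591,"az":-0.617,"grip":0}
    - {"x":0.1,"y":-0.38,"z":0.04,"ax":-0.178,"ay":-0.591,"az":-0.617,"grip":0}
    - {"x":0.1,"y":-0.38,"z":0.04,"ax":-0.178,"ay":-0.591,"az":-0.617,"grip":0}
    - {"x":0.1,"y":-0.38,"z":0.04,"ax":-0.178,"ay":-0.591,"az":-0.617,"grip":0}
    - {"x":0.1,"y":-0.38,"z":0.04,"ax":-0.178,"ay":-0.591,"az":-0.617,"grip":0}
    - {"x":0.1,"y":-0.38,"z":0.04,"ax":-0.178,"ay":-0.591,"az":-0.617,"grip":0}
    - {"x":0.1,"y":-0.38,"z":0.04,"ax":-0.178,"ay":-0.591,"az":-0.617,"grip":0}
    - {"x":0.1,"y":-0.38,"z":0.04,"ax":-0.178,"ay":-0.591,"az":-0.617,"grip":0}

```text
time: 41.3
position: [0.6353, -0.0284, 0.1738]
tool_rot: [0.914, -0.137, 0.059, -0.377]
force: [-0.3, -0.1, -1.5]
opening: 0.0498
```

Run:
```python
from plan import *
s=st(); save('wrist','w13.png'); im=save('top','top13.png'); info=eyes.camera_info('top')
for zz in (.066,.096,.213): print(zz,[o[1:] for o in rims(im,info=info,z=zz)[4:]])
v=V(); n1=np.array([.6359,-.0238]);M=tool(d(253.3),d(45),-1)
v.go([*(n1+.012*M[:2,1]),.062],M,n=6,label='low')
```

```text
t 41.3 pos [ 0.6353 -0.0284  0.1738] q [ 0.2717  0.778   0.3105  1.5987 -0.6409  2.3125] f [-0.3 -0.1 -1.5] op 0.0498
dir y [-0.207 -0.678 -0.705] x [ 0.955 -0.296  0.005] z [ 0.212  0.673 -0.709]
0.066 [([179.8, 223.9], [512.7, 419.3], [50.2, 51.5], 20.3)]
0.096 [([179.8, 223.9], [509.0, 410.7], [49.1, 50.5], 20.3)]
0.213 [([179.8, 223.9], [494.9, 377.3], [45.1, 46.3], 20.3)]
low n=6 d [-0.012, -0.019, -0.747] a [0.005, 0.002, 0.01] -> p [ 0.6335 -0.032   0.062 ] q [ 0.27  0.86  0.2   1.4  -0.64  2.3 ]
```

Request:
move_arm:
  increments:
    - {"x":-0.012,"y":-0.01,"z":-0.75,"ax":0,"ay":0,"az":0.01,"grip":0}
    - {"x":-0.012,"y":-0.01,"z":-0.75,"ax":0,"ay":0,"az":0.01,"grip":0}
    - {"x":-0.012,"y":-0.01,"z":-0.75,"ax":0,"ay":0,"az":0.01,"grip":0}
    - {"x":-0.012,"y":-0.01,"z":-0.75,"ax":0,"ay":0,"az":0.01,"grip":0}
    - {"x":-0.012,"y":-0.01,"z":-0.75,"ax":0,"ay":0,"az":0.01,"grip":0}
    - {"x":-0.012,"y":-0.01,"z":-0.7,"ax":0,"ay":0,"az":0.01,"grip":0}
    - {"x":0,"y":0,"z":0,"ax":0,"ay":0,"az":0,"grip":0}
    - {"x":0,"y":0,"z":0,"ax":0,"ay":0,"az":0,"grip":0}

```text
time: 42.2
position: [0.6332, -0.0295, 0.0625]
tool_rot: [0.915, -0.133, 0.055, -0.377]
force: [-0.5, 0.4, -1.0]
opening: 0.0492
```

Run:
```python
from plan import *
s=st(); im=save('top','top14.png'); info=eyes.camera_info('top')
for zz in (.096,.106): print(zz,[o[1:] for o in rims(im,info=info,z=zz) if o[2][0]<700])
cv2.imwrite('pics/t14.png',cv2.resize(im[140:220,260:460,::-1],None,fx=4,fy=4,interpolation=cv2.INTER_CUBIC))
```

```text
t 42.2 pos [ 0.6332 -0.0295  0.0625] q [ 0.2725  0.8604  0.1988  1.4017 -0.6447  2.3001] f [-0.5  0.4 -1. ] op 0.0492
dir y [-0.202 -0.681 -0.704] x [ 0.958 -0.285  0.   ] z [ 0.201  0.675 -0.71 ]
0.096 [([364.5, 177.4], [644.7, -123.9], [48.3, 48.6], 28.4), ([332.3, 181.4], [633.5, -29.3], [48.5, 49.3], 75.5), ([179.9, 224.0], [508.9, 410.7], [48.9, 50.5], 20.6)]
0.106 [([364.5, 177.4], [642.6, -123.0], [48.0, 48.2], 28.4), ([332.3, 181.4], [631.4, -29.1], [48.1, 48.9], 75.5), ([179.9, 224.0], [507.7, 407.9], [48.6, 50.1], 20.6)]
```

Request:
move_arm:
  increments:
    - {"x":0.05,"y":0.1,"z":-0.12,"ax":0,"ay":0,"az":0,"grip":0}
    - {"x":0.05,"y":0.1,"z":-0.12,"ax":0,"ay":0,"az":0,"grip":0}
    - {"x":0,"y":0,"z":0,"ax":0,"ay":0,"az":0,"grip":0}

```text
time: 42.55
position: [0.6361, -0.0242, 0.0564]
tool_rot: [0.915, -0.133, 0.056, -0.377]
force: [1.0, -0.2, -0.8]
opening: 0.0496
```

Request:
move_arm:
  increments:
    - {"x":0,"y":0,"z":-0.06,"ax":0,"ay":0,"az":0,"grip":0}
    - {"x":0,"y":0,"z":0,"ax":0,"ay":0,"az":0,"grip":0}

```text
time: 42.75
position: [0.6362, -0.0245, 0.0558]
tool_rot: [0.915, -0.133, 0.056, -0.377]
force: [-0.6, 2.8, 4.0]
opening: 0.0496
```

Request:
move_arm:
  increments:
    - {"x":0,"y":0,"z":-0.06,"ax":0,"ay":0,"az":0,"grip":0}
    - {"x":0,"y":0,"z":0,"ax":0,"ay":0,"az":0,"grip":0}

```text
time: 42.95
position: [0.6362, -0.0245, 0.0558]
tool_rot: [0.915, -0.133, 0.056, -0.377]
force: [-2.6, 4.5, 10.9]
opening: 0.0494
```

Request:
move_arm:
  increments:
    - {"x":0,"y":0,"z":-0.05,"ax":0,"ay":0,"az":0,"grip":0}
    - {"x":0,"y":0,"z":0,"ax":0,"ay":0,"az":0,"grip":0}

```text
time: 43.15
position: [0.6362, -0.0245, 0.0558]
tool_rot: [0.915, -0.132, 0.056, -0.376]
force: [-3.9, 5.9, 18.0]
opening: 0.0498
```

Request:
move_arm:
  increments:
    - {"x":0,"y":0,"z":0.1,"ax":0,"ay":0,"az":0,"grip":0}
    - {"x":0,"y":0,"z":0,"ax":0,"ay":0,"az":0,"grip":1}
    - {"x":0,"y":0,"z":0,"ax":0,"ay":0,"az":0,"grip":1}
    - {"x":0,"y":0,"z":0,"ax":0,"ay":0,"az":0,"grip":1}
    - {"x":0,"y":0,"z":0,"ax":0,"ay":0,"az":0,"grip":1}
    - {"x":0,"y":0,"z":0,"ax":0,"ay":0,"az":0,"grip":1}
    - {"x":0.12,"y":0.4,"z":0.8,"ax":0,"ay":0,"az":0,"grip":1}
    - {"x":0.12,"y":0.4,"z":0.8,"ax":0,"ay":0,"az":0,"grip":1}
    - {"x":0.12,"y":0.4,"z":0.8,"ax":0,"ay":0,"az":0,"grip":1}
    - {"x":0.12,"y":0.4,"z":0.8,"ax":0,"ay":0,"az":0,"grip":1}
    - {"x":0.12,"y":0.4,"z":0.8,"ax":0,"ay":0,"az":0,"grip":1}

```text
time: 44.25
position: [0.6508, 0.0256, 0.1554]
tool_rot: [0.915, -0.133, 0.056, -0.377]
force: [0.4, -0.6, -0.2]
opening: 0.0855
```

Run:
```python
from plan import *
s=st(); im=save('top','top15.png'); info=eyes.camera_info('top')
for zz in (.066,.096): print(zz,[o[1:] for o in rims(im,info=info,z=zz) if o[2][0]<700])
v=V()
M=tool(d(110.3),d(45),1);c=np.array([.5127,.4193,.033]);g=c+.012*M[:,1]
v.go(g+[0,0,.14],M,n=30,label='aboveB')
```

```text
t 44.25 pos [0.6508 0.0256 0.1554] q [ 0.3361  0.8642  0.4241  1.6633 -0.6132  2.3699] f [ 0.4 -0.6 -0.2] op 0.0855
dir y [-0.202 -0.68  -0.705] x [ 0.958 -0.286  0.001] z [ 0.202  0.675 -0.71 ]
0.066 [([364.5, 177.4], [651.2, -126.6], [49.4, 49.6], 28.4), ([330.5, 180.9], [641.0, -25.2], [48.1, 49.5], 73.6), ([179.8, 223.8], [512.6, 419.3], [50.2, 51.6], 20.3)]
0.096 [([364.5, 177.4], [644.7, -123.9], [48.3, 48.6], 28.4), ([330.5, 180.9], [634.8, -24.6], [47.1, 48.4], 73.6), ([179.8, 223.8], [509.0, 410.7], [49.1, 50.6], 20.3)]
aboveB n=30 d [-0.19, 0.533, 0.008] a [0.443, 0.016, 0.141] -> p [0.5098 0.4271 0.1648] q [ 0.34  0.47 -0.2   0.91  0.79  1.55]
```

Request:
move_arm:
  increments:
    - {"x":-0.19,"y":0.533,"z":0.01,"ax":0.443,"ay":0.016,"az":0.141,"grip":1}
    - {"x":-0.19,"y":0.533,"z":0.01,"ax":0.443,"ay":0.016,"az":0.141,"grip":1}
    - {"x":-0.19,"y":0.533,"z":0.01,"ax":0.443,"ay":0.016,"az":0.141,"grip":1}
    - {"x":-0.19,"y":0.533,"z":0.01,"ax":0.443,"ay":0.016,"az":0.141,"grip":1}
    - {"x":-0.19,"y":0.533,"z":0.01,"ax":0.443,"ay":0.016,"az":0.141,"grip":1}
    - {"x":-0.19,"y":0.533,"z":0.01,"ax":0.443,"ay":0.016,"az":0.141,"grip":1}
    - {"x":-0.19,"y":0.533,"z":0.01,"ax":0.443,"ay":0.016,"az":0.141,"grip":1}
    - {"x":-0.19,"y":0.533,"z":0.01,"ax":0.443,"ay":0.016,"az":0.141,"grip":1}
    - {"x":-0.19,"y":0.533,"z":0.01,"ax":0.443,"ay":0.016,"az":0.141,"grip":1}
    - {"x":-0.19,"y":0.533,"z":0.01,"ax":0.443,"ay":0.016,"az":0.141,"grip":1}

```text
time: 45.3
position: [0.603, 0.1589, 0.157]
tool_rot: [0.792, -0.07, -0.022, -0.607]
force: [0.9, -0.4, 0.5]
opening: 0.0856
```

Request:
move_arm:
  increments:
    - {"x":-0.19,"y":0.533,"z":0.01,"ax":0.443,"ay":0.016,"az":0.141,"grip":1}
    - {"x":-0.19,"y":0.533,"z":0.01,"ax":0.443,"ay":0.016,"az":0.141,"grip":1}
    - {"x":-0.19,"y":0.533,"z":0.01,"ax":0.443,"ay":0.016,"az":0.141,"grip":1}
    - {"x":-0.19,"y":0.533,"z":0.01,"ax":0.443,"ay":0.016,"az":0.141,"grip":1}
    - {"x":-0.19,"y":0.533,"z":0.01,"ax":0.443,"ay":0.016,"az":0.141,"grip":1}
    - {"x":-0.19,"y":0.533,"z":0.01,"ax":0.443,"ay":0.016,"az":0.141,"grip":1}
    - {"x":-0.19,"y":0.533,"z":0.01,"ax":0.443,"ay":0.016,"az":0.141,"grip":1}
    - {"x":-0.19,"y":0.533,"z":0.01,"ax":0.443,"ay":0.016,"az":0.141,"grip":1}
    - {"x":-0.19,"y":0.533,"z":0.01,"ax":0.443,"ay":0.016,"az":0.141,"grip":1}
    - {"x":-0.19,"y":0.533,"z":0.01,"ax":0.443,"ay":0.016,"az":0.141,"grip":1}

```text
time: 46.3
position: [0.5556, 0.292, 0.1595]
tool_rot: [-0.608, 0.001, 0.097, 0.788]
force: [-0.1, -0.3, -0.7]
opening: 0.0858
```

Request:
move_arm:
  increments:
    - {"x":-0.19,"y":0.533,"z":0.01,"ax":0.443,"ay":0.016,"az":0.141,"grip":1}
    - {"x":-0.19,"y":0.533,"z":0.01,"ax":0.443,"ay":0.016,"az":0.141,"grip":1}
    - {"x":-0.19,"y":0.533,"z":0.01,"ax":0.443,"ay":0.016,"az":0.141,"grip":1}
    - {"x":-0.19,"y":0.533,"z":0.01,"ax":0.443,"ay":0.016,"az":0.141,"grip":1}
    - {"x":-0.19,"y":0.533,"z":0.01,"ax":0.443,"ay":0.016,"az":0.141,"grip":1}
    - {"x":-0.19,"y":0.533,"z":0.01,"ax":0.443,"ay":0.016,"az":0.141,"grip":1}
    - {"x":-0.19,"y":0.533,"z":0.01,"ax":0.443,"ay":0.016,"az":0.141,"grip":1}
    - {"x":-0.19,"y":0.533,"z":0.01,"ax":0.443,"ay":0.016,"az":0.141,"grip":1}
    - {"x":-0.19,"y":0.533,"z":0.01,"ax":0.443,"ay":0.016,"az":0.141,"grip":1}
    - {"x":-0.19,"y":0.533,"z":0.01,"ax":0.443,"ay":0.016,"az":0.141,"grip":1}
    - {"x":0,"y":0,"z":0,"ax":0,"ay":0,"az":0,"grip":1}

```text
time: 47.4
position: [0.5071, 0.4247, 0.1604]
tool_rot: [-0.378, -0.067, 0.166, 0.909]
force: [-0.7, -0.5, 0.6]
opening: 0.0851
```

Run:
```python
from plan import *
s=st(); w=eyes.camera_info('wrist'); save('wrist','w16.png')
hd=110.3
M=tool(d(hd),d(45),1);c=np.array([.5127,.4193,.033]);g=c+.012*M[:,1]
for a in(25,-25):
  for b in(25,-25):
    u=np.array([np.cos(d(hd)),np.sin(d(hd)),0]);l=np.array([-u[1],u[0],0]);print(a,b,proj('wrist',c+(u*a+l*b+np.array([0,0,33]))/1000,w).round(0))
v=V(); v.go(g,M,label='down')
v.go(v.p+[0,0,.122],n=5,label='up'); t=v.M[:,1].copy(); L=np.array([.5,.28,0])
v.go([*(L+.012*M[:,1])[:2],.145],rv=-t*np.pi,n=28,label='roll')
Mx=tool(d(hd),d(45),-1)
v.go([*v.p[:2],.022],Mx,n=6,label='lay')
v.go(v.p-np.array([-.035,.09,-.13]),n=6,label='retreat')
M=tool(d(hd-180),d(45),1)
v.go([*(L+.012*M[:,1])[:2],.16],M,n=18,label='turn')
```

```text
t 47.4 pos [0.5071 0.4247 0.1604] q [ 0.3363  0.4764 -0.2067  0.915   0.7836  1.5382] f [-0.7 -0.5  0.6] op 0.0851
dir y [-0.251  0.66  -0.708] x [ 0.936  0.352 -0.004] z [-0.246  0.664  0.706]
25 25 [294. 274.]
25 -25 [359. 274.]
-25 25 [290. 345.]
-25 -25 [363. 346.]
down n=6 d [0.013, 0.018, -0.91] a [0.005, -0.004, -0.006] -> p [0.5097 0.4272 0.0246] q [ 0.34  0.63 -0.31  0.64  0.79  1.55] 
up n=5 d [0.0, 0.0, 0.976] a [0.0, 0.0, 0.0] -> p [0.5097 0.4272 0.1466] q [ 0.34  0.49 -0.22  0.88  0.79  1.55] 
roll n=28 d [-0.018, -0.199, -0.002] a [0.229, -0.62, 0.661] -> p [0.4971 0.2879 0.1452] q [ 0.12  0.47 -0.27  1.06  0.76 -1.9 ] 
lay n=6 d [0.0, 0.0, -0.821] a [-0.0, 0.0, 0.001] -> p [0.4971 0.2879 0.022 ] q [ 0.12  0.62 -0.36  0.83  0.76 -1.9 ] 
retreat n=6 d [0.233, -0.6, 0.867] a [0.0, 0.0, 0.0] -> p [0.532  0.1979 0.1521] q [-0.04  0.55 -0.14  1.25  0.71 -2.1 ] 
turn n=18 d [-0.065, 0.165, 0.018] a [-0.682, -0.252, 0.0] -> p [0.5028 0.2722 0.1602] q [ 0.86  0.62  0.    1.4  -0.67 -0.9 ]
```

Request:
move_arm:
  increments:
    - {"x":0.013,"y":0.018,"z":-0.91,"ax":0,"ay":0,"az":0,"grip":1}
    - {"x":0.013,"y":0.018,"z":-0.91,"ax":0,"ay":0,"az":0,"grip":1}
    - {"x":0.013,"y":0.018,"z":-0.91,"ax":0,"ay":0,"az":0,"grip":1}
    - {"x":0.013,"y":0.018,"z":-0.91,"ax":0,"ay":0,"az":0,"grip":1}
    - {"x":0.013,"y":0.018,"z":-0.91,"ax":0,"ay":0,"az":0,"grip":1}
    - {"x":0.013,"y":0.018,"z":-0.85,"ax":0,"ay":0,"az":0,"grip":1}
    - {"x":0,"y":0,"z":0,"ax":0,"ay":0,"az":0,"grip":0}
    - {"x":0,"y":0,"z":0,"ax":0,"ay":0,"az":0,"grip":0}
    - {"x":0,"y":0,"z":0,"ax":0,"ay":0,"az":0,"grip":0}
    - {"x":0,"y":0,"z":0,"ax":0,"ay":0,"az":0,"grip":0}
    - {"x":0,"y":0,"z":0,"ax":0,"ay":0,"az":0,"grip":0}
    - {"x":0,"y":0,"z":0,"ax":0,"ay":0,"az":0,"grip":0}

```text
time: 48.65
position: [0.5113, 0.428, 0.0286]
tool_rot: [-0.377, -0.069, 0.165, 0.909]
force: [1.1, -2.4, 5.3]
opening: 0.0497
```

Request:
move_arm:
  increments:
    - {"x":0,"y":0,"z":0.9,"ax":0,"ay":0,"az":0,"grip":0}
    - {"x":0,"y":0,"z":0.9,"ax":0,"ay":0,"az":0,"grip":0}
    - {"x":0,"y":0,"z":1,"ax":0,"ay":0,"az":0,"grip":0}
    - {"x":0,"y":0,"z":1,"ax":0,"ay":0,"az":0,"grip":0}
    - {"x":0,"y":0,"z":1,"ax":0,"ay":0,"az":0,"grip":0}
    - {"x":-0.02,"y":-0.2,"z":0,"ax":0.229,"ay":-0.62,"az":0.661,"grip":0}
    - {"x":-0.02,"y":-0.2,"z":0,"ax":0.229,"ay":-0.62,"az":0.661,"grip":0}
    - {"x":-0.02,"y":-0.2,"z":0,"ax":0.229,"ay":-0.62,"az":0.661,"grip":0}
    - {"x":-0.02,"y":-0.2,"z":0,"ax":0.229,"ay":-0.62,"az":0.661,"grip":0}
    - {"x":-0.02,"y":-0.2,"z":0,"ax":0.229,"ay":-0.62,"az":0.661,"grip":0}
    - {"x":-0.02,"y":-0.2,"z":0,"ax":0.229,"ay":-0.62,"az":0.661,"grip":0}
    - {"x":-0.02,"y":-0.2,"z":0,"ax":0.229,"ay":-0.62,"az":0.661,"grip":0}

```text
time: 49.85
position: [0.5065, 0.3925, 0.147]
tool_rot: [-0.286, -0.412, 0.297, 0.812]
force: [-0.2, -0.1, -2.0]
opening: 0.0493
```

Request:
move_arm:
  increments:
    - {"x":-0.02,"y":-0.2,"z":0,"ax":0.229,"ay":-0.62,"az":0.661,"grip":0}
    - {"x":-0.02,"y":-0.2,"z":0,"ax":0.229,"ay":-0.62,"az":0.661,"grip":0}
    - {"x":-0.02,"y":-0.2,"z":0,"ax":0.229,"ay":-0.62,"az":0.661,"grip":0}
    - {"x":-0.02,"y":-0.2,"z":0,"ax":0.229,"ay":-0.62,"az":0.661,"grip":0}
    - {"x":-0.02,"y":-0.2,"z":0,"ax":0.229,"ay":-0.62,"az":0.661,"grip":0}
    - {"x":-0.02,"y":-0.2,"z":0,"ax":0.229,"ay":-0.62,"az":0.661,"grip":0}
    - {"x":-0.02,"y":-0.2,"z":0,"ax":0.229,"ay":-0.62,"az":0.661,"grip":0}
    - {"x":-0.02,"y":-0.2,"z":0,"ax":0.229,"ay":-0.62,"az":0.661,"grip":0}
    - {"x":-0.02,"y":-0.2,"z":0,"ax":0.229,"ay":-0.62,"az":0.661,"grip":0}
    - {"x":-0.02,"y":-0.2,"z":0,"ax":0.229,"ay":-0.62,"az":0.661,"grip":0}
    - {"x":-0.02,"y":-0.2,"z":0,"ax":0.229,"ay":-0.62,"az":0.661,"grip":0}

```text
time: 50.95
position: [0.501, 0.3375, 0.147]
tool_rot: [0.064, 0.807, -0.407, -0.423]
force: [0.2, 1.0, -0.0]
opening: 0.0497
```

Request:
move_arm:
  increments:
    - {"x":-0.02,"y":-0.2,"z":0,"ax":0.229,"ay":-0.62,"az":0.661,"grip":0}
    - {"x":-0.02,"y":-0.2,"z":0,"ax":0.229,"ay":-0.62,"az":0.661,"grip":0}
    - {"x":-0.02,"y":-0.2,"z":0,"ax":0.229,"ay":-0.62,"az":0.661,"grip":0}
    - {"x":-0.02,"y":-0.2,"z":0,"ax":0.229,"ay":-0.62,"az":0.661,"grip":0}
    - {"x":-0.02,"y":-0.2,"z":0,"ax":0.229,"ay":-0.62,"az":0.661,"grip":0}
    - {"x":-0.02,"y":-0.2,"z":0,"ax":0.229,"ay":-0.62,"az":0.661,"grip":0}
    - {"x":-0.02,"y":-0.2,"z":0,"ax":0.229,"ay":-0.62,"az":0.661,"grip":0}
    - {"x":-0.02,"y":-0.2,"z":0,"ax":0.229,"ay":-0.62,"az":0.661,"grip":0}
    - {"x":-0.02,"y":-0.2,"z":0,"ax":0.229,"ay":-0.62,"az":0.661,"grip":0}
    - {"x":-0.02,"y":-0.2,"z":0,"ax":0.229,"ay":-0.62,"az":0.661,"grip":0}
    - {"x":0,"y":0,"z":0,"ax":0,"ay":0,"az":0,"grip":0}

```text
time: 52.05
position: [0.4961, 0.2873, 0.147]
tool_rot: [-0.161, 0.91, -0.376, 0.069]
force: [-0.8, -0.2, -0.4]
opening: 0.0496
```

Run:
```python
from plan import *
s=st(); save('wrist','w17.png')
v=V(); v.go([*v.p[:2],.021],tool(d(110.3),d(45),-1),n=6,label='lay')
```

```text
t 52.05 pos [0.4961 0.2873 0.147 ] q [ 0.1161  0.4611 -0.2763  1.0588  0.7599 -1.8981] f [-0.8 -0.2 -0.4] op 0.0496
dir y [-0.241  0.665 -0.707] x [-0.939 -0.344 -0.004] z [ 0.246 -0.662 -0.708]
lay n=6 d [0.0, 0.0, -0.841] a [-0.003, 0.003, 0.007] -> p [0.4962 0.2876 0.021 ] q [ 0.12  0.62 -0.36  0.82  0.76 -1.9 ]
```

Request:
move_arm:
  increments:
    - {"x":0,"y":0,"z":-0.84,"ax":0,"ay":0,"az":0,"grip":0}
    - {"x":0,"y":0,"z":-0.84,"ax":0,"ay":0,"az":0,"grip":0}
    - {"x":0,"y":0,"z":-0.84,"ax":0,"ay":0,"az":0,"grip":0}
    - {"x":0,"y":0,"z":-0.84,"ax":0,"ay":0,"az":0,"grip":0}
    - {"x":0,"y":0,"z":-0.84,"ax":0,"ay":0,"az":0,"grip":0}
    - {"x":0,"y":0,"z":-0.84,"ax":0,"ay":0,"az":0,"grip":0}
    - {"x":0,"y":0,"z":0,"ax":0,"ay":0,"az":0,"grip":0}
    - {"x":0,"y":0,"z":-0.06,"ax":0,"ay":0,"az":0,"grip":0}
    - {"x":0,"y":0,"z":0,"ax":0,"ay":0,"az":0,"grip":0}

```text
time: 53.0
position: [0.4969, 0.2881, 0.0207]
tool_rot: [-0.16, 0.91, -0.376, 0.069]
force: [0.4, -0.2, -1.2]
opening: 0.0496
```

Request:
move_arm:
  increments:
    - {"x":0,"y":0,"z":-0.06,"ax":0,"ay":0,"az":0,"grip":0}
    - {"x":0,"y":0,"z":0,"ax":0,"ay":0,"az":0,"grip":0}

```text
time: 53.2
position: [0.4968, 0.2879, 0.0189]
tool_rot: [-0.16, 0.91, -0.376, 0.069]
force: [-0.8, 0.6, -0.7]
opening: 0.0493
```

Request:
move_arm:
  increments:
    - {"x":0,"y":0,"z":-0.06,"ax":0,"ay":0,"az":0,"grip":0}
    - {"x":0,"y":0,"z":0,"ax":0,"ay":0,"az":0,"grip":0}

```text
time: 53.4
position: [0.4965, 0.2878, 0.017]
tool_rot: [-0.16, 0.91, -0.376, 0.069]
force: [0.4, 0.6, -0.4]
opening: 0.0498
```

Request:
move_arm:
  increments:
    - {"x":0,"y":0,"z":-0.02,"ax":0,"ay":0,"az":0,"grip":1}
    - {"x":0,"y":0,"z":0,"ax":0,"ay":0,"az":0,"grip":1}
    - {"x":0,"y":0,"z":0,"ax":0,"ay":0,"az":0,"grip":1}
    - {"x":0,"y":0,"z":0,"ax":0,"ay":0,"az":0,"grip":1}
    - {"x":0,"y":0,"z":0,"ax":0,"ay":0,"az":0,"grip":1}
    - {"x":0.23,"y":-0.6,"z":0.87,"ax":0,"ay":0,"az":0,"grip":1}
    - {"x":0.23,"y":-0.6,"z":0.87,"ax":0,"ay":0,"az":0,"grip":1}
    - {"x":0.23,"y":-0.6,"z":0.87,"ax":0,"ay":0,"az":0,"grip":1}
    - {"x":0.23,"y":-0.6,"z":0.87,"ax":0,"ay":0,"az":0,"grip":1}
    - {"x":0.23,"y":-0.6,"z":0.87,"ax":0,"ay":0,"az":0,"grip":1}
    - {"x":0.23,"y":-0.6,"z":0.87,"ax":0,"ay":0,"az":0,"grip":1}

```text
time: 54.5
position: [0.5309, 0.1972, 0.1477]
tool_rot: [-0.161, 0.91, -0.376, 0.069]
force: [0.7, 0.1, -0.4]
opening: 0.0856
```

Request:
move_arm:
  increments:
    - {"x":-0.065,"y":0.165,"z":0.03,"ax":-0.682,"ay":-0.252,"az":0,"grip":1}
    - {"x":-0.065,"y":0.165,"z":0.03,"ax":-0.682,"ay":-0.252,"az":0,"grip":1}
    - {"x":-0.065,"y":0.165,"z":0.03,"ax":-0.682,"ay":-0.252,"az":0,"grip":1}
    - {"x":-0.065,"y":0.165,"z":0.03,"ax":-0.682,"ay":-0.252,"az":0,"grip":1}
    - {"x":-0.065,"y":0.165,"z":0.03,"ax":-0.682,"ay":-0.252,"az":0,"grip":1}
    - {"x":-0.065,"y":0.165,"z":0.03,"ax":-0.682,"ay":-0.252,"az":0,"grip":1}
    - {"x":-0.065,"y":0.165,"z":0.03,"ax":-0.682,"ay":-0.252,"az":0,"grip":1}
    - {"x":-0.065,"y":0.165,"z":0.03,"ax":-0.682,"ay":-0.252,"az":0,"grip":1}
    - {"x":-0.065,"y":0.165,"z":0.03,"ax":-0.682,"ay":-0.252,"az":0,"grip":1}

```text
time: 55.4
position: [0.5162, 0.2352, 0.1542]
tool_rot: [0.123, -0.696, 0.696, -0.127]
force: [-0.1, -0.0, -0.2]
opening: 0.0855
```

Request:
move_arm:
  increments:
    - {"x":-0.065,"y":0.165,"z":0.03,"ax":-0.682,"ay":-0.252,"az":0,"grip":1}
    - {"x":-0.065,"y":0.165,"z":0.03,"ax":-0.682,"ay":-0.252,"az":0,"grip":1}
    - {"x":-0.065,"y":0.165,"z":0.03,"ax":-0.682,"ay":-0.252,"az":0,"grip":1}
    - {"x":-0.065,"y":0.165,"z":0.03,"ax":-0.682,"ay":-0.252,"az":0,"grip":1}
    - {"x":-0.065,"y":0.165,"z":0.03,"ax":-0.682,"ay":-0.252,"az":0,"grip":1}
    - {"x":-0.065,"y":0.165,"z":0.03,"ax":-0.682,"ay":-0.252,"az":0,"grip":1}
    - {"x":-0.065,"y":0.165,"z":0.03,"ax":-0.682,"ay":-0.252,"az":0,"grip":1}
    - {"x":-0.065,"y":0.165,"z":0.03,"ax":-0.682,"ay":-0.252,"az":0,"grip":1}
    - {"x":-0.065,"y":0.165,"z":0.03,"ax":-0.682,"ay":-0.252,"az":0,"grip":1}
    - {"x":0,"y":0,"z":0,"ax":0,"ay":0,"az":0,"grip":1}

```text
time: 56.4
position: [0.4998, 0.2733, 0.1574]
tool_rot: [0.07, -0.376, 0.909, -0.166]
force: [0.0, 0.4, -1.3]
opening: 0.0855
```

Run:
```python
from plan import *
s=st(); w=eyes.camera_info('wrist'); save('wrist','w18.png')
hd=110.3
M0=tool(d(hd),d(45),-1); hc=np.array([.4965,.2878])-.012*M0[:2,1]; print('hc',hc)
u=M0[:2,1]/np.linalg.norm(M0[:2,1]);l=np.array([-u[1],u[0]])
for a,b in[(33,25),(33,-25),(-33,25),(-33,-25)]: print(a,b,proj('wrist',[*(hc+(u*a+l*b)/1000),.05],w).round(1))
M=tool(d(hd-180),d(45),1);v=V(); g=hc+.012*M[:2,1]+.005*u
v.go([*g,.018],M,n=6,label='down')
v.go(v.p+[0,0,.125],n=5,label='up'); t=v.M[:,1].copy()
n2=np.array([.6294,.0758])
v.go([*(n2+.012*t[:2]),.17],rv=t*np.pi,n=30,label='roll')
v.go([*v.p[:2],.064],n=5,label='low')
```

```text
t 56.4 pos [0.4998 0.2733 0.1574] q [ 0.8676  0.6197 -0.0082  1.3972 -0.6662 -0.9065] f [ 0.   0.4 -1.3] op 0.0855
dir y [ 0.248 -0.663 -0.706] x [-0.935 -0.354  0.003] z [ 0.252 -0.66   0.708]
hc [0.49944385 0.27984175]
33 25 [355.1 358.7]
33 -25 [284.6 358.1]
-33 25 [351.7 267.8]
-33 -25 [290.  267.3]
down n=6 d [0.0, 0.025, -0.936] a [-0.001, -0.002, -0.009] -> p [0.5007 0.2766 0.018 ] q [ 0.87  0.77 -0.09  1.17 -0.66 -0.9 ] 
up n=5 d [0.0, 0.0, 1.0] a [0.0, 0.0, 0.0] -> p [0.5007 0.2766 0.143 ] q [ 0.87  0.64 -0.01  1.38 -0.66 -0.9 ] 
roll n=30 d [0.176, -0.278, 0.036] a [0.214, -0.579, -0.617] -> p [0.6327 0.0681 0.17  ] q [ 0.48  0.49 -0.17  1.04 -0.78  1.75] 
low n=5 d [0.0, 0.0, -0.848] a [0.0, 0.0, 0.0] -> p [0.6327 0.0681 0.064 ] q [ 0.48  0.6  -0.26  0.84 -0.78  1.75]
```

Request:
move_arm:
  increments:
    - {"x":0,"y":0.02,"z":-0.93,"ax":0,"ay":0,"az":-0.01,"grip":1}
    - {"x":0,"y":0.02,"z":-0.93,"ax":0,"ay":0,"az":-0.01,"grip":1}
    - {"x":0,"y":0.02,"z":-0.93,"ax":0,"ay":0,"az":-0.01,"grip":1}
    - {"x":0,"y":0.02,"z":-0.93,"ax":0,"ay":0,"az":-0.01,"grip":1}
    - {"x":0,"y":0.02,"z":-0.93,"ax":0,"ay":0,"az":-0.01,"grip":1}
    - {"x":0,"y":0.02,"z":-0.88,"ax":0,"ay":0,"az":0,"grip":1}
    - {"x":0,"y":0,"z":0,"ax":0,"ay":0,"az":0,"grip":0}
    - {"x":0,"y":0,"z":0,"ax":0,"ay":0,"az":0,"grip":0}
    - {"x":0,"y":0,"z":0,"ax":0,"ay":0,"az":0,"grip":0}
    - {"x":0,"y":0,"z":0,"ax":0,"ay":0,"az":0,"grip":0}
    - {"x":0,"y":0,"z":0,"ax":0,"ay":0,"az":0,"grip":0}
    - {"x":0,"y":0,"z":0,"ax":0,"ay":0,"az":0,"grip":0}

```text
time: 57.65
position: [0.5025, 0.2756, 0.0237]
tool_rot: [0.065, -0.378, 0.909, -0.163]
force: [-0.7, 1.5, 7.6]
opening: 0.0494
```

Request:
move_arm:
  increments:
    - {"x":0,"y":0,"z":0.9,"ax":0,"ay":0,"az":0,"grip":0}
    - {"x":0,"y":0,"z":0.9,"ax":0,"ay":0,"az":0,"grip":0}
    - {"x":0,"y":0,"z":1,"ax":0,"ay":0,"az":0,"grip":0}
    - {"x":0,"y":0,"z":1,"ax":0,"ay":0,"az":0,"grip":0}
    - {"x":0,"y":0,"z":1,"ax":0,"ay":0,"az":0,"grip":0}
    - {"x":0.176,"y":-0.278,"z":0.04,"ax":0.214,"ay":-0.579,"az":-0.617,"grip":0}
    - {"x":0.176,"y":-0.278,"z":0.04,"ax":0.214,"ay":-0.579,"az":-0.617,"grip":0}
    - {"x":0.176,"y":-0.278,"z":0.04,"ax":0.214,"ay":-0.579,"az":-0.617,"grip":0}
    - {"x":0.176,"y":-0.278,"z":0.04,"ax":0.214,"ay":-0.579,"az":-0.617,"grip":0}
    - {"x":0.176,"y":-0.278,"z":0.04,"ax":0.214,"ay":-0.579,"az":-0.617,"grip":0}
    - {"x":0.176,"y":-0.278,"z":0.04,"ax":0.214,"ay":-0.579,"az":-0.617,"grip":0}

```text
time: 58.75
position: [0.528, 0.2333, 0.1481]
tool_rot: [-0.22, -0.41, 0.884, -0.037]
force: [0.3, -0.1, -0.5]
opening: 0.0496
```

Request:
move_arm:
  increments:
    - {"x":0.176,"y":-0.278,"z":0.04,"ax":0.214,"ay":-0.579,"az":-0.617,"grip":0}
    - {"x":0.176,"y":-0.278,"z":0.04,"ax":0.214,"ay":-0.579,"az":-0.617,"grip":0}
    - {"x":0.176,"y":-0.278,"z":0.04,"ax":0.214,"ay":-0.579,"az":-0.617,"grip":0}
    - {"x":0.176,"y":-0.278,"z":0.04,"ax":0.214,"ay":-0.579,"az":-0.617,"grip":0}
    - {"x":0.176,"y":-0.278,"z":0.04,"ax":0.214,"ay":-0.579,"az":-0.617,"grip":0}
    - {"x":0.176,"y":-0.278,"z":0.04,"ax":0.214,"ay":-0.579,"az":-0.617,"grip":0}
    - {"x":0.176,"y":-0.278,"z":0.04,"ax":0.214,"ay":-0.579,"az":-0.617,"grip":0}
    - {"x":0.176,"y":-0.278,"z":0.04,"ax":0.214,"ay":-0.579,"az":-0.617,"grip":0}
    - {"x":0.176,"y":-0.278,"z":0.04,"ax":0.214,"ay":-0.579,"az":-0.617,"grip":0}
    - {"x":0.176,"y":-0.278,"z":0.04,"ax":0.214,"ay":-0.579,"az":-0.617,"grip":0}
    - {"x":0.176,"y":-0.278,"z":0.04,"ax":0.214,"ay":-0.579,"az":-0.617,"grip":0}
    - {"x":0.176,"y":-0.278,"z":0.04,"ax":0.214,"ay":-0.579,"az":-0.617,"grip":0}

```text
time: 59.95
position: [0.5807, 0.1499, 0.1601]
tool_rot: [0.698, 0.353, -0.586, -0.21]
force: [-0.8, -0.8, -1.0]
opening: 0.0495
```

Request:
move_arm:
  increments:
    - {"x":0.176,"y":-0.278,"z":0.04,"ax":0.214,"ay":-0.579,"az":-0.617,"grip":0}
    - {"x":0.176,"y":-0.278,"z":0.04,"ax":0.214,"ay":-0.579,"az":-0.617,"grip":0}
    - {"x":0.176,"y":-0.278,"z":0.04,"ax":0.214,"ay":-0.579,"az":-0.617,"grip":0}
    - {"x":0.176,"y":-0.278,"z":0.04,"ax":0.214,"ay":-0.579,"az":-0.617,"grip":0}
    - {"x":0.176,"y":-0.278,"z":0.04,"ax":0.214,"ay":-0.579,"az":-0.617,"grip":0}
    - {"x":0.176,"y":-0.278,"z":0.04,"ax":0.214,"ay":-0.579,"az":-0.617,"grip":0}
    - {"x":0.176,"y":-0.278,"z":0.04,"ax":0.214,"ay":-0.579,"az":-0.617,"grip":0}
    - {"x":0.176,"y":-0.278,"z":0.04,"ax":0.214,"ay":-0.579,"az":-0.617,"grip":0}
    - {"x":0.176,"y":-0.278,"z":0.04,"ax":0.214,"ay":-0.579,"az":-0.617,"grip":0}
    - {"x":0.176,"y":-0.278,"z":0.04,"ax":0.214,"ay":-0.579,"az":-0.617,"grip":0}
    - {"x":0.176,"y":-0.278,"z":0.04,"ax":0.214,"ay":-0.579,"az":-0.617,"grip":0}
    - {"x":0.176,"y":-0.278,"z":0.04,"ax":0.214,"ay":-0.579,"az":-0.617,"grip":0}

```text
time: 61.15
position: [0.6335, 0.0665, 0.1721]
tool_rot: [0.91, 0.161, -0.064, -0.377]
force: [-0.0, -0.1, -0.5]
opening: 0.0499
```

Run:
```python
from plan import *
s=st(); save('wrist','w19.png'); im=save('top','top19.png'); info=eyes.camera_info('top')
for zz in (.096,.215): print(zz,[o[1:] for o in rims(im,info=info,z=zz) if o[2][0]<700])
v=V(); n=np.array([.6294,.0758]);M=tool(d(-69.7),d(45),-1)
v.go([*(n+.012*M[:2,1]),.063],M,n=6,label='low')
```

```text
t 61.15 pos [0.6335 0.0665 0.1721] q [ 0.478   0.4835 -0.1694  1.0418 -0.7786  1.7533] f [-0.  -0.1 -0.5] op 0.0499
dir y [ 0.245 -0.664 -0.706] x [0.94  0.341 0.005] z [-0.238  0.665 -0.708]
0.096 [([297.5, 172.6], [659.7, 72.2], [55.0, 53.8], 20.5), ([364.5, 177.4], [644.7, -123.9], [48.3, 48.6], 28.4), ([330.5, 180.9], [634.8, -24.6], [47.1, 48.4], 73.6)]
0.215 [([297.5, 172.6], [632.7, 66.6], [50.4, 49.2], 20.5), ([364.5, 177.4], [619.0, -113.0], [44.3, 44.5], 28.4), ([330.5, 180.9], [609.9, -22.0], [43.1, 44.4], 73.6)]
low n=6 d [-0.009, 0.012, -0.729] a [0.0, 0.004, 0.006] -> p [0.6323 0.0678 0.0629] q [ 0.48  0.6  -0.26  0.83 -0.78  1.75]
```

Request:
move_arm:
  increments:
    - {"x":-0.02,"y":0.06,"z":-0.72,"ax":0,"ay":0,"az":0,"grip":0}
    - {"x":-0.02,"y":0.06,"z":-0.72,"ax":0,"ay":0,"az":0,"grip":0}
    - {"x":-0.02,"y":0.06,"z":-0.72,"ax":0,"ay":0,"az":0,"grip":0}
    - {"x":-0.02,"y":0.06,"z":-0.72,"ax":0,"ay":0,"az":0,"grip":0}
    - {"x":-0.02,"y":0.06,"z":-0.72,"ax":0,"ay":0,"az":0,"grip":0}
    - {"x":-0.02,"y":0.06,"z":-0.7,"ax":0,"ay":0,"az":0,"grip":0}
    - {"x":0,"y":0,"z":0,"ax":0,"ay":0,"az":0,"grip":0}
    - {"x":0,"y":0,"z":0,"ax":0,"ay":0,"az":0,"grip":0}

```text
time: 62.05
position: [0.6303, 0.0756, 0.0644]
tool_rot: [0.91, 0.162, -0.067, -0.376]
force: [1.0, 1.3, -1.1]
opening: 0.0495
```

Run:
```python
from plan import *
s=st(); im=save('top','top20.png'); info=eyes.camera_info('top')
for zz in (.104,): print(zz,[o[1:] for o in rims(im,info=info,z=zz) if o[2][0]<700])
```

```text
t 62.05 pos [0.6303 0.0756 0.0644] q [ 0.4937  0.6042 -0.252   0.855  -0.7777  1.77  ] f [ 1.   1.3 -1.1] op 0.0495
dir y [ 0.245 -0.665 -0.706] x [0.939 0.345 0.   ] z [-0.243  0.662 -0.709]
0.104 [([364.5, 177.4], [643.0, -123.1], [48.1, 48.3], 28.4), ([295.7, 182.3], [629.0, 77.7], [49.3, 48.0], 20.8), ([330.5, 180.9], [633.1, -24.4], [46.8, 48.2], 73.6)]
```

Request:
move_arm:
  increments:
    - {"x":0,"y":-0.03,"z":-0.12,"ax":0,"ay":0,"az":0,"grip":0}
    - {"x":0,"y":-0.03,"z":-0.12,"ax":0,"ay":0,"az":0,"grip":0}
    - {"x":0,"y":0,"z":0,"ax":0,"ay":0,"az":0,"grip":0}

```text
time: 62.4
position: [0.6305, 0.0739, 0.0585]
tool_rot: [0.91, 0.162, -0.066, -0.376]
force: [-0.5, -0.6, -1.6]
opening: 0.0495
```

Request:
move_arm:
  increments:
    - {"x":0,"y":0,"z":-0.06,"ax":0,"ay":0,"az":0,"grip":0}
    - {"x":0,"y":0,"z":0,"ax":0,"ay":0,"az":0,"grip":0}

```text
time: 62.6
position: [0.6305, 0.074, 0.0569]
tool_rot: [0.91, 0.162, -0.066, -0.376]
force: [-0.2, -0.2, -0.4]
opening: 0.0495
```

Request:
move_arm:
  increments:
    - {"x":0,"y":0,"z":-0.06,"ax":0,"ay":0,"az":0,"grip":0}
    - {"x":0,"y":0,"z":0,"ax":0,"ay":0,"az":0,"grip":0}

```text
time: 62.8
position: [0.6305, 0.074, 0.0553]
tool_rot: [0.91, 0.162, -0.066, -0.376]
force: [-0.9, -0.6, -1.7]
opening: 0.0493
```

Request:
move_arm:
  increments:
    - {"x":0,"y":0,"z":-0.04,"ax":0,"ay":0,"az":0,"grip":0}
    - {"x":0,"y":0,"z":0,"ax":0,"ay":0,"az":0,"grip":0}

```text
time: 63.0
position: [0.6305, 0.074, 0.0543]
tool_rot: [0.91, 0.162, -0.066, -0.376]
force: [-0.5, -0.7, -1.7]
opening: 0.0498
```

Request:
move_arm:
  increments:
    - {"x":0,"y":0,"z":-0.04,"ax":0,"ay":0,"az":0,"grip":0}
    - {"x":0,"y":0,"z":0,"ax":0,"ay":0,"az":0,"grip":0}

```text
time: 63.2
position: [0.6307, 0.074, 0.054]
tool_rot: [0.91, 0.162, -0.066, -0.376]
force: [-1.3, -0.1, 4.2]
opening: 0.0498
```

Request:
move_arm:
  increments:
    - {"x":0,"y":0,"z":-0.04,"ax":0,"ay":0,"az":0,"grip":0}
    - {"x":0,"y":0,"z":0,"ax":0,"ay":0,"az":0,"grip":0}

```text
time: 63.4
position: [0.6308, 0.0739, 0.054]
tool_rot: [0.91, 0.162, -0.066, -0.375]
force: [-5.2, 2.5, 9.0]
opening: 0.0494
```

Request:
move_arm:
  increments:
    - {"x":0,"y":0,"z":0,"ax":0,"ay":0,"az":0,"grip":1}
    - {"x":0,"y":0,"z":0,"ax":0,"ay":0,"az":0,"grip":1}
    - {"x":0,"y":0,"z":0,"ax":0,"ay":0,"az":0,"grip":1}
    - {"x":0,"y":0,"z":0,"ax":0,"ay":0,"az":0,"grip":1}
    - {"x":0,"y":0,"z":0,"ax":0,"ay":0,"az":0,"grip":1}
    - {"x":-0.14,"y":0.4,"z":0.8,"ax":0,"ay":0,"az":0,"grip":1}
    - {"x":-0.14,"y":0.4,"z":0.8,"ax":0,"ay":0,"az":0,"grip":1}
    - {"x":-0.14,"y":0.4,"z":0.8,"ax":0,"ay":0,"az":0,"grip":1}
    - {"x":-0.14,"y":0.4,"z":0.8,"ax":0,"ay":0,"az":0,"grip":1}
    - {"x":-0.14,"y":0.4,"z":0.8,"ax":0,"ay":0,"az":0,"grip":1}
    - {"x":0,"y":0.4,"z":1,"ax":0,"ay":0,"az":0,"grip":1}
    - {"x":0,"y":0.4,"z":1,"ax":0,"ay":0,"az":0,"grip":1}

```text
time: 64.6
position: [0.6127, 0.1443, 0.2032]
tool_rot: [0.91, 0.162, -0.066, -0.376]
force: [0.3, 0.5, 0.1]
opening: 0.0859
```

Run:
```python
from plan import *
s=st(); im=save('top','top21.png'); info=eyes.camera_info('top')
for zz in (.096,): print(zz,[o[1:] for o in rims(im,info=info,z=zz) if o[2][0]<700])
for q,z in [('lever_bar',.239),('lever_hinge',.07)]:
    for r in finder.tip_of(q,'top')[:2]: print(q,round(r['p'],2),np.round(r['location'],1),atz('top',r['location'],z,info).round(4))
sd=save('side','side21.png'); 
g=finder.tip_of('lever_bar','side'); inf2=eyes.camera_info('side')
for r in g[:2]: print('side',round(r['p'],2),r['location'],atz('side',r['location'],.239,inf2).round(4))
# red bar segmentation in top
hsv=cv2.cvtColor(im,cv2.COLOR_RGB2HSV); m=((hsv[...,0]<5)|(hsv[...,0]>175))&(hsv[...,1]>200)&(hsv[...,2]>120)
sub=np.zeros_like(m); sub[155:176,410:450]=m[155:176,410:450]
ys,xs=np.where(sub); print('bar px',xs.min(),xs.max(),ys.min(),ys.max(),xs.mean(),ys.mean(), atz('top',(xs.mean(),ys.mean()),.243,info).round(4)); print(cv2.minAreaRect(np.array([atz('top',(x,y),.243,info)[:2]*1000 for x,y in zip(xs,ys)],np.float32)))
cv2.imwrite('pics/t21.png',cv2.resize(im[130:230,260:480,::-1],None,fx=3.6,fy=3.6,interpolation=cv2.INTER_CUBIC))
cv2.imwrite('pics/s21.png',cv2.resize(sd[90:260,260:460,::-1],None,fx=3.5,fy=3.5,interpolation=cv2.INTER_CUBIC))
```

```text
t 64.6 pos [0.6127 0.1443 0.2032] q [ 0.6007  0.5267 -0.0303  1.2556 -0.7571  1.9171] f [0.3 0.5 0.1] op 0.0859
dir y [ 0.245 -0.665 -0.706] x [0.939 0.344 0.001] z [-0.242  0.663 -0.709]
0.096 [([364.5, 177.4], [644.7, -123.9], [48.3, 48.6], 28.4), ([296.6, 182.9], [629.0, 74.9], [48.5, 46.2], 20.3), ([330.5, 180.9], [634.8, -24.6], [47.1, 48.4], 73.6)]
lever_bar 0.71 [434.9 165.1] [ 0.6465 -0.2977  0.239 ]
lever_hinge 0.81 [422.2 197.5] [ 0.589  -0.2961  0.07  ]
bar px 410 446 155 170 424.9609929078014 163.84751773049646 [ 0.649  -0.2707  0.243 ]
((652.7086791992188, -278.6268310546875), (94.68592834472656, 40.6875), 89.81184387207031)
```

Run:
```python
from plan import *
v=V()
psi=d(93.6); M=tool(psi,d(90),1)
print(M.round(2))
v.go([.6,.0,.32],None,n=10,label='a')
v.go([.61,-.2591,.32],M,n=20,label='b')
```

```text
[[ 1.   -0.   -0.06]
 [ 0.06  0.    1.  ]
 [ 0.   -1.    0.  ]]
a n=10 d [-0.051, -0.575, 0.473] a [0.0, 0.0, 0.0] -> p [6.000e-01 1.000e-04 3.199e-01] q [ 0.4   0.26 -0.14  1.22 -0.79  1.64] 
b n=20 d [0.02, -0.518, 0.0] a [0.322, 0.068, -0.114] -> p [ 0.61   -0.2589  0.3199] q [-0.4   0.43  0.32  1.46  0.    1.11]
```

Request:
move_arm:
  increments:
    - {"x":-0.05,"y":-0.575,"z":0.47,"ax":0,"ay":0,"az":0,"grip":1}
    - {"x":-0.05,"y":-0.575,"z":0.47,"ax":0,"ay":0,"az":0,"grip":1}
    - {"x":-0.05,"y":-0.575,"z":0.47,"ax":0,"ay":0,"az":0,"grip":1}
    - {"x":-0.05,"y":-0.575,"z":0.47,"ax":0,"ay":0,"az":0,"grip":1}
    - {"x":-0.05,"y":-0.575,"z":0.47,"ax":0,"ay":0,"az":0,"grip":1}
    - {"x":-0.05,"y":-0.575,"z":0.47,"ax":0,"ay":0,"az":0,"grip":1}
    - {"x":-0.05,"y":-0.575,"z":0.47,"ax":0,"ay":0,"az":0,"grip":1}
    - {"x":-0.05,"y":-0.575,"z":0.47,"ax":0,"ay":0,"az":0,"grip":1}
    - {"x":-0.05,"y":-0.575,"z":0.47,"ax":0,"ay":0,"az":0,"grip":1}
    - {"x":-0.05,"y":-0.575,"z":0.47,"ax":0,"ay":0,"az":0,"grip":1}

```text
time: 65.85
position: [0.6004, -0.0009, 0.321]
tool_rot: [0.91, 0.162, -0.066, -0.376]
force: [0.5, -0.2, 0.6]
opening: 0.0853
```

Request:
move_arm:
  increments:
    - {"x":0.02,"y":-0.518,"z":0,"ax":0.322,"ay":0.068,"az":-0.114,"grip":1}
    - {"x":0.02,"y":-0.518,"z":0,"ax":0.322,"ay":0.068,"az":-0.114,"grip":1}
    - {"x":0.02,"y":-0.518,"z":0,"ax":0.322,"ay":0.068,"az":-0.114,"grip":1}
    - {"x":0.02,"y":-0.518,"z":0,"ax":0.322,"ay":0.068,"az":-0.114,"grip":1}
    - {"x":0.02,"y":-0.518,"z":0,"ax":0.322,"ay":0.068,"az":-0.114,"grip":1}
    - {"x":0.02,"y":-0.518,"z":0,"ax":0.322,"ay":0.068,"az":-0.114,"grip":1}
    - {"x":0.02,"y":-0.518,"z":0,"ax":0.322,"ay":0.068,"az":-0.114,"grip":1}
    - {"x":0.02,"y":-0.518,"z":0,"ax":0.322,"ay":0.068,"az":-0.114,"grip":1}
    - {"x":0.02,"y":-0.518,"z":0,"ax":0.322,"ay":0.068,"az":-0.114,"grip":1}
    - {"x":0.02,"y":-0.518,"z":0,"ax":0.322,"ay":0.068,"az":-0.114,"grip":1}

```text
time: 66.85
position: [0.6053, -0.1304, 0.3207]
tool_rot: [0.826, 0.094, -0.044, -0.554]
force: [-1.1, 0.3, -0.9]
opening: 0.0854
```

Request:
move_arm:
  increments:
    - {"x":0.02,"y":-0.518,"z":0,"ax":0.322,"ay":0.068,"az":-0.114,"grip":1}
    - {"x":0.02,"y":-0.518,"z":0,"ax":0.322,"ay":0.068,"az":-0.114,"grip":1}
    - {"x":0.02,"y":-0.518,"z":0,"ax":0.322,"ay":0.068,"az":-0.114,"grip":1}
    - {"x":0.02,"y":-0.518,"z":0,"ax":0.322,"ay":0.068,"az":-0.114,"grip":1}
    - {"x":0.02,"y":-0.518,"z":0,"ax":0.322,"ay":0.068,"az":-0.114,"grip":1}
    - {"x":0.02,"y":-0.518,"z":0,"ax":0.322,"ay":0.068,"az":-0.114,"grip":1}
    - {"x":0.02,"y":-0.518,"z":0,"ax":0.322,"ay":0.068,"az":-0.114,"grip":1}
    - {"x":0.02,"y":-0.518,"z":0,"ax":0.322,"ay":0.068,"az":-0.114,"grip":1}
    - {"x":0.02,"y":-0.518,"z":0,"ax":0.322,"ay":0.068,"az":-0.114,"grip":1}
    - {"x":0.02,"y":-0.518,"z":0,"ax":0.322,"ay":0.068,"az":-0.114,"grip":1}
    - {"x":0,"y":0,"z":0,"ax":0,"ay":0,"az":0,"grip":1}

```text
time: 67.95
position: [0.61, -0.2618, 0.3195]
tool_rot: [0.707, 0.021, -0.021, -0.707]
force: [-0.6, -0.3, -1.1]
opening: 0.0852
```

Run:
```python
from plan import *
s=st(); w=eyes.camera_info('wrist'); im=save('wrist','w22.png')
ys=np.array([-.0625,.998,0]);
for c in [(.643,-.286,.239),(.645,-.29,.239)]:
  c=np.array(c)
  for k in(-45,0,27,45): print(c,k,proj('wrist',c+ys*k/1000,w).round(0))
sd=save('side','side22.png');tp=save('top','top22.png')
```

```text
t 67.95 pos [ 0.61   -0.2618  0.3195] q [-4.0520e-01  4.3000e-01  3.1720e-01  1.4582e+00 -5.0000e-04  1.1068e+00] f [-0.6 -0.3 -1.1] op 0.0852
dir y [-0. -0. -1.] x [ 0.998  0.059 -0.   ] z [-0.059  0.998 -0.   ]
[ 0.643 -0.286  0.239] -45 [362. 293.]
[ 0.643 -0.286  0.239] 0 [364. 239.]
[ 0.643 -0.286  0.239] 27 [365. 204.]
[ 0.643 -0.286  0.239] 45 [366. 180.]
[ 0.645 -0.29   0.239] -45 [364. 297.]
[ 0.645 -0.29   0.239] 0 [366. 244.]
[ 0.645 -0.29   0.239] 27 [367. 210.]
[ 0.645 -0.29   0.239] 45 [368. 186.]
```

Request:
move_arm:
  increments:
    - {"x":0.68,"y":0.08,"z":0,"ax":0,"ay":0,"az":0,"grip":1}
    - {"x":0.68,"y":0.08,"z":0,"ax":0,"ay":0,"az":0,"grip":1}
    - {"x":0,"y":0,"z":-0.8,"ax":0,"ay":0,"az":0,"grip":1}
    - {"x":0,"y":0,"z":-0.8,"ax":0,"ay":0,"az":0,"grip":1}
    - {"x":0,"y":0,"z":-0.8,"ax":0,"ay":0,"az":0,"grip":1}
    - {"x":0,"y":0,"z":-0.8,"ax":0,"ay":0,"az":0,"grip":1}
    - {"x":0,"y":0,"z":-0.7,"ax":0,"ay":0,"az":0,"grip":1}
    - {"x":0,"y":0,"z":0,"ax":0,"ay":0,"az":0,"grip":1}

```text
time: 68.9
position: [0.643, -0.2529, 0.2201]
tool_rot: [-0.706, -0.021, 0.024, 0.707]
force: [-0.3, 0.4, -0.1]
opening: 0.0851
```

Request:
move_arm:
  increments:
    - {"x":0,"y":0,"z":0,"ax":0,"ay":0,"az":0,"grip":0}
    - {"x":0,"y":0,"z":0,"ax":0,"ay":0,"az":0,"grip":0}
    - {"x":0,"y":0,"z":0,"ax":0,"ay":0,"az":0,"grip":0}
    - {"x":0,"y":0,"z":0,"ax":0,"ay":0,"az":0,"grip":0}
    - {"x":0,"y":0,"z":0,"ax":0,"ay":0,"az":0,"grip":0}
    - {"x":0,"y":0,"z":0,"ax":0,"ay":0,"az":0,"grip":0}
    - {"x":0,"y":0,"z":0,"ax":0,"ay":0,"az":0,"grip":0}
    - {"x":0,"y":0,"z":0,"ax":0,"ay":0,"az":0,"grip":0}
  grip_force: 40

```text
time: 69.7
position: [0.6434, -0.255, 0.2233]
tool_rot: [0.707, 0.021, -0.022, -0.707]
force: [-5.7, -0.1, 5.5]
opening: 0.0167
```

Run:
```python
from plan import *
s=st(); save('wrist','w23.png'); im=save('side','side23.png')
cv2.imwrite('pics/s23.png',cv2.resize(im[60:220,300:460,::-1],None,fx=3.7,fy=3.7,interpolation=cv2.INTER_CUBIC))
th=np.linspace(0,1.17,27); ph=.35-th; x=.18*np.sin(ph);z=.18*np.cos(ph)
dx=np.diff(x);dz=np.diff(z)
for a,b in zip(dx,dz): print(round(a*.998/.025,3),round(a*.0625/.025,3),round(b/.025,3))
```

```text
t 69.7 pos [ 0.6434 -0.255   0.2233] q [-3.7690e-01  4.9680e-01  2.0340e-01  1.2781e+00 -9.0000e-04  1.1326e+00] f [-5.7 -0.1  5.5] op 0.0167
dir y [-0.001 -0.001 -1.   ] x [ 0.998  0.061 -0.001] z [-0.061  0.998 -0.001]
-0.306 -0.019 0.104
-0.311 -0.019 0.09
-0.314 -0.02 0.076
-0.317 -0.02 0.062
-0.32 -0.02 0.048
-0.322 -0.02 0.033
-0.323 -0.02 0.019
-0.323 -0.02 0.004
-0.323 -0.02 -0.011
-0.322 -0.02 -0.025
-0.321 -0.02 -0.04
-0.319 -0.02 -0.054
-0.316 -0.02 -0.068
-0.313 -0.02 -0.083
-0.309 -0.019 -0.097
-0.304 -0.019 -0.11
-0.299 -0.019 -0.124
-0.293 -0.018 -0.137
-0.286 -0.018 -0.15
-0.279 -0.017 -0.163
-0.272 -0.017 -0.176
-0.264 -0.017 -0.188
-0.255 -0.016 -0.199
-0.246 -0.015 -0.211
-0.236 -0.015 -0.221
-0.226 -0.014 -0.232
```

Request:
move_arm:
  increments:
    - {"x":-0.31,"y":-0.02,"z":0.1,"ax":0,"ay":0,"az":0,"grip":0}
    - {"x":-0.31,"y":-0.02,"z":0.09,"ax":0,"ay":0,"az":0,"grip":0}
    - {"x":-0.31,"y":-0.02,"z":0.08,"ax":0,"ay":0,"az":0,"grip":0}
    - {"x":-0.32,"y":-0.02,"z":0.06,"ax":0,"ay":0,"az":0,"grip":0}
    - {"x":-0.32,"y":-0.02,"z":0.05,"ax":0,"ay":0,"az":0,"grip":0}
    - {"x":-0.32,"y":-0.02,"z":0.03,"ax":0,"ay":0,"az":0,"grip":0}
    - {"x":-0.32,"y":-0.02,"z":0.02,"ax":0,"ay":0,"az":0,"grip":0}
    - {"x":-0.32,"y":-0.02,"z":0,"ax":0,"ay":0,"az":0,"grip":0}

```text
time: 70.6
position: [0.5845, -0.2587, 0.2365]
tool_rot: [0.707, 0.026, -0.019, -0.706]
force: [7.9, 1.3, -4.6]
opening: 0.0164
```

Request:
move_arm:
  increments:
    - {"x":-0.32,"y":-0.02,"z":-0.01,"ax":0,"ay":0,"az":0,"grip":0}
    - {"x":-0.32,"y":-0.02,"z":-0.03,"ax":0,"ay":0,"az":0,"grip":0}
    - {"x":-0.32,"y":-0.02,"z":-0.04,"ax":0,"ay":0,"az":0,"grip":0}
    - {"x":-0.32,"y":-0.02,"z":-0.05,"ax":0,"ay":0,"az":0,"grip":0}
    - {"x":-0.32,"y":-0.02,"z":-0.07,"ax":0,"ay":0,"az":0,"grip":0}
    - {"x":-0.31,"y":-0.02,"z":-0.08,"ax":0,"ay":0,"az":0,"grip":0}
    - {"x":-0.31,"y":-0.02,"z":-0.1,"ax":0,"ay":0,"az":0,"grip":0}
    - {"x":-0.3,"y":-0.02,"z":-0.11,"ax":0,"ay":0,"az":0,"grip":0}

```text
time: 71.4
position: [0.5209, -0.2627, 0.2236]
tool_rot: [0.707, 0.025, -0.019, -0.707]
force: [5.4, 2.3, 9.1]
opening: 0.0165
```

Request:
move_arm:
  increments:
    - {"x":-0.3,"y":-0.02,"z":-0.12,"ax":0,"ay":0,"az":0,"grip":0}
    - {"x":-0.29,"y":-0.02,"z":-0.14,"ax":0,"ay":0,"az":0,"grip":0}
    - {"x":-0.29,"y":-0.02,"z":-0.15,"ax":0,"ay":0,"az":0,"grip":0}
    - {"x":-0.28,"y":-0.02,"z":-0.16,"ax":0,"ay":0,"az":0,"grip":0}
    - {"x":-0.27,"y":-0.02,"z":-0.18,"ax":0,"ay":0,"az":0,"grip":0}
    - {"x":-0.26,"y":-0.02,"z":-0.19,"ax":0,"ay":0,"az":0,"grip":0}
    - {"x":-0.25,"y":-0.02,"z":-0.2,"ax":0,"ay":0,"az":0,"grip":0}
    - {"x":-0.24,"y":-0.02,"z":-0.21,"ax":0,"ay":0,"az":0,"grip":0}

```text
time: 72.2
position: [0.4662, -0.2661, 0.1894]
tool_rot: [-0.706, -0.025, 0.019, 0.707]
force: [8.3, 4.8, 3.1]
opening: 0.0164
```

Run:
```python
from plan import *
s=st(); im=save('side','side24.png'); save('wrist','w24.png')
cv2.imwrite('pics/s24.png',cv2.resize(im[60:220,300:460,::-1],None,fx=3.7,fy=3.7,interpolation=cv2.INTER_CUBIC))
```

```text
t 72.2 pos [ 0.4662 -0.2661  0.1894] q [-0.5215  0.2112 -0.2783  1.0753  0.0048  0.9867] f [8.3 4.8 3.1] op 0.0164
dir y [ 0.008  0.001 -1.   ] x [0.998 0.063 0.008] z [-0.063  0.998  0.001]
```

Request:
move_arm:
  increments:
    - {"x":-0.24,"y":-0.015,"z":-0.22,"ax":0,"ay":0,"az":0,"grip":0}
    - {"x":-0.23,"y":-0.015,"z":-0.23,"ax":0,"ay":0,"az":0,"grip":0}

```text
time: 72.5
position: [0.4546, -0.2668, 0.1781]
tool_rot: [-0.706, -0.025, 0.019, 0.707]
force: [6.6, 4.4, 4.7]
opening: 0.0162
```

Request:
move_arm:
  increments:
    - {"x":-0.15,"y":-0.01,"z":-0.15,"ax":0,"ay":0,"az":0,"grip":0}

```text
time: 72.6
position: [0.451, -0.267, 0.1742]
tool_rot: [-0.706, -0.025, 0.019, 0.707]
force: [6.6, 7.2, 18.1]
opening: 0.0163
```

Request:
move_arm:
  increments:
    - {"x":-0.12,"y":-0.01,"z":-0.12,"ax":0,"ay":0,"az":0,"grip":0}

```text
time: 72.7
position: [0.4501, -0.2671, 0.1729]
tool_rot: [-0.706, -0.027, 0.018, 0.707]
force: [9.6, 10.0, 22.5]
opening: 0.016
```

Request:
move_arm:
  increments:
    - {"x":-0.15,"y":-0.01,"z":-0.1,"ax":0,"ay":0,"az":0,"grip":0}

```text
time: 72.8
position: [0.4493, -0.2673, 0.1719]
tool_rot: [-0.706, -0.029, 0.016, 0.707]
force: [18.0, 14.1, 26.2]
opening: 0.0168
```

Request:
move_arm:
  increments:
    - {"x":-0.12,"y":0,"z":-0.05,"ax":0,"ay":0,"az":0,"grip":0}
    - {"x":0,"y":0,"z":0,"ax":0,"ay":0,"az":0,"grip":0}

```text
time: 73.0
position: [0.4494, -0.2673, 0.172]
tool_rot: [-0.706, -0.032, 0.014, 0.707]
force: [22.5, 13.5, 20.1]
opening: 0.0165
```

Run:
```python
from plan import *
s=st(); im=save('side','side25.png')
cv2.imwrite('pics/s25.png',cv2.resize(im[60:220,300:460,::-1],None,fx=3.7,fy=3.7,interpolation=cv2.INTER_CUBIC))
th=np.linspace(1.15,0,26); ph=.35-th; x=.18*np.sin(ph);z=.18*np.cos(ph)
for a,b in zip(np.diff(x),np.diff(z)): print(round(a*.998/.025,2),round(a*.0625/.025,2),round(b/.025,2),end=' | ')
print(x[-1]-x[0],z[-1]-z[0])
```

```text
t 73.0 pos [ 0.4494 -0.2673  0.172 ] q [-0.5461  0.1853 -0.3521  1.0134  0.015   0.96  ] f [22.5 13.5 20.1] op 0.0165
dir y [ 0.025  0.002 -1.   ] x [0.998 0.065 0.025] z [-0.065  0.998  0.001]
0.24 0.01 0.23 | 0.25 0.02 0.22 | 0.26 0.02 0.21 | 0.27 0.02 0.2 | 0.27 0.02 0.19 | 0.28 0.02 0.17 | 0.29 0.02 0.16 | 0.3 0.02 0.15 | 0.3 0.02 0.13 | 0.31 0.02 0.12 | 0.31 0.02 0.1 | 0.32 0.02 0.09 | 0.32 0.02 0.07 | 0.33 0.02 0.06 | 0.33 0.02 0.04 | 0.33 0.02 0.03 | 0.33 0.02 0.01 | 0.33 0.02 -0.0 | 0.33 0.02 -0.02 | 0.33 0.02 -0.03 | 0.33 0.02 -0.05 | 0.32 0.02 -0.06 | 0.32 0.02 -0.08 | 0.32 0.02 -0.09 | 0.31 0.02 -0.11 | 0.1908457017038953 0.043679880630038415
```

Request:
move_arm:
  increments:
    - {"x":0.24,"y":0.01,"z":0.24,"ax":0,"ay":0,"az":0,"grip":0}
    - {"x":0.25,"y":0.02,"z":0.23,"ax":0,"ay":0,"az":0,"grip":0}
    - {"x":0.26,"y":0.02,"z":0.22,"ax":0,"ay":0,"az":0,"grip":0}
    - {"x":0.27,"y":0.02,"z":0.21,"ax":0,"ay":0,"az":0,"grip":0}
    - {"x":0.27,"y":0.02,"z":0.2,"ax":0,"ay":0,"az":0,"grip":0}
    - {"x":0.28,"y":0.02,"z":0.18,"ax":0,"ay":0,"az":0,"grip":0}
    - {"x":0.29,"y":0.02,"z":0.16,"ax":0,"ay":0,"az":0,"grip":0}
    - {"x":0.3,"y":0.02,"z":0.15,"ax":0,"ay":0,"az":0,"grip":0}
    - {"x":0.3,"y":0.02,"z":0.13,"ax":0,"ay":0,"az":0,"grip":0}
    - {"x":0.31,"y":0.02,"z":0.12,"ax":0,"ay":0,"az":0,"grip":0}
    - {"x":0.31,"y":0.02,"z":0.1,"ax":0,"ay":0,"az":0,"grip":0}
    - {"x":0.32,"y":0.02,"z":0.09,"ax":0,"ay":0,"az":0,"grip":0}

```text
time: 74.25
position: [0.5235, -0.2626, 0.2187]
tool_rot: [0.707, 0.022, -0.021, -0.706]
force: [-5.8, 3.9, 19.1]
opening: 0.0165
```

Request:
move_arm:
  increments:
    - {"x":0.32,"y":0.02,"z":0.07,"ax":0,"ay":0,"az":0,"grip":0}
    - {"x":0.33,"y":0.02,"z":0.06,"ax":0,"ay":0,"az":0,"grip":0}
    - {"x":0.33,"y":0.02,"z":0.04,"ax":0,"ay":0,"az":0,"grip":0}
    - {"x":0.33,"y":0.02,"z":0.03,"ax":0,"ay":0,"az":0,"grip":0}
    - {"x":0.33,"y":0.02,"z":0.01,"ax":0,"ay":0,"az":0,"grip":0}
    - {"x":0.33,"y":0.02,"z":0,"ax":0,"ay":0,"az":0,"grip":0}
    - {"x":0.33,"y":0.02,"z":-0.02,"ax":0,"ay":0,"az":0,"grip":0}
    - {"x":0.33,"y":0.02,"z":-0.03,"ax":0,"ay":0,"az":0,"grip":0}
    - {"x":0.33,"y":0.02,"z":-0.05,"ax":0,"ay":0,"az":0,"grip":0}
    - {"x":0.32,"y":0.02,"z":-0.06,"ax":0,"ay":0,"az":0,"grip":0}
    - {"x":0.32,"y":0.02,"z":-0.08,"ax":0,"ay":0,"az":0,"grip":0}

```text
time: 75.35
position: [0.6166, -0.2569, 0.2198]
tool_rot: [0.707, 0.025, -0.019, -0.706]
force: [1.3, 3.6, 8.4]
opening: 0.0164
```

Request:
move_arm:
  increments:
    - {"x":0.25,"y":0.02,"z":-0.08,"ax":0,"ay":0,"az":0,"grip":0}
    - {"x":0.2,"y":0.01,"z":-0.07,"ax":0,"ay":0,"az":0,"grip":0}

```text
time: 75.55
position: [0.6287, -0.2561, 0.2162]
tool_rot: [0.707, 0.026, -0.019, -0.706]
force: [4.0, 4.8, 17.8]
opening: 0.0165
```

Request:
move_arm:
  increments:
    - {"x":0.25,"y":0.015,"z":0,"ax":0,"ay":0,"az":0,"grip":0}
    - {"x":0.2,"y":0.01,"z":0,"ax":0,"ay":0,"az":0,"grip":0}
    - {"x":0.1,"y":0.01,"z":0,"ax":0,"ay":0,"az":0,"grip":0}

```text
time: 75.85
position: [0.6393, -0.2553, 0.2126]
tool_rot: [0.707, 0.023, -0.021, -0.707]
force: [-0.8, 0.6, 4.4]
opening: 0.0165
```

Request:
move_arm:
  increments:
    - {"x":0.08,"y":0,"z":0,"ax":0,"ay":0,"az":0,"grip":0}
    - {"x":0.06,"y":0,"z":0,"ax":0,"ay":0,"az":0,"grip":0}

```text
time: 76.05
position: [0.6417, -0.2552, 0.2117]
tool_rot: [-0.707, -0.022, 0.022, 0.707]
force: [-0.5, 1.8, 4.4]
opening: 0.0165
```

Run:
```python
from plan import *
s=st(); im=save('side','side26.png'); save('wrist','w26.png')
cv2.imwrite('pics/s26.png',cv2.resize(im[60:220,300:460,::-1],None,fx=3.7,fy=3.7,interpolation=cv2.INTER_CUBIC))
```

```text
t 76.05 pos [ 0.6417 -0.2552  0.2117] q [-0.3785  0.4969  0.1772  1.2517  0.      1.1306] f [-0.5  1.8  4.4] op 0.0165
dir y [-0.001  0.    -1.   ] x [ 0.998  0.062 -0.001] z [-0.062  0.998  0.   ]
```

Request:
move_arm:
  increments:
    - {"x":0.08,"y":0,"z":0,"ax":0,"ay":0,"az":0,"grip":0}
    - {"x":0,"y":0,"z":0,"ax":0,"ay":0,"az":0,"grip":0}

```text
time: 76.35
position: [0.6426, -0.2551, 0.2114]
tool_rot: [-0.707, -0.021, 0.023, 0.707]
force: [-4.0, 3.2, 6.3]
opening: 0.0164
```

Request:
move_arm:
  increments:
    - {"x":0.08,"y":0,"z":0,"ax":0,"ay":0,"az":0,"grip":0}
    - {"x":0,"y":0,"z":0,"ax":0,"ay":0,"az":0,"grip":0}

```text
time: 76.55
position: [0.6432, -0.2551, 0.2111]
tool_rot: [-0.707, -0.02, 0.024, 0.707]
force: [-9.1, 2.4, 7.4]
opening: 0.0164
```

Request:
move_arm:
  increments:
    - {"x":0,"y":0,"z":0,"ax":0,"ay":0,"az":0,"grip":0.3}
    - {"x":0,"y":0,"z":0,"ax":0,"ay":0,"az":0,"grip":0.6}
    - {"x":0,"y":0,"z":0,"ax":0,"ay":0,"az":0,"grip":1}
    - {"x":0,"y":0,"z":0,"ax":0,"ay":0,"az":0,"grip":1}
    - {"x":0,"y":0,"z":0,"ax":0,"ay":0,"az":0,"grip":1}
    - {"x":0,"y":0,"z":0,"ax":0,"ay":0,"az":0,"grip":1}
    - {"x":0,"y":0,"z":0.8,"ax":0,"ay":0,"az":0,"grip":1}
    - {"x":0,"y":0,"z":0.8,"ax":0,"ay":0,"az":0,"grip":1}
    - {"x":0,"y":0,"z":0.8,"ax":0,"ay":0,"az":0,"grip":1}
    - {"x":0,"y":0,"z":0.8,"ax":0,"ay":0,"az":0,"grip":1}
    - {"x":-0.3,"y":0,"z":0.5,"ax":0,"ay":0,"az":0,"grip":1}
    - {"x":-0.5,"y":0,"z":0,"ax":0,"ay":0,"az":0,"grip":1}

```text
time: 77.75
position: [0.6268, -0.2556, 0.3061]
tool_rot: [0.707, 0.023, -0.021, -0.706]
force: [-0.9, 0.3, -0.5]
opening: 0.0854
```

Run:
```python
from plan import *
s=st(); w=eyes.camera_info('wrist'); im=save('wrist','w27.png'); tp=save('top','top27.png'); info=eyes.camera_info('top')
print([o[1:] for o in rims(tp,info=info,z=.096) if o[2][0]<700])
c=np.array([.6458,-.285,.239]);ys=np.array([-.0625,.998,0])
for k in(-45,45): print(proj('wrist',c+ys*k/1000,w).round(0))
g=cv2.imread('pics/top9.png')[:,:,::-1].astype(int)
g=cv2.imread('pics/top0.png')[:,:,::-1].astype(int)
m=np.zeros(g.shape[:2],np.uint8); sub=g[215:272,250:370]; m[215:272,250:370]=((sub.max(2)-sub.min(2))<28)
m=cv2.morphologyEx(m,cv2.MORPH_OPEN,np.ones((3,3)));n,l,stt,ce=cv2.connectedComponentsWithStats(m);k=1+stt[1:,4].argmax()
yy,xx=np.where(l==k);P=np.array([atz('top',(x,y),.004,info)[:2]*1000 for x,y in zip(xx,yy)],np.float32);r=cv2.minAreaRect(P);print('mat',r,stt[k])
mc=np.array(r[0])/1000
v=V()
psi=d(28.4+90);C=np.array([.6447,-.1239])
```

```text
t 77.75 pos [ 0.6268 -0.2556  0.3061] q [-3.8730e-01  4.5330e-01  3.2210e-01  1.4359e+00  1.0000e-04  1.1213e+00] f [-0.9  0.3 -0.5] op 0.0854
dir y [ 0.003 -0.001 -1.   ] x [0.998 0.062 0.003] z [-0.062  0.998 -0.002]
[([364.5, 177.4], [644.7, -123.9], [48.3, 48.6], 28.4), ([296.6, 182.8], [629.1, 75.0], [48.3, 46.2], 20.3), ([330.5, 180.9], [634.8, -24.6], [47.1, 48.4], 73.6)]
[344. 308.]
[347. 190.]
mat ((462.0797119140625, 39.57536315917969), (118.4516372680664, 295.2448425292969), 1.4801374673843384) [ 261  223   98   41 3768]
```

Run:
```python
from plan import *
v=V()
def cyc(nm,p,al,slot,nn):
    M=tool(d(al+90),d(90),1)
    v.go([*p,.18],M,n=nn,label=nm+' above')
    v.go([*p,.056],M,n=6,label='down')
    v.go([*v.p[:2],.13],n=4,label='up')
    v.go([*slot,.13],n=10,label='carry')
    v.go([*slot,.034],n=5,label='lower')
    v.go([*slot,.13],n=5,label='away')
cyc('C',(.6447,-.1239),28.4,(.4643,-.0504),12)
cyc('A',(.6348,-.0246),-16.4,(.462,.0396),12)
cyc('B',(.6291,.075),20.3,(.4597,.1296),12)
```

```text
C above n=12 d [0.066, 0.439, -0.417] a [0.0, 0.001, 0.302] -> p [ 0.6447 -0.1238  0.1799] q [-0.19  0.44  0.02  1.15 -0.    0.89] 
down n=6 d [-0.0, -0.001, -0.826] a [0.001, -0.001, -0.001] -> p [ 0.6447 -0.124   0.056 ] q [-0.19  0.53 -0.14  0.9   0.    0.89] 
up n=4 d [0.0, 0.0, 0.74] a [0.0, 0.0, 0.0] -> p [ 0.6447 -0.124   0.13  ] q [-0.19  0.47 -0.05  1.05  0.    0.89] 
carry n=10 d [-0.722, 0.294, -0.0] a [0.0, 0.0, 0.0] -> p [ 0.4642 -0.0505  0.13  ] q [-0.11  0.14 -0.51  0.92  0.    0.97] 
lower n=5 d [0.0, 0.001, -0.768] a [0.0, 0.0, 0.0] -> p [ 0.4642 -0.0503  0.034 ] q [-0.11  0.25 -0.63  0.69  0.    0.97] 
away n=5 d [0.0, -0.0, 0.768] a [0.0, 0.0, 0.0] -> p [ 0.4642 -0.0503  0.13  ] q [-0.11  0.14 -0.51  0.92  0.    0.97] 
A above n=12 d [0.569, 0.086, 0.167] a [-0.0, 0.0, -0.543] -> p [ 0.6349 -0.0245  0.1801] q [-0.04  0.4  -0.04  1.13  0.    1.82] 
down n=6 d [-0.001, -0.0, -0.827] a [-0.0, 0.0, 0.0] -> p [ 0.6348 -0.0245  0.0561] q [-0.04  0.49 -0.2   0.88  0.    1.82] 
up n=4 d [0.0, 0.0, 0.739] a [0.0, 0.0, 0.0] -> p [ 0.6348 -0.0245  0.13  ] q [-0.04  0.43 -0.11
[... 397 characters left out ...]
0.557, 0.118, 0.167] a [-0.0, 0.0, 0.445] -> p [0.6291 0.075  0.1801] q [ 0.12  0.4  -0.04  1.13  0.    1.34] 
down n=6 d [-0.0, 0.0, -0.827] a [-0.0, 0.0, 0.0] -> p [0.6291 0.075  0.056 ] q [ 0.12  0.49 -0.2   0.88  0.    1.34] 
up n=4 d [0.0, 0.0, 0.74] a [0.0, 0.0, 0.0] -> p [0.6291 0.075  0.13  ] q [ 0.12  0.43 -0.11  1.03  0.    1.34] 
carry n=10 d [-0.678, 0.218, -0.0] a [0.0, 0.0, 0.0] -> p [0.4596 0.1295 0.13  ] q [ 0.27  0.15 -0.49  0.92  0.    1.49] 
lower n=5 d [0.0, 0.001, -0.768] a [0.0, 0.0, 0.0] -> p [0.4596 0.1296 0.034 ] q [ 0.27  0.26 -0.61  0.7   0.    1.49] 
away n=5 d [0.0, -0.0, 0.768] a [0.0, 0.0, 0.0] -> p [0.4596 0.1296 0.13  ] q [ 0.27  0.15 -0.49  0.92  0.    1.49]
```

Request:
move_arm:
  increments:
    - {"x":0.066,"y":0.439,"z":-0.3,"ax":0,"ay":0,"az":0.302,"grip":1}
    - {"x":0.066,"y":0.439,"z":-0.3,"ax":0,"ay":0,"az":0.302,"grip":1}
    - {"x":0.066,"y":0.439,"z":-0.3,"ax":0,"ay":0,"az":0.302,"grip":1}
    - {"x":0.066,"y":0.439,"z":-0.4,"ax":0,"ay":0,"az":0.302,"grip":1}
    - {"x":0.066,"y":0.439,"z":-0.4,"ax":0,"ay":0,"az":0.302,"grip":1}
    - {"x":0.066,"y":0.439,"z":-0.4,"ax":0,"ay":0,"az":0.302,"grip":1}
    - {"x":0.066,"y":0.439,"z":-0.4,"ax":0,"ay":0,"az":0.302,"grip":1}
    - {"x":0.066,"y":0.439,"z":-0.5,"ax":0,"ay":0,"az":0.302,"grip":1}
    - {"x":0.066,"y":0.439,"z":-0.5,"ax":0,"ay":0,"az":0.302,"grip":1}
    - {"x":0.066,"y":0.439,"z":-0.5,"ax":0,"ay":0,"az":0.302,"grip":1}
    - {"x":0.066,"y":0.439,"z":-0.5,"ax":0,"ay":0,"az":0.302,"grip":1}
    - {"x":0.066,"y":0.439,"z":-0.5,"ax":0,"ay":0,"az":0.302,"grip":1}

```text
time: 79.05
position: [0.6459, -0.1227, 0.1781]
tool_rot: [-0.685, -0.175, 0.175, 0.685]
force: [-0.5, -0.6, -0.3]
opening: 0.0851
```

Request:
move_arm:
  increments:
    - {"x":0,"y":0,"z":-0.8,"ax":0,"ay":0,"az":0,"grip":1}
    - {"x":0,"y":0,"z":-0.8,"ax":0,"ay":0,"az":0,"grip":1}
    - {"x":0,"y":0,"z":0,"ax":0,"ay":0,"az":0,"grip":1}
    - {"x":0,"y":0,"z":0,"ax":0,"ay":0,"az":0,"grip":1}

```text
time: 79.45
position: [0.6456, -0.1233, 0.1389]
tool_rot: [-0.685, -0.174, 0.174, 0.685]
force: [-0.4, -0.2, 1.0]
opening: 0.0854
```

Run:
```python
from plan import *
s=st(); save('wrist','w28.png'); v=V()
v.go([.6447,-.1239,.056],tool(d(118.4),d(90),1),n=4,label='down')
# compare the lever bar with the start view
a=cv2.imread('pics/top0.png');b=save('top','top28.png')[:,:,::-1]
for im in(a,b):
    h=cv2.cvtColor(np.ascontiguousarray(im[158:176,412:450]),cv2.COLOR_BGR2HSV); m=((h[...,0]<5)|(h[...,0]>175))&(h[...,1]>200)&(h[...,2]>150)
    y,x=np.where(m); print(m.sum(),x.min()+412,x.max()+412,(y.mean()+158).round(2),(x.mean()+412).round(2))
```

```text
t 79.45 pos [ 0.6456 -0.1233  0.1389] q [-1.8880e-01  4.6730e-01 -3.6700e-02  1.0675e+00  2.0000e-04  8.8450e-01] f [-0.4 -0.2  1. ] op 0.0854
dir y [-0.001  0.    -1.   ] x [ 0.879  0.477 -0.   ] z [-0.477  0.879  0.001]
down n=4 d [-0.016, -0.003, -0.839] a [-0.0, 0.002, -0.003] -> p [ 0.6447 -0.1239  0.056 ] q [-0.19  0.53 -0.14  0.9   0.    0.89] 
237 412 446 165.18 427.24
216 412 446 165.19 427.71
```

Request:
move_arm:
  increments:
    - {"x":-0.016,"y":0,"z":-0.84,"ax":0,"ay":0,"az":0,"grip":1}
    - {"x":-0.016,"y":0,"z":-0.84,"ax":0,"ay":0,"az":0,"grip":1}
    - {"x":-0.016,"y":0,"z":-0.84,"ax":0,"ay":0,"az":0,"grip":1}
    - {"x":-0.016,"y":0,"z":-0.8,"ax":0,"ay":0,"az":0,"grip":1}
    - {"x":0,"y":0,"z":0,"ax":0,"ay":0,"az":0,"grip":0}
    - {"x":0,"y":0,"z":0,"ax":0,"ay":0,"az":0,"grip":0}
    - {"x":0,"y":0,"z":0,"ax":0,"ay":0,"az":0,"grip":0}
    - {"x":0,"y":0,"z":0,"ax":0,"ay":0,"az":0,"grip":0}
    - {"x":0,"y":0,"z":0,"ax":0,"ay":0,"az":0,"grip":0}
    - {"x":0,"y":0,"z":0,"ax":0,"ay":0,"az":0,"grip":0}
    - {"x":0,"y":0,"z":0,"ax":0,"ay":0,"az":0,"grip":0}

```text
time: 80.65
position: [0.6457, -0.124, 0.0581]
tool_rot: [0.686, 0.175, -0.173, -0.685]
force: [-0.4, 0.2, 6.1]
opening: 0.0497
```

Request:
move_arm:
  increments:
    - {"x":0,"y":0,"z":0.8,"ax":0,"ay":0,"az":0,"grip":0}
    - {"x":0,"y":0,"z":0.8,"ax":0,"ay":0,"az":0,"grip":0}
    - {"x":0,"y":0,"z":0.8,"ax":0,"ay":0,"az":0,"grip":0}
    - {"x":0,"y":0,"z":0.8,"ax":0,"ay":0,"az":0,"grip":0}
    - {"x":0,"y":0,"z":0,"ax":0,"ay":0,"az":0,"grip":0}

```text
time: 81.15
position: [0.6464, -0.124, 0.1396]
tool_rot: [0.686, 0.176, -0.172, -0.685]
force: [0.9, -0.4, -0.9]
opening: 0.0493
```

Request:
move_arm:
  increments:
    - {"x":-0.72,"y":0.29,"z":0,"ax":0,"ay":0,"az":0,"grip":0}
    - {"x":-0.72,"y":0.29,"z":0,"ax":0,"ay":0,"az":0,"grip":0}
    - {"x":-0.72,"y":0.29,"z":0,"ax":0,"ay":0,"az":0,"grip":0}
    - {"x":-0.72,"y":0.29,"z":0,"ax":0,"ay":0,"az":0,"grip":0}
    - {"x":-0.72,"y":0.29,"z":0,"ax":0,"ay":0,"az":0,"grip":0}
    - {"x":-0.72,"y":0.29,"z":0,"ax":0,"ay":0,"az":0,"grip":0}
    - {"x":-0.72,"y":0.29,"z":0,"ax":0,"ay":0,"az":0,"grip":0}
    - {"x":-0.72,"y":0.29,"z":0,"ax":0,"ay":0,"az":0,"grip":0}
    - {"x":-0.72,"y":0.29,"z":0,"ax":0,"ay":0,"az":0,"grip":0}
    - {"x":-0.72,"y":0.29,"z":0,"ax":0,"ay":0,"az":0,"grip":0}
    - {"x":0,"y":0,"z":0,"ax":0,"ay":0,"az":0,"grip":0}

```text
time: 82.25
position: [0.4612, -0.0504, 0.1351]
tool_rot: [-0.685, -0.173, 0.175, 0.686]
force: [0.7, -1.1, -0.7]
opening: 0.0499
```

Run:
```python
from plan import *
s=st(); im=save('top','top29.png'); save('wrist','w29.png'); info=eyes.camera_info('top')
zt=s['position'][2]-.0552+.096; print('zt',zt,[o[1:] for o in rims(im,info=info,z=zt) if o[2][0]<700 ])
v=V(); v.go([.4643,-.0504,.033],tool(d(118.4),d(90),1),n=5,label='lower')
```

```text
t 82.25 pos [ 0.4612 -0.0504  0.1351] q [-1.091e-01  1.272e-01 -5.117e-01  9.346e-01  3.000e-04  9.644e-01] f [ 0.7 -1.1 -0.7] op 0.0499
dir y [-0.003  0.001 -1.   ] x [ 0.879  0.477 -0.002] z [-0.477  0.879  0.002]
zt 0.1758808471230515 [([296.6, 182.9], [612.6, 71.0], [45.7, 43.6], 20.3), ([330.3, 180.3], [618.1, -22.9], [44.4, 45.7], 74.2)]
lower n=5 d [-0.0, 0.006, -0.823] a [0.0, 0.001, -0.002] -> p [ 0.4643 -0.0504  0.033 ] q [-0.11  0.25 -0.63  0.69 -0.    0.97]
```

Request:
move_arm:
  increments:
    - {"x":0,"y":0,"z":-0.8,"ax":0,"ay":0,"az":0,"grip":0}
    - {"x":0,"y":0,"z":-0.8,"ax":0,"ay":0,"az":0,"grip":0}
    - {"x":0,"y":0,"z":-0.8,"ax":0,"ay":0,"az":0,"grip":0}
    - {"x":0,"y":0,"z":-0.8,"ax":0,"ay":0,"az":0,"grip":0}
    - {"x":0,"y":0,"z":-0.8,"ax":0,"ay":0,"az":0,"grip":0}
    - {"x":0,"y":0,"z":0,"ax":0,"ay":0,"az":0,"grip":0}
    - {"x":0,"y":0,"z":0,"ax":0,"ay":0,"az":0,"grip":0}

```text
time: 83.05
position: [0.4646, -0.0514, 0.0361]
tool_rot: [-0.685, -0.174, 0.174, 0.686]
force: [-0.8, -0.6, -0.2]
opening: 0.0492
```

Request:
move_arm:
  increments:
    - {"x":0,"y":0,"z":-0.06,"ax":0,"ay":0,"az":0,"grip":0}
    - {"x":0,"y":0,"z":0,"ax":0,"ay":0,"az":0,"grip":0}

```text
time: 83.25
position: [0.4653, -0.0513, 0.0355]
tool_rot: [0.686, 0.175, -0.173, -0.685]
force: [-0.1, 0.1, -0.7]
opening: 0.0496
```

Request:
move_arm:
  increments:
    - {"x":0,"y":0,"z":-0.05,"ax":0,"ay":0,"az":0,"grip":0}
    - {"x":0,"y":0,"z":0,"ax":0,"ay":0,"az":0,"grip":0}

```text
time: 83.45
position: [0.4646, -0.0512, 0.0338]
tool_rot: [0.686, 0.174, -0.173, -0.685]
force: [0.5, 1.3, -0.3]
opening: 0.0495
```

Request:
move_arm:
  increments:
    - {"x":0,"y":0,"z":-0.05,"ax":0,"ay":0,"az":0,"grip":0}
    - {"x":0,"y":0,"z":-0.03,"ax":0,"ay":0,"az":0,"grip":0}

```text
time: 83.65
position: [0.4645, -0.0511, 0.032]
tool_rot: [0.685, 0.174, -0.173, -0.685]
force: [-4.1, 1.5, 13.9]
opening: 0.0493
```

Request:
move_arm:
  increments:
    - {"x":0,"y":0,"z":0,"ax":0,"ay":0,"az":0,"grip":1}
    - {"x":0,"y":0,"z":0,"ax":0,"ay":0,"az":0,"grip":1}
    - {"x":0,"y":0,"z":0,"ax":0,"ay":0,"az":0,"grip":1}
    - {"x":0,"y":0,"z":0,"ax":0,"ay":0,"az":0,"grip":1}
    - {"x":0,"y":0,"z":0,"ax":0,"ay":0,"az":0,"grip":1}
    - {"x":0,"y":0,"z":0.8,"ax":0,"ay":0,"az":0,"grip":1}
    - {"x":0,"y":0,"z":0.8,"ax":0,"ay":0,"az":0,"grip":1}
    - {"x":0,"y":0,"z":0.8,"ax":0,"ay":0,"az":0,"grip":1}
    - {"x":0,"y":0,"z":0.8,"ax":0,"ay":0,"az":0,"grip":1}
    - {"x":0,"y":0,"z":0.8,"ax":0,"ay":0,"az":0,"grip":1}
    - {"x":0,"y":0,"z":0.8,"ax":0,"ay":0,"az":0,"grip":1}

```text
time: 84.75
position: [0.4641, -0.0511, 0.1522]
tool_rot: [-0.685, -0.174, 0.174, 0.685]
force: [-0.6, 0.2, -0.7]
opening: 0.0853
```

Request:
move_arm:
  increments:
    - {"x":0.569,"y":0.09,"z":0,"ax":0,"ay":0,"az":-0.543,"grip":1}
    - {"x":0.569,"y":0.09,"z":0,"ax":0,"ay":0,"az":-0.543,"grip":1}
    - {"x":0.569,"y":0.09,"z":0,"ax":0,"ay":0,"az":-0.543,"grip":1}
    - {"x":0.569,"y":0.09,"z":0,"ax":0,"ay":0,"az":-0.543,"grip":1}
    - {"x":0.569,"y":0.09,"z":0,"ax":0,"ay":0,"az":-0.543,"grip":1}
    - {"x":0.569,"y":0.09,"z":0,"ax":0,"ay":0,"az":-0.543,"grip":1}
    - {"x":0.569,"y":0.09,"z":0,"ax":0,"ay":0,"az":-0.543,"grip":1}
    - {"x":0.569,"y":0.09,"z":0,"ax":0,"ay":0,"az":-0.543,"grip":1}
    - {"x":0.569,"y":0.09,"z":0,"ax":0,"ay":0,"az":-0.543,"grip":1}
    - {"x":0.569,"y":0.09,"z":0,"ax":0,"ay":0,"az":-0.543,"grip":1}
    - {"x":0.569,"y":0.09,"z":0,"ax":0,"ay":0,"az":-0.543,"grip":1}
    - {"x":0.569,"y":0.09,"z":0,"ax":0,"ay":0,"az":-0.543,"grip":1}

```text
time: 85.95
position: [0.6354, -0.024, 0.1512]
tool_rot: [0.7, -0.101, 0.101, -0.7]
force: [-0.7, 0.2, -0.6]
opening: 0.0853
```

Request:
move_arm:
  increments:
    - {"x":0,"y":0,"z":0,"ax":0,"ay":0,"az":0,"grip":1}
    - {"x":0,"y":0,"z":0,"ax":0,"ay":0,"az":0,"grip":1}

```text
time: 86.15
position: [0.6345, -0.0242, 0.151]
tool_rot: [0.7, -0.1, 0.1, -0.7]
force: [-0.3, -0.6, 0.4]
opening: 0.0852
```

Run:
```python
from plan import *
s=st(); im=save('top','top30.png'); save('wrist','w30.png'); info=eyes.camera_info('top')
for z in (.07,.096): print(z,[o[1:] for o in rims(im,info=info,z=z) if o[2][0]<700 ])
v=V(); v.go([.6348,-.0246,.056],tool(d(-16.4+90),d(90),1),n=6,label='down')
```

```text
t 86.15 pos [ 0.6345 -0.0242  0.151 ] q [-3.7900e-02  4.1910e-01 -8.1900e-02  1.0706e+00 -3.0000e-04  1.8167e+00] f [-0.3 -0.6  0.4] op 0.0852
dir y [-0.001 -0.    -1.   ] x [ 0.96  -0.28  -0.001] z [ 0.28  0.96 -0.  ]
0.07 [([295.8, 182.6], [634.5, 76.4], [50.1, 46.3], 18.6)]
0.096 [([295.8, 182.6], [629.2, 75.1], [49.2, 45.5], 18.6)]
down n=6 d [0.005, -0.002, -0.635] a [0.0, -0.001, -0.003] -> p [ 0.6348 -0.0245  0.056 ] q [-0.04  0.49 -0.2   0.88 -0.    1.82]
```

Request:
move_arm:
  increments:
    - {"x":0,"y":0,"z":-0.63,"ax":0,"ay":0,"az":0,"grip":1}
    - {"x":0,"y":0,"z":-0.63,"ax":0,"ay":0,"az":0,"grip":1}
    - {"x":0,"y":0,"z":-0.63,"ax":0,"ay":0,"az":0,"grip":1}
    - {"x":0,"y":0,"z":-0.63,"ax":0,"ay":0,"az":0,"grip":1}
    - {"x":0,"y":0,"z":-0.63,"ax":0,"ay":0,"az":0,"grip":1}
    - {"x":0,"y":0,"z":-0.63,"ax":0,"ay":0,"az":0,"grip":1}
    - {"x":0,"y":0,"z":0,"ax":0,"ay":0,"az":0,"grip":0}
    - {"x":0,"y":0,"z":0,"ax":0,"ay":0,"az":0,"grip":0}
    - {"x":0,"y":0,"z":0,"ax":0,"ay":0,"az":0,"grip":0}
    - {"x":0,"y":0,"z":0,"ax":0,"ay":0,"az":0,"grip":0}
    - {"x":0,"y":0,"z":0,"ax":0,"ay":0,"az":0,"grip":0}
    - {"x":0,"y":0,"z":0,"ax":0,"ay":0,"az":0,"grip":0}

```text
time: 87.45
position: [0.6356, -0.0242, 0.0581]
tool_rot: [-0.7, 0.1, -0.101, 0.7]
force: [-1.8, 0.2, 6.2]
opening: 0.0496
```

Request:
move_arm:
  increments:
    - {"x":0,"y":0,"z":0.8,"ax":0,"ay":0,"az":0,"grip":0}
    - {"x":0,"y":0,"z":0.8,"ax":0,"ay":0,"az":0,"grip":0}
    - {"x":0,"y":0,"z":0.8,"ax":0,"ay":0,"az":0,"grip":0}
    - {"x":0,"y":0,"z":0.8,"ax":0,"ay":0,"az":0,"grip":0}
    - {"x":0,"y":0,"z":0,"ax":0,"ay":0,"az":0,"grip":0}

```text
time: 87.95
position: [0.6369, -0.0242, 0.1398]
tool_rot: [-0.7, 0.099, -0.102, 0.7]
force: [0.5, 0.2, -1.4]
opening: 0.0499
```

Request:
move_arm:
  increments:
    - {"x":-0.69,"y":0.257,"z":0,"ax":0,"ay":0,"az":0,"grip":0}
    - {"x":-0.69,"y":0.257,"z":0,"ax":0,"ay":0,"az":0,"grip":0}
    - {"x":-0.69,"y":0.257,"z":0,"ax":0,"ay":0,"az":0,"grip":0}
    - {"x":-0.69,"y":0.257,"z":0,"ax":0,"ay":0,"az":0,"grip":0}
    - {"x":-0.69,"y":0.257,"z":0,"ax":0,"ay":0,"az":0,"grip":0}
    - {"x":-0.69,"y":0.257,"z":0,"ax":0,"ay":0,"az":0,"grip":0}
    - {"x":-0.69,"y":0.257,"z":0,"ax":0,"ay":0,"az":0,"grip":0}
    - {"x":-0.69,"y":0.257,"z":0,"ax":0,"ay":0,"az":0,"grip":0}
    - {"x":-0.69,"y":0.257,"z":0,"ax":0,"ay":0,"az":0,"grip":0}
    - {"x":-0.69,"y":0.257,"z":0,"ax":0,"ay":0,"az":0,"grip":0}
    - {"x":0,"y":0,"z":0,"ax":0,"ay":0,"az":0,"grip":0}
    - {"x":0,"y":0,"z":0,"ax":0,"ay":0,"az":0,"grip":0}

```text
time: 89.15
position: [0.4623, 0.0401, 0.1364]
tool_rot: [0.7, -0.1, 0.1, -0.7]
force: [1.2, 0.4, -1.2]
opening: 0.0494
```

Run:
```python
from plan import *
s=st(); save('wrist','w31.png')
v=V(); v.go([.462,.0396,.036],None,n=5,label='lower')
```

```text
t 89.15 pos [0.4623 0.0401 0.1364] q [ 8.6800e-02  1.2370e-01 -5.1250e-01  9.3440e-01 -4.0000e-04  1.9424e+00] f [ 1.2  0.4 -1.2] op 0.0494
dir y [ 0. -0. -1.] x [ 0.96  -0.281  0.   ] z [ 0.281  0.96  -0.   ]
lower n=5 d [-0.008, -0.003, -0.805] a [0.0, 0.0, 0.0] -> p [0.462  0.0396 0.036 ] q [ 0.09  0.24 -0.64  0.69 -0.    1.94]
```

Lower, step to contact, release, rise, and go above the third.

Request:
move_arm:
  increments:
    - {"x":0,"y":0,"z":-0.8,"ax":0,"ay":0,"az":0,"grip":0}
    - {"x":0,"y":0,"z":-0.8,"ax":0,"ay":0,"az":0,"grip":0}
    - {"x":0,"y":0,"z":-0.8,"ax":0,"ay":0,"az":0,"grip":0}
    - {"x":0,"y":0,"z":-0.8,"ax":0,"ay":0,"az":0,"grip":0}
    - {"x":0,"y":0,"z":-0.8,"ax":0,"ay":0,"az":0,"grip":0}
    - {"x":0,"y":0,"z":0,"ax":0,"ay":0,"az":0,"grip":0}
    - {"x":0,"y":0,"z":-0.06,"ax":0,"ay":0,"az":0,"grip":0}
    - {"x":0,"y":0,"z":0,"ax":0,"ay":0,"az":0,"grip":0}

```text
time: 90.0
position: [0.4635, 0.0401, 0.0362]
tool_rot: [-0.7, 0.1, -0.101, 0.7]
force: [0.6, -0.8, -1.2]
opening: 0.0497
```

Request:
move_arm:
  increments:
    - {"x":0,"y":0,"z":-0.05,"ax":0,"ay":0,"az":0,"grip":0}
    - {"x":0,"y":0,"z":-0.04,"ax":0,"ay":0,"az":0,"grip":0}
    - {"x":0,"y":0,"z":0,"ax":0,"ay":0,"az":0,"grip":0}

```text
time: 90.3
position: [0.4627, 0.0401, 0.0336]
tool_rot: [-0.7, 0.1, -0.101, 0.7]
force: [0.4, -0.7, -1.3]
opening: 0.0498
```

Request:
move_arm:
  increments:
    - {"x":0,"y":0,"z":-0.06,"ax":0,"ay":0,"az":0,"grip":0}
    - {"x":0,"y":0,"z":0,"ax":0,"ay":0,"az":0,"grip":0}

```text
time: 90.5
position: [0.4628, 0.0402, 0.032]
tool_rot: [-0.7, 0.1, -0.101, 0.7]
force: [-0.3, -0.3, 1.6]
opening: 0.0496
```

Request:
move_arm:
  increments:
    - {"x":0,"y":0,"z":0,"ax":0,"ay":0,"az":0,"grip":1}
    - {"x":0,"y":0,"z":0,"ax":0,"ay":0,"az":0,"grip":1}
    - {"x":0,"y":0,"z":0,"ax":0,"ay":0,"az":0,"grip":1}
    - {"x":0,"y":0,"z":0,"ax":0,"ay":0,"az":0,"grip":1}
    - {"x":0,"y":0,"z":0,"ax":0,"ay":0,"az":0,"grip":1}
    - {"x":0,"y":0,"z":0.8,"ax":0,"ay":0,"az":0,"grip":1}
    - {"x":0,"y":0,"z":0.8,"ax":0,"ay":0,"az":0,"grip":1}
    - {"x":0,"y":0,"z":0.8,"ax":0,"ay":0,"az":0,"grip":1}
    - {"x":0,"y":0,"z":0.8,"ax":0,"ay":0,"az":0,"grip":1}
    - {"x":0,"y":0,"z":0.8,"ax":0,"ay":0,"az":0,"grip":1}
    - {"x":0,"y":0,"z":0.8,"ax":0,"ay":0,"az":0,"grip":1}

```text
time: 91.6
position: [0.4623, 0.0401, 0.1525]
tool_rot: [0.7, -0.1, 0.101, -0.7]
force: [0.6, 0.4, -0.2]
opening: 0.0853
```

Request:
move_arm:
  increments:
    - {"x":0.557,"y":0.118,"z":0,"ax":0,"ay":0,"az":0.445,"grip":1}
    - {"x":0.557,"y":0.118,"z":0,"ax":0,"ay":0,"az":0.445,"grip":1}
    - {"x":0.557,"y":0.118,"z":0,"ax":0,"ay":0,"az":0.445,"grip":1}
    - {"x":0.557,"y":0.118,"z":0,"ax":0,"ay":0,"az":0.445,"grip":1}
    - {"x":0.557,"y":0.118,"z":0,"ax":0,"ay":0,"az":0.445,"grip":1}
    - {"x":0.557,"y":0.118,"z":0,"ax":0,"ay":0,"az":0.445,"grip":1}
    - {"x":0.557,"y":0.118,"z":0,"ax":0,"ay":0,"az":0.445,"grip":1}
    - {"x":0.557,"y":0.118,"z":0,"ax":0,"ay":0,"az":0.445,"grip":1}
    - {"x":0.557,"y":0.118,"z":0,"ax":0,"ay":0,"az":0.445,"grip":1}
    - {"x":0.557,"y":0.118,"z":0,"ax":0,"ay":0,"az":0.445,"grip":1}
    - {"x":0.557,"y":0.118,"z":0,"ax":0,"ay":0,"az":0.445,"grip":1}
    - {"x":0.557,"y":0.118,"z":0,"ax":0,"ay":0,"az":0.445,"grip":1}

```text
time: 92.8
position: [0.6299, 0.0756, 0.1514]
tool_rot: [-0.696, -0.126, 0.126, 0.696]
force: [0.7, -0.1, -0.2]
opening: 0.0852
```

Request:
move_arm:
  increments:
    - {"x":0,"y":0,"z":0,"ax":0,"ay":0,"az":0,"grip":1}
    - {"x":0,"y":0,"z":0,"ax":0,"ay":0,"az":0,"grip":1}

```text
time: 93.0
position: [0.629, 0.0754, 0.1512]
tool_rot: [0.696, 0.124, -0.125, -0.696]
force: [-0.4, 0.7, 0.4]
opening: 0.0853
```

Run:
```python
from plan import *
s=st(); im=save('top','top32.png'); save('wrist','w32.png'); info=eyes.camera_info('top')
for z in (.07,.096): print(z,[o[1:] for o in rims(im,info=info,z=z) if o[2][0]<700 ])
v=V(); v.go([.6291,.075,.056],tool(d(110.3),d(90),1),n=6,label='down')
```

```text
t 93.0 pos [0.629  0.0754 0.1512] q [ 1.1940e-01  4.1640e-01 -8.5300e-02  1.0699e+00 -1.0000e-04  1.3357e+00] f [-0.4  0.7  0.4] op 0.0853
dir y [-0.001 -0.    -1.   ] x [ 0.938  0.347 -0.001] z [-0.347  0.938  0.   ]
0.07 [([340.5, 240.0], [464.1, -51.3], [49.4, 48.2], 28.4)]
0.096 [([340.5, 240.0], [461.9, -50.2], [48.5, 47.3], 28.4)]
down n=6 d [0.003, -0.002, -0.637] a [0.0, -0.001, -0.001] -> p [0.6292 0.075  0.056 ] q [ 0.12  0.49 -0.2   0.88 -0.    1.34]
```

Request:
move_arm:
  increments:
    - {"x":0,"y":0,"z":-0.63,"ax":0,"ay":0,"az":0,"grip":1}
    - {"x":0,"y":0,"z":-0.63,"ax":0,"ay":0,"az":0,"grip":1}
    - {"x":0,"y":0,"z":-0.63,"ax":0,"ay":0,"az":0,"grip":1}
    - {"x":0,"y":0,"z":-0.63,"ax":0,"ay":0,"az":0,"grip":1}
    - {"x":0,"y":0,"z":-0.63,"ax":0,"ay":0,"az":0,"grip":1}
    - {"x":0,"y":0,"z":-0.63,"ax":0,"ay":0,"az":0,"grip":1}
    - {"x":0,"y":0,"z":0,"ax":0,"ay":0,"az":0,"grip":0}
    - {"x":0,"y":0,"z":0,"ax":0,"ay":0,"az":0,"grip":0}
    - {"x":0,"y":0,"z":0,"ax":0,"ay":0,"az":0,"grip":0}
    - {"x":0,"y":0,"z":0,"ax":0,"ay":0,"az":0,"grip":0}
    - {"x":0,"y":0,"z":0,"ax":0,"ay":0,"az":0,"grip":0}
    - {"x":0,"y":0,"z":0,"ax":0,"ay":0,"az":0,"grip":0}

```text
time: 94.3
position: [0.6302, 0.0756, 0.0583]
tool_rot: [0.696, 0.126, -0.124, -0.696]
force: [-0.5, 0.1, 5.3]
opening: 0.0499
```

Request:
move_arm:
  increments:
    - {"x":0,"y":0,"z":0.8,"ax":0,"ay":0,"az":0,"grip":0}
    - {"x":0,"y":0,"z":0.8,"ax":0,"ay":0,"az":0,"grip":0}
    - {"x":0,"y":0,"z":0.8,"ax":0,"ay":0,"az":0,"grip":0}
    - {"x":0,"y":0,"z":0.8,"ax":0,"ay":0,"az":0,"grip":0}
    - {"x":0,"y":0,"z":0,"ax":0,"ay":0,"az":0,"grip":0}

```text
time: 94.8
position: [0.6315, 0.0757, 0.14]
tool_rot: [0.696, 0.127, -0.123, -0.696]
force: [1.4, -0.3, 0.3]
opening: 0.0495
```

Request:
move_arm:
  increments:
    - {"x":-0.68,"y":0.22,"z":0,"ax":0,"ay":0,"az":0,"grip":0}
    - {"x":-0.68,"y":0.22,"z":0,"ax":0,"ay":0,"az":0,"grip":0}
    - {"x":-0.68,"y":0.22,"z":0,"ax":0,"ay":0,"az":0,"grip":0}
    - {"x":-0.68,"y":0.22,"z":0,"ax":0,"ay":0,"az":0,"grip":0}
    - {"x":-0.68,"y":0.22,"z":0,"ax":0,"ay":0,"az":0,"grip":0}
    - {"x":-0.68,"y":0.22,"z":0,"ax":0,"ay":0,"az":0,"grip":0}
    - {"x":-0.68,"y":0.22,"z":0,"ax":0,"ay":0,"az":0,"grip":0}
    - {"x":-0.68,"y":0.22,"z":0,"ax":0,"ay":0,"az":0,"grip":0}
    - {"x":-0.68,"y":0.22,"z":0,"ax":0,"ay":0,"az":0,"grip":0}
    - {"x":-0.68,"y":0.22,"z":0,"ax":0,"ay":0,"az":0,"grip":0}
    - {"x":0,"y":0,"z":0,"ax":0,"ay":0,"az":0,"grip":0}
    - {"x":0,"y":0,"z":0,"ax":0,"ay":0,"az":0,"grip":0}

```text
time: 96.0
position: [0.4594, 0.1305, 0.1366]
tool_rot: [0.696, 0.125, -0.125, -0.696]
force: [0.0, -0.3, -1.7]
opening: 0.0497
```

Request:
move_arm:
  increments:
    - {"x":0,"y":0,"z":-0.8,"ax":0,"ay":0,"az":0,"grip":0}
    - {"x":0,"y":0,"z":-0.8,"ax":0,"ay":0,"az":0,"grip":0}
    - {"x":0,"y":0,"z":-0.8,"ax":0,"ay":0,"az":0,"grip":0}
    - {"x":0,"y":0,"z":0,"ax":0,"ay":0,"az":0,"grip":0}

```text
time: 96.4
position: [0.4582, 0.1296, 0.0746]
tool_rot: [0.696, 0.123, -0.126, -0.696]
force: [0.3, 0.4, -2.2]
opening: 0.0497
```

Run:
```python
from plan import *
s=st(); save('wrist','w33.png')
```

```text
t 96.4 pos [0.4582 0.1296 0.0746] q [ 2.7590e-01  2.1330e-01 -5.6330e-01  7.9810e-01 -3.0000e-04  1.4917e+00] f [ 0.3  0.4 -2.2] op 0.0497
dir y [-0.004 -0.001 -1.   ] x [ 0.938  0.348 -0.004] z [-0.348  0.938  0.   ]
```

Request:
move_arm:
  increments:
    - {"x":0,"y":0,"z":-0.8,"ax":0,"ay":0,"az":0,"grip":0}
    - {"x":0,"y":0,"z":-0.8,"ax":0,"ay":0,"az":0,"grip":0}
    - {"x":0,"y":0,"z":0,"ax":0,"ay":0,"az":0,"grip":0}
    - {"x":0,"y":0,"z":-0.06,"ax":0,"ay":0,"az":0,"grip":0}
    - {"x":0,"y":0,"z":0,"ax":0,"ay":0,"az":0,"grip":0}

```text
time: 96.95
position: [0.4607, 0.1307, 0.0369]
tool_rot: [-0.696, -0.126, 0.124, 0.696]
force: [0.2, -0.0, -1.2]
opening: 0.0494
```

Request:
move_arm:
  increments:
    - {"x":0,"y":0,"z":-0.08,"ax":0,"ay":0,"az":0,"grip":0}
    - {"x":0,"y":0,"z":-0.06,"ax":0,"ay":0,"az":0,"grip":0}
    - {"x":0,"y":0,"z":-0.04,"ax":0,"ay":0,"az":0,"grip":0}
    - {"x":0,"y":0,"z":0,"ax":0,"ay":0,"az":0,"grip":0}

```text
time: 97.35
position: [0.46, 0.1307, 0.0322]
tool_rot: [-0.696, -0.126, 0.125, 0.696]
force: [-2.2, -1.6, 7.3]
opening: 0.0494
```

Contact at the expected height. Release and rise.

Request:
move_arm:
  increments:
    - {"x":0,"y":0,"z":0,"ax":0,"ay":0,"az":0,"grip":1}
    - {"x":0,"y":0,"z":0,"ax":0,"ay":0,"az":0,"grip":1}
    - {"x":0,"y":0,"z":0,"ax":0,"ay":0,"az":0,"grip":1}
    - {"x":0,"y":0,"z":0,"ax":0,"ay":0,"az":0,"grip":1}
    - {"x":0,"y":0,"z":0,"ax":0,"ay":0,"az":0,"grip":1}
    - {"x":0,"y":0,"z":0.6,"ax":0,"ay":0,"az":0,"grip":1}
    - {"x":0,"y":0,"z":0.8,"ax":0,"ay":0,"az":0,"grip":1}
    - {"x":0,"y":0,"z":0.8,"ax":0,"ay":0,"az":0,"grip":1}
    - {"x":0,"y":0,"z":0.8,"ax":0,"ay":0,"az":0,"grip":1}
    - {"x":0,"y":0,"z":0.8,"ax":0,"ay":0,"az":0,"grip":1}
    - {"x":0,"y":0,"z":0.8,"ax":0,"ay":0,"az":0,"grip":1}
    - {"x":0,"y":0,"z":0,"ax":0,"ay":0,"az":0,"grip":1}

```text
time: 98.55
position: [0.4614, 0.131, 0.1487]
tool_rot: [-0.696, -0.127, 0.123, 0.696]
force: [0.2, 0.1, 0.2]
opening: 0.0853
```

```bash
cat h.py meas.py | head -60
python3 - <<'E'
from h import *
from workcell import ctrl,eyes
s=ctrl.state();print(s['position'],s['opening'],s['force'])
import cv2
for n in('top','side'):
    im=eyes.snapshot(n); cv2.imwrite(f'pics/{n}34.png',im[:,:,::-1])
E
```

```text
from workcell import ctrl, eyes, workorder, finder
import numpy as np, cv2
def save(n,f):
    im=eyes.snapshot(n); cv2.imwrite('pics/'+f,im[:,:,::-1]); return im
def ray(n,px,info=None):
    i=info or eyes.camera_info(n); K=np.array(i['camera_matrix']);T=np.array(i['camera_from_world'])
    d=np.linalg.inv(K)@[px[0],px[1],1]; d=np.array([d[0],-d[1],-d[2]])
    R=T[:3,:3]; return -R.T@T[:3,3], R.T@d
def atz(n,px,z,info=None):
    o,d=ray(n,px,info); return o+d*(z-o[2])/d[2]
def proj(n,p,info=None):
    i=info or eyes.camera_info(n); K=np.array(i['camera_matrix']);T=np.array(i['camera_from_world'])
    c=T[:3,:3]@np.array(p)+T[:3,3]; u=K@[c[0],-c[1],-c[2]]; return u[:2]/u[2]
from scipy.spatial.transform import Rotation as Rt
def st():
    s=ctrl.state(); M=Rt.from_quat(s['tool_rot']).as_matrix()
    print('t',round(s['time'],2),'pos',s['position'].round(4),'q',s['qpos'].round(4),'f',s['force'].round(1),'op',round(s['opening'],4)); print('dir y',M[:,1].round(3),'x',M[:,0].round(3),'z',M[:,2].round(3))
    return s
from h import *
from scipy.optimize import least_squares
from scipy.spati
[... 316 characters left out ...]
fo(cam)
    hsv=cv2.cvtColor(im,cv2.COLOR_RGB2HSV)
    m=((hsv[...,0]>=13)&(hsv[...,0]<=24)&(hsv[...,1]>215)&(hsv[...,2]>vmin)).astype(np.uint8)
    mc=cv2.morphologyEx(m,cv2.MORPH_CLOSE,np.ones((5,5)))
    n,l,st,ce=cv2.connectedComponentsWithStats(mc)
    out=[]
    for k in range(1,n):
        ys,xs=np.where((l==k)&(m>0))
        if len(xs)<mina: continue
        P=np.array([atz(cam,(x,y),z,info)[:2] for x,y in zip(xs,ys)],np.float32)
        (c,s,a)=cv2.minAreaRect(P*1000)
        out.append((len(xs),np.round(ce[k],1).tolist(),np.round(c,1).tolist(),np.round(s,1).tolist(),round(a,1)))
    return out
[0.4614231  0.13103461 0.14865223] 0.08529539151998021 [0.18549362 0.07566378 0.1613564 ]
```

View pics/top34.png

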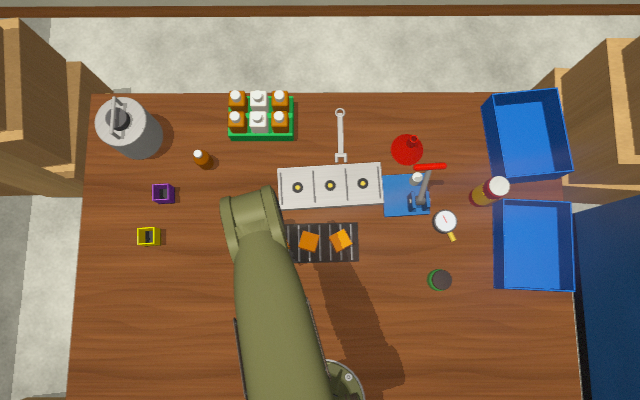

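View pics/side34.png

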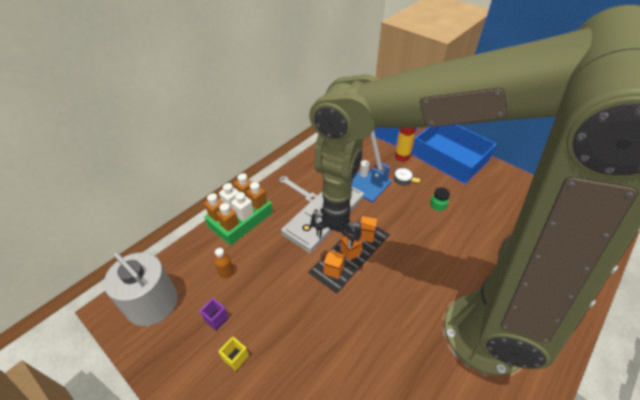

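The top view shows A and C inverted on the mat at (309,241) and (341,239), and the lever home at (430,167). The side view shows all three on the mat at (333,264), (352,247) and (368,228). The arm hides B from above, so I'll rise and swing aside.

Request:
move_arm:
  increments:
    - {"x":0,"y":0,"z":0.9,"ax":0,"ay":0,"az":0,"grip":1}
    - {"x":0,"y":0,"z":0.9,"ax":0,"ay":0,"az":0,"grip":1}
    - {"x":0,"y":0,"z":0.9,"ax":0,"ay":0,"az":0,"grip":1}
    - {"x":0,"y":0.9,"z":0.3,"ax":0,"ay":0,"az":0,"grip":1}
    - {"x":0,"y":0.9,"z":0,"ax":0,"ay":0,"az":0,"grip":1}
    - {"x":0,"y":0.9,"z":0,"ax":0,"ay":0,"az":0,"grip":1}
    - {"x":0,"y":0.9,"z":0,"ax":0,"ay":0,"az":0,"grip":1}
    - {"x":0,"y":0.9,"z":0,"ax":0,"ay":0,"az":0,"grip":1}
    - {"x":0,"y":0.9,"z":0,"ax":0,"ay":0,"az":0,"grip":1}
    - {"x":0,"y":0.9,"z":0,"ax":0,"ay":0,"az":0,"grip":1}
    - {"x":0,"y":0,"z":0,"ax":0,"ay":0,"az":0,"grip":1}
    - {"x":0,"y":0,"z":0,"ax":0,"ay":0,"az":0,"grip":1}

```text
time: 99.85
position: [0.4588, 0.2877, 0.2197]
tool_rot: [0.696, 0.125, -0.126, -0.695]
force: [0.3, -0.8, -0.4]
opening: 0.0857
```

Run:
```python
from meas import *
st()
im=save('top','top35.png')
for r in rims(im,z=.07): print(r)
im=save('side','side35.png')
```

```text
t 99.85 pos [0.4588 0.2877 0.2197] q [ 5.6050e-01  2.1080e-01 -2.0830e-01  1.1541e+00 -5.0000e-04  1.7747e+00] f [ 0.3 -0.8 -0.4] op 0.0857
dir y [-0.002 -0.002 -1.   ] x [ 0.937  0.349 -0.002] z [-0.349  0.937 -0.001]
(104, [236.8, 100.2], [901.4, 264.0], [46.3, 47.1], 86.9)
(108, [279.2, 100.1], [900.9, 130.4], [46.2, 45.3], 89.8)
(95, [279.2, 120.1], [836.1, 130.8], [45.9, 47.7], 86.3)
(98, [236.1, 120.5], [833.9, 263.8], [46.9, 44.6], 89.8)
(279, [339.8, 240.0], [463.9, -50.7], [49.4, 49.5], 28.7)
(277, [277.7, 241.5], [459.9, 130.2], [49.8, 48.7], 19.2)
(272, [308.5, 240.8], [461.6, 40.2], [48.3, 49.5], 75.9)
```

View pics/top35.png

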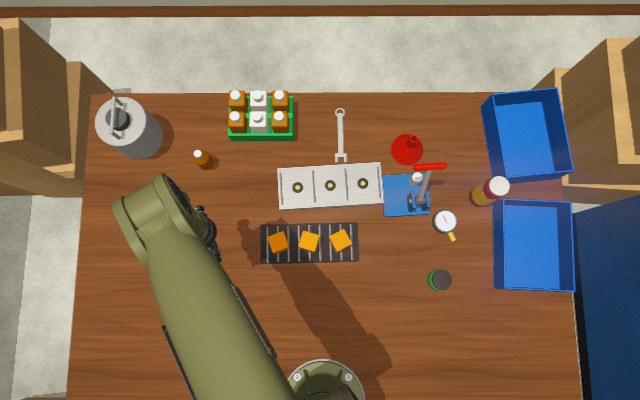

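View pics/side35.png

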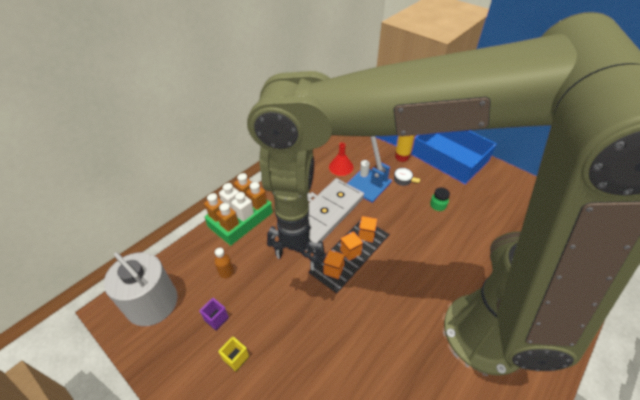

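All three beakers sit inverted and wholly inside the mat at (278,241), (309,241) and (340,240). The lever is home, the bystanders look unmoved, and the gripper is clear at z = 0.22 m.

Run:
```python
from workcell import workorder
print(workorder.job_done())
```

```text
the job is handed in; nothing more can be done
None
```

The job is done and handed in, at about 100 s of the 210 s allowed; no verdict was reported.

- **Rinse:** I turned all three orange beakers upside down and set each over its own nozzle. The top camera put them within 3 mm of the nozzle centres.
- **Lever:** I pulled it to its stop, where it stalled at about 22 N. I then eased it back over about 3 s until it met the home stop. Its bar sat at the same place in the top picture as at the start.
- **Mat:** All three beakers stand upside down, wholly on the mat, at about (0.464, -0.051), (0.462, 0.040) and (0.460, 0.130) m. The mat spans x 0.403–0.521 and y -0.108–0.187, and the nearest beaker clears the mat's edge by more than 20 mm.
- **Other things:** The lever and the bystanders look unmoved in the last pictures, apart from the yellow and purple beakers, which the arm hid in the last top view but which stand in place in the side view. The robot was clear of everything at hand-in.

None of these last checks failed or disagreed.

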